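Sort knobs and nuts through the diverter chute, then hang up the scoop

ROBOT

A 6-joint arm with a two-finger parallel gripper is mounted at the origin on a cart in front of the work surface, level with it; the furniture and walls round the work are solid. World frame = base frame: x ahead of the robot, y to its left, z up, the work surface at z = 0. Lengths are in m, angles in rad, forces in N, time in s.
With the tool pointing down it reaches from about 0.25 to 0.725 m from the base axis. Payload 4 kg.
Tool frame: the origin (TCP) lies midway between the tips of the shut fingers; the grasp point (between the pads) lies 19 mm behind it; y points along the fingers, z is the direction in which the jaws open and shut, and the axes are right-handed (so a half turn about y gives the same grasp; the last joint's range is limited). The gripper opens to 85 mm and grips with 20 to 120 N. Pads are 22 mm wide; open, the fingers measure 114 mm over their backs; the gripper's body (76 mm by 85 mm) begins 54 mm behind the grasp point. The pads swing forward as they close: fully open they stand 13 mm farther back than shut.
Start: joints at [-1.186, 0.241, 0.005, 1.335, 0, 1.571], TCP at [0.188, -0.463, 0.231] pointing down, gripper open.
Joint ranges: [-2.72, 2.72], [-1.05, 1.87], [-1.09, 1.28], [-1.99, 2.15], [-1.42, 1.44], [-3.14, 3.14]. Speed limits (rad/s): [2.79, 2.79, 3.14, 3.14, 3.14, 3.14].

INTERFACE

Orientations are given as a unit quaternion [x, y, z, w].
In Python, from workcell import bot gives the robot as it stands. The module is installed in compiled form; this text tells all that it offers.
- The arm moves only by the shell command python3 -m handwheel 'ROWS' [OPENING]. ROWS is JSON, a list of rows, each a list of 6 numbers: the shift along the tool's x, y, z in units of 25 mm (1.0 is 25 mm), then the turn, a rotation vector about the tool's x, y, z in units of 10 degrees (1.0 is 10 degrees). A call has exactly 5 rows; each row is the pose to reach, as a shift and turn from the pose commanded when the call began, along the tool's axes at that moment; what a row does not reach only later rows make up. A row lasts 1/8 s, in which the tool goes at most 62.5 mm and 10.7 degrees, less where a joint would pass 70% of its speed; a pose out of reach is approached as far as the arm can. A call with a gripper value outside its range is refused whole. OPENING is the gripper command: -1 is shut, 1 is fully open, values between are in proportion, set as the call begins (- or left out, the last holds). The fingers move at their own pace and stop on an object; the grip force is fixed at half the most. Time passes only in rows, so rows that repeat a pose let the fingers close, or fill a call up. It gives the time, the measured TCP pose, the force and the opening at its end, in the units of the state.
- bot.get_obs(): the state, without advancing time (a new reading comes with each control period).
- bot.camera(name): name is "scene" or "side" or "wrist"; returns a dict with "color" (480x640x3 uint8, red, green, blue), "fx", "fy", "cx", "cy" (pixels), "rvec" (rotation vector, rad) and "tvec" (3), from world to camera coordinates, as OpenCV has them. Camera axes: x right, y down, z forward; pixel columns grow to the right and rows downward; lengths in m; the calibration is good to about 2 mm. A picture is of the moment at which its call begins. There is no depth.
- bot.job_done(): hands the job in, once; it reports no verdict.
The state is a dict: "clock": time; "joint_pos": joint angles; "joint_vel": joint speeds; "tau": joint torques, N m; "eef_pos": TCP position; "tool_rot": TCP orientation; "ft_force": force on the tool from outside, world axes, zero at the start; "ft_torque": the same for the moment, N m; "grip_width": finger opening in m.
Only numpy, scipy, OpenCV 4.12 (cv2) and the standard library are available. Lean on these libraries where they do the work, as an engineer would, in place of code of your own. Each camera call takes 0.05 s, during which the arm holds its last target.

TASK

Sort the loose parts with the diverter chute: load all the black knobs lying on the bench into the aluminium scoop, swing the chute's flap fully over so that it feeds the blue bin, and pour the knobs from the scoop into the top of the chute so that they all end in the blue bin. Then do the same with all the hexagon nuts for the yellow bin, letting no part into the wrong bin. Finally drape the scoop's folded hanger over the top bar of the rack and leave it hanging there; leave the vial, the plug gauge and the eyepiece alone.

Things in the scene. Friction and masses are not known exactly. Their poses are not given: they have to be found in the camera images.
- knob_1: loose black round knob, a disc 47 mm across and 28 mm high (the top 4 mm is a boss only 32 mm across), 35 g; lies flat on the bench, apart from the others; 1 to 3 knobs are present (None when absent). Origin: centre of its underside, z up
- knob_2: loose black round knob, a disc 47 mm across and 28 mm high (the top 4 mm is a boss only 32 mm across), 35 g; lies flat on the bench, apart from the others; 1 to 3 knobs are present (None when absent). Origin: centre of its underside, z up
- knob_3: loose black round knob, a disc 47 mm across and 28 mm high (the top 4 mm is a boss only 32 mm across), 35 g; lies flat on the bench, apart from the others; 1 to 3 knobs are present (None when absent). Origin: centre of its underside, z up
- nut_1: loose large black hexagon nut, 30 mm high, 60 mm across flats (along its x, and at 60 degrees to it either way), 69 mm across corners (along its y), 150 g; lies flat on the bench, apart from the others; 1 or 2 nuts are present (None when absent). Origin: centre of its underside, z up
- nut_2: loose large black hexagon nut, 30 mm high, 60 mm across flats (along its x, and at 60 degrees to it either way), 69 mm across corners (along its y), 150 g; lies flat on the bench, apart from the others; 1 or 2 nuts are present (None when absent). Origin: centre of its underside, z up
- scoop: loose aluminium scoop, 0.22 kg: tray 150 mm long (x), 110 mm wide (y, 105 inside), polished floor 3 mm thick (friction about 0.3), side and back walls 35 mm high. Origin: centre of its underside, z up. Open pouring lip at x = -75 mm. At the +x end a folded hanger rises to z = 80 mm (see scoop_fold)
- scoop_fold (a point): middle of the underside of the hanger's flat top (scoop frame 87, 0, 77 mm; axes as the scoop). The hanger is an upside-down U of 3 mm sheet, 90 mm wide (y): front leg = the back wall, front face x = 72 mm; back leg, back face x = 102 mm, down to z = 43 mm; slot 24 mm, open below. Pinch it from above across its legs (30 mm, along x)
- chute: fixed two-way diverter chute, 162 mm deep (x) and 156 mm wide (y), rim 228 mm above the bench; grey with a clear front and a red flap inside. Origin: centre of its foot, z up, x away from the robot, y to the left (turned up to 0.15 rad). Its open mouth is 150 mm (x) by 134 mm (y); a polished steel ramp at 40 degrees below leads out at each side (+y and -y) into a bin
- chute_mouth (a point): centre of the chute's open mouth at rim height, 228 mm above the bench; axes as the chute
- flap (a joint): red flap in the chute, hinged at its lower edge on a shaft along the chute's x, 130 mm above the bench; 0 = upright, +0.65 = leaning fully left (+y): closes the left exit, parts go out right (-y); -0.65 = leaning fully right: parts go out left (+y). Stays where it is left (1 to 2 N at the lever moves it); starts within 0.25 of upright
- lever_knob (a point): centre of the red ball, 28 mm across, on the flap's lever: a 10 mm rod outside the chute's front, parallel to the flap and fixed to it, 118 mm to the robot's side (-x) of the chute's centre and 37 mm in front of the clear panel. The ball is 85 mm from the hinge shaft, so it swings from y = -51 to +51 mm of the chute. Push it sideways
- blue_bin: blue open bin, fixed, 170 x 136 x 60 mm, wall 4 mm, under the chute's left or right exit (either side from start to start). Origin: centre of its underside
- yellow_bin: yellow open bin like the blue one, under the other exit. Origin: centre of its underside
- rack: fixed two-bar rack, grey posts 170 mm high at y = +-120 mm, 12 mm steel bars along its y. Origin: on the bench under the top bar, z up, x away from the robot (turned up to 0.2 rad). Top bar axis at x = 0, z = 160 mm; lower bar axis at x = -2, z = 105 mm: the back wall of the hung scoop leans on it, the lip towards the robot and drooping 10 to 15 degrees
- rack_bar (a point): middle of the top bar's axis, 160 mm above the bench; axes as the rack
- vial: bystander: white capped vial standing up, 32 mm across and 42 mm high, origin at the centre of its underside
- gauge: bystander: black plug gauge standing up, 33 mm across and 66 mm high, origin at the centre of its underside
- eyepiece: bystander: black eyepiece with a white rim, 35 mm across and 36 mm high, origin at the centre of its underside
Mind the look-alikes: they are no part of the job. Leave any green or purple look-alike of the knob_1 alone.

How it is judged:
By the outcome, as a careful person would: the job done as asked, in the order asked, and still so for the second after the job is handed in, with the robot touching nothing.
Of knob_1, knob_2, knob_3 only 1 to 3 are there at a start; the rules pass over those that are not, and their reading is None.
Of nut_1, nut_2 only 1 to 2 are there at a start; the rules pass over those that are not, and their reading is None.
At some moment in a run one of knob_1, knob_2, knob_3, nut_1, nut_2 may be knocked a few centimetres aside while the robot is not near it.
It also fails if it takes over 210 s, if anything falls off the work surface, if the arm or the gripper's body presses on something with over 40 N, if the wrist force passes 120 N, or if a joint passes its speed limit or range.

## Working session

There is one attempt and no reset: what is moved stays moved. The work goes in short steps, Python scripts to look and compute and a shell command to move; the robot and the scene stay as the last step left them, time stands still between calls to the robot, and variables do not carry over. Pictures are saved under pics/ and viewed, and the job is handed in when it is done.

I'll start by looking at the scene.

```bash
mkdir -p pics; cat > h.py <<'E'
import numpy as np, cv2
from workcell import bot
from scipy.spatial.transform import Rotation as R
def snap(name,fn=None):
    c=bot.camera(name)
    if fn: cv2.imwrite('pics/'+fn,c['color'][:,:,::-1])
    np.savez('pics/cam_%s.npz'%name,**{k:np.array(v) for k,v in c.items()})
    return c
def load(name): return np.load('pics/cam_%s.npz'%name)
def K(c): return np.array([[c['fx'],0,c['cx']],[0,c['fy'],c['cy']],[0,0,1]],float)
def ray(c,u,v):
    Rm=R.from_rotvec(np.array(c['rvec']).ravel()).as_matrix(); t=np.array(c['tvec']).ravel()
    o=-Rm.T@t; d=Rm.T@np.linalg.inv(K(c))@[u,v,1]; return o,d
def atz(c,u,v,z):
    o,d=ray(c,u,v); return o+d*(z-o[2])/d[2]
def proj(c,p):
    p=np.atleast_2d(np.array(p,float))
    return cv2.projectPoints(p,np.array(c['rvec'],float),np.array(c['tvec'],float),K(c),None)[0].reshape(-1,2)
def crop(c,x0,y0,x1,y1,s,fn):
    im=c['color'][y0:y1,x0:x1,::-1]; cv2.imwrite('pics/'+fn,cv2.resize(im,None,fx=s,fy=s,interpolation=cv2.INTER_CUBIC))
def tri(c1,p1,c2,p2):
    o1,d1=ray(c1,*p1);o2,d2=ray(c2,*p2)
    A=np.stack([d1,-d2],1);x=np.linalg.lstsq(A,o2-o1,rcond=None)[0]
    a=o1+d1*x[0];b=o2+d2*x[1]; return (a+b)/2,np.linalg.norm(a-b)
E
python3 - <<'E'
from h import *
for n in ['scene','side','wrist']:
    c=snap(n,n+'0.png'); o,d=ray(c,320,240); print(n,o,d,c['fx'])
o=bot.get_obs(); print(o)
print(R.from_quat(o['tool_rot']).as_matrix())
E
```

```text
scene [-0.49171136 -0.71433127  1.4226365 ] [ 0.57080718  0.40528609 -0.71409322] 524.1440819349913
side [0.46202953 1.18720644 0.63887434] [ 0.04578301 -0.92180995 -0.38499775] 452.9441632594992
wrist [ 0.24764519 -0.43817718  0.37198245] [-0.2394608  -0.11123069 -0.96464724] 373.73384560296466
{'clock': 0.15, 'joint_pos': array([-1.18599839e+00,  2.41259246e-01,  4.02569999e-03,  1.33518693e+00,
        1.29782830e-05,  1.57078431e+00]), 'joint_vel': array([ 9.77296168e-04, -2.60779239e-03,  3.32209286e-03, -8.47627075e-04,
        6.74941936e-05, -1.50791869e-03]), 'tau': array([-8.84973615e-04, -3.72635972e+01,  2.52638537e+01,  1.23451097e-02,
       -4.52629456e-05, -9.23049924e-06]), 'eef_pos': array([ 0.18751013, -0.46299257,  0.23060476]), 'tool_rot': array([-0.13531824,  0.69462296, -0.69349394,  0.13510765]), 'ft_force': array([-0.93437059,  0.36821967,  0.15806112]), 'ft_torque': array([ 0.03225633, -0.03733679,  0.01173668]), 'grip_width': 0.08580418948531297}
[[-9.26869795e-01 -5.97631099e-04  3.75382506e-01]
 [-3.75382981e-01  1.51025490e-03 -9.26868565e-01]
 [-1.29977898e-05 -9.99998681e-01 -1.62415019e-03]]
```

View pics/scene0.png

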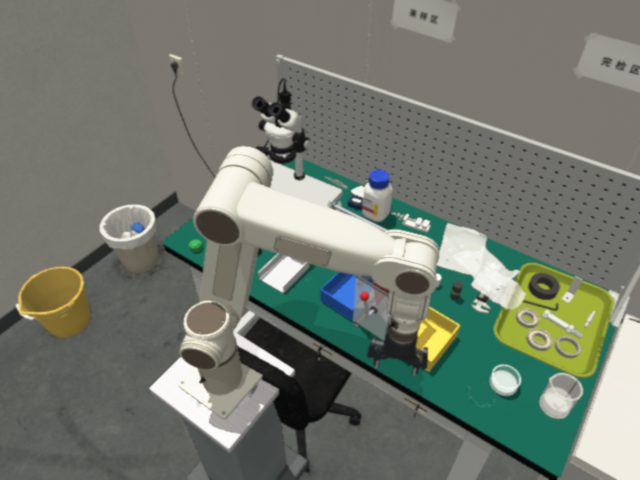

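View pics/side0.png

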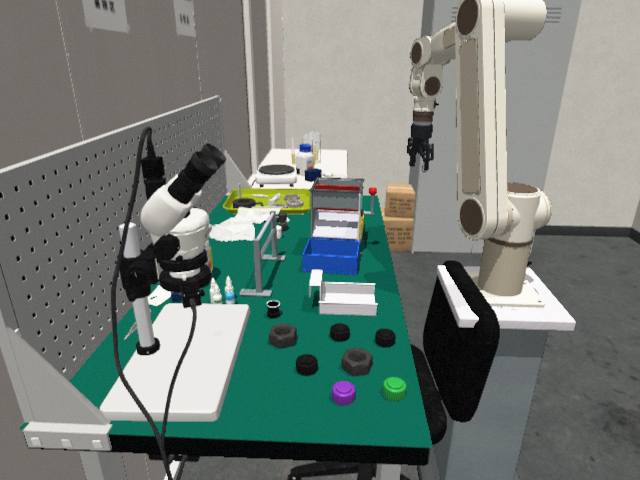

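View pics/wrist0.png

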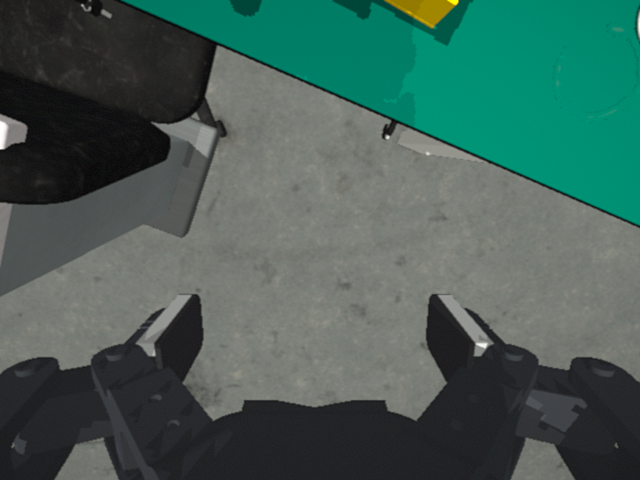

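```bash
python3 - <<'E'
from h import *
c=load('side')
crop(c,240,250,440,410,4,'side0c.png'); crop(c,230,160,430,310,4,'side0d.png')
for n,p,z in [('k',(307,365),.02),('k',(340,331),.02),('k',(385,337),.02),('n',(283,335),.02),('n',(357,362),.02),('pur',(344,393),.02),('gr',(395,388),.02),('eye',(273,308),.02),('scoop',(347,300),0.01),('bluebin',(333,255),.06)]:
    print(n,atz(c,*p,z).round(3))
c=load('scene'); crop(c,320,200,480,380,3,'scene0c.png')
E
```

```text
k [0.528 0.399 0.02 ]
k [0.459 0.268 0.02 ]
k [0.353 0.287 0.02 ]
n [0.593 0.292 0.02 ]
n [0.421 0.384 0.02 ]
pur [0.449 0.481 0.02 ]
gr [0.347 0.462 0.02 ]
eye [0.634 0.172 0.02 ]
scoop [0.441 0.103 0.01 ]
bluebin [ 0.485 -0.081  0.06 ]
```

View pics/side0c.png

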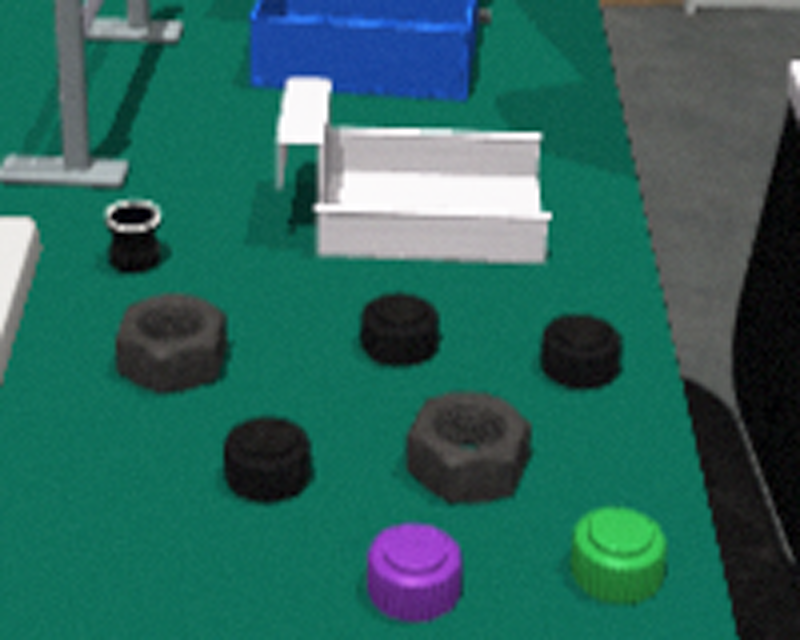

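View pics/side0d.png

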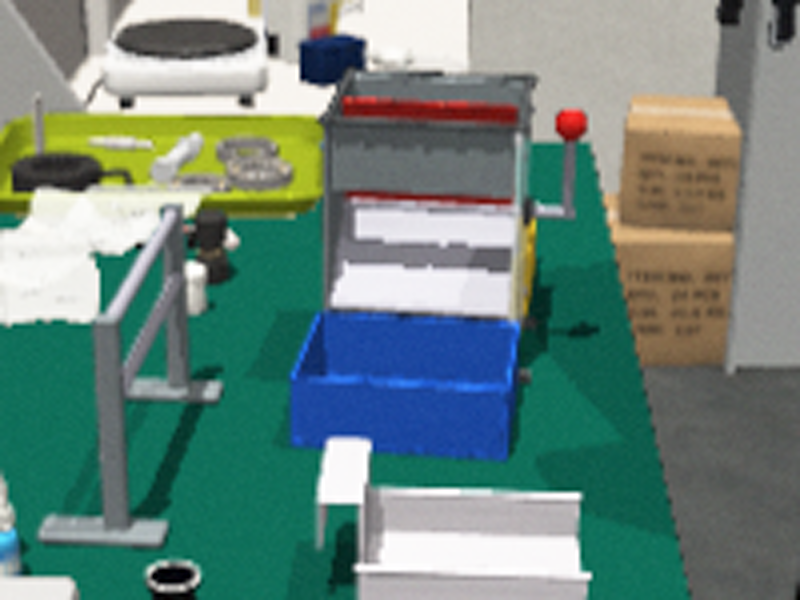

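View pics/scene0c.png

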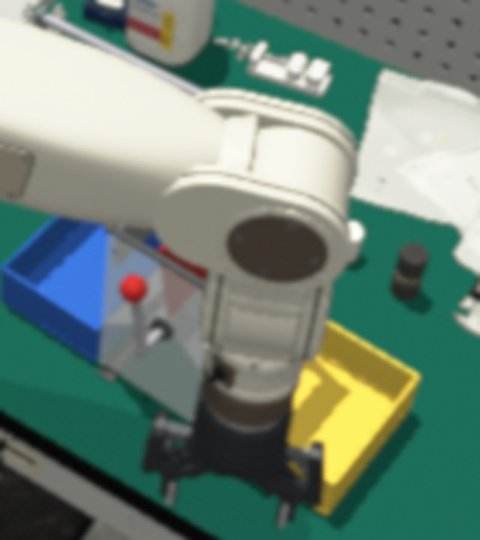

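The bench holds three black knobs at side px (307,365), (340,331) and (385,337), and two nuts at (283,335) and (357,362). The scoop is at (347,295) with its hanger on the +x side. The blue bin is on the left (+y) of the chute. The purple and green look-alikes are at the bottom. Next I'll raise the arm and move over the parts for a wrist view.

```bash
cat >> h.py <<'E'
def Rt(phi,tilt=0):
    # tool down, tool z at azimuth phi (deg); tilt: rotates tip outward along tool z
    p=np.radians(phi); z=np.array([np.cos(p),np.sin(p),0]); y=np.array([0,0,-1.]); x=np.cross(y,z)
    M=np.stack([x,y,z],1)
    return M@R.from_rotvec([np.radians(tilt),0,0]).as_matrix()
def go(p,M,show=True):
    o=bot.get_obs(); M0=R.from_quat(o['tool_rot']).as_matrix()
    d=M0.T@(np.array(p)-o['eef_pos'])/0.025
    w=np.degrees(R.from_matrix(M0.T@M).as_rotvec())/10
    if show: print('row',np.r_[d,w].round(2).tolist(),'dist',np.linalg.norm(d)*25,'ang',np.linalg.norm(w)*10)
    return d,w
def st():
    o=bot.get_obs(); print(o['clock'].__round__(2),o['eef_pos'].round(4),'F',o['ft_force'].round(1),'w',round(o['grip_width'],4),'j',o['joint_pos'].round(2))
    M=R.from_quat(o['tool_rot']).as_matrix(); print('y',M[:,1].round(3),'z',M[:,2].round(3))
E
python3 - <<'E'
from h import *
go([.30,-.35,.42],Rt(-20)); go([.42,.28,.42],Rt(0))
print(Rt(0,40))
E
```

```text
row [-5.87, -7.57, -2.51, 0.01, -4.8, -0.0] dist 247.57190847725292 ang 47.95209896316248
row [-19.78, -7.54, -24.07, 0.01, -6.8, -0.01] dist 801.2240987026322 ang 67.95207006859766
[[ 0.          0.64278761  0.76604444]
 [-1.          0.          0.        ]
 [ 0.         -0.76604444  0.64278761]]
```

```bash
python3 -m handwheel '[[0,-2.5,0,0,0,0],[-1,-5,-0.5,0,-1,0],[-2.5,-7.5,-1,0,-2,0],[-4,-7.6,-1.8,0,-3,0],[-5.9,-7.6,-2.5,0,-4,0]]' ; python3 - <<'E'
from h import *
st(); go([.42,.28,.42],Rt(0))
E
```

```text
clock: 0.78
eef_pos: [0.302, -0.3496, 0.4232]
tool_rot: [0.366, -0.604, 0.607, -0.366]
ft_force: [0.4, -1.4, -0.5]
grip_width: 0.0856
0.78 [ 0.302  -0.3496  0.4232] F [ 0.4 -1.4 -0.5] w 0.0856 j [-0.86  0.17  0.41  1.81  0.    1.2 ]
y [ 0.003 -0.003 -1.   ] z [ 0.885 -0.465  0.004]
row [-24.49, 0.07, -7.52, -0.02, -2.77, 0.01] dist 640.5892849024978 ang 27.687550787695518
```

```bash
python3 -m handwheel '[[-2.5,0,-0.8,0,-0.6,0],[-5,0,-1.6,0,-1.2,0],[-7.5,0,-2.4,0,-1.8,0],[-9.9,0,-3.2,0,-2.4,0],[-12.2,0,-3.8,0,-2.8,0]]' >/dev/null;  python3 -m handwheel '[[-2.4,0,-0.1,0,0,0],[-4.8,0,-0.2,0,0,0],[-7.2,0,-0.2,0,0,0],[-9.6,0,-0.2,0,0,0],[-12.2,0,-0.2,0,0,0]]'; python3 - <<'E'
from h import *
st(); go([.42,.28,.42],Rt(0))
c=snap('wrist','w1.png');snap('scene','s1.png')
E
```

```text
clock: 2.02
eef_pos: [0.3527, 0.2614, 0.4212]
tool_rot: [-0.5, 0.5, -0.5, 0.5]
ft_force: [1.3, -0.7, 0.3]
grip_width: 0.0852
2.02 [0.3527 0.2614 0.4212] F [ 1.3 -0.7  0.3] w 0.0852 j [ 0.64  0.12  0.35  1.8  -0.    2.21]
y [ 0. -0. -1.] z [1.    0.001 0.   ]
row [-0.74, 0.05, 2.69, -0.0, 0.01, 0.0] dist 69.84091885819079 ang 0.0705013507782244
```

View pics/w1.png

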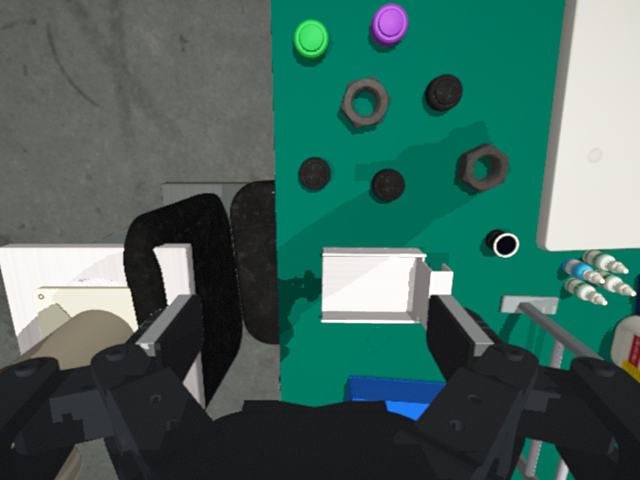

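View pics/s1.png

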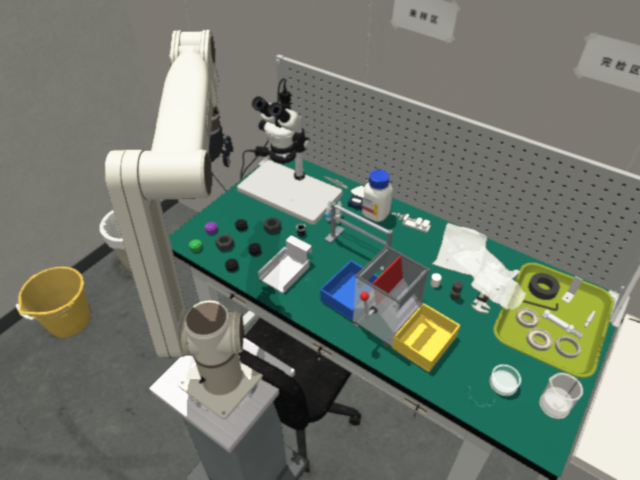

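The wrist view shows the knobs at about (444,92), (314,173) and (388,185), the nuts at (365,103) and (484,168), and the scoop at (375,285). I'll enlarge for measurement.

```bash
python3 - <<'E'
from h import *
c=load('wrist'); crop(c,285,60,525,210,3.3,'w1c.png'); crop(c,300,230,460,340,5,'w1d.png')
c=load('scene'); crop(c,310,190,470,375,3.2,'s1c.png')
E
```

```text
(no output)
```

View pics/w1c.png

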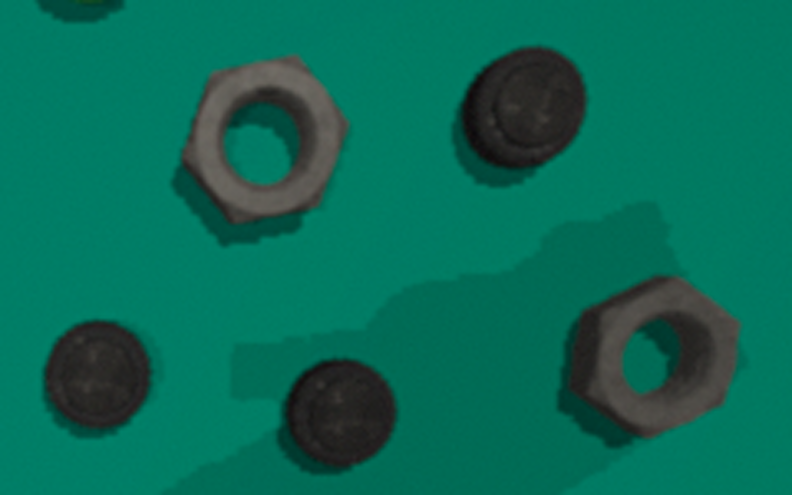

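View pics/w1d.png

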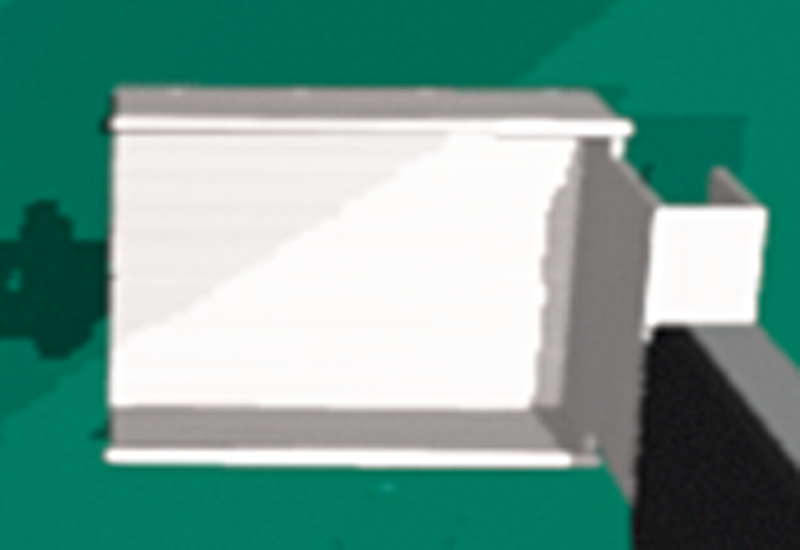

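View pics/s1c.png

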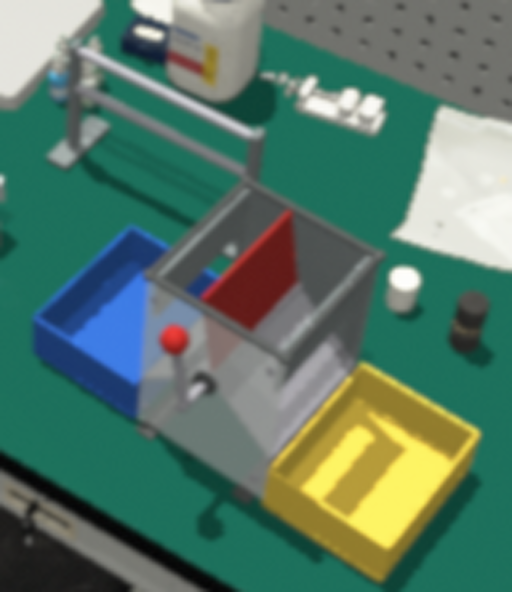

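```bash
python3 - <<'E'
from h import *
c=load('wrist')
f=lambda u,v:(285+u/3.3,60+v/3.3); g=lambda u,v:(300+u/5,230+v/5)
for n,p in [('K1',(97,371)),('K2',(344,411)),('K3',(541,103))]: print(n,atz(c,*f(*p),.028).round(4))
V=[(293,57),(347,128),(322,207),(240,222),(185,152),(208,72)]
W=np.array([atz(c,*f(*p),.03) for p in V]); print('N1',W.mean(0).round(4)); d=W-W.mean(0); print(np.degrees(np.arctan2(d[:,1],d[:,0])).round(1),np.linalg.norm(d[:,:2],axis=1).round(4))
print('scoop rim')
for p in [(108,125),(632,128),(105,457),(600,461)]: print(p,atz(c,*g(*p),.035).round(4))
for p in [(652,207),(768,207)]: print('fold',p,atz(c,*g(*p),.08).round(4))
crop(c,445,130,525,205,9,'n2.png'); 
E
```

```text
K1 [0.3522 0.2805 0.028 ]
K2 [0.459  0.2635 0.028 ]
K3 [0.5323 0.3882 0.028 ]
N1 [0.4209 0.3736 0.03  ]
[  72.9    8.3  -47.  -106.7 -172.2  133.1] [0.033  0.0331 0.0354 0.0333 0.0332 0.0355]
scoop rim
(108, 125) [0.363  0.1603 0.035 ]
(632, 128) [0.5181 0.1596 0.035 ]
(105, 457) [0.3628 0.0522 0.035 ]
(600, 461) [0.5168 0.051  0.035 ]
fold (652, 207) [0.5112 0.1512 0.08  ]
fold (768, 207) [0.543  0.1512 0.08  ]
```

View pics/n2.png

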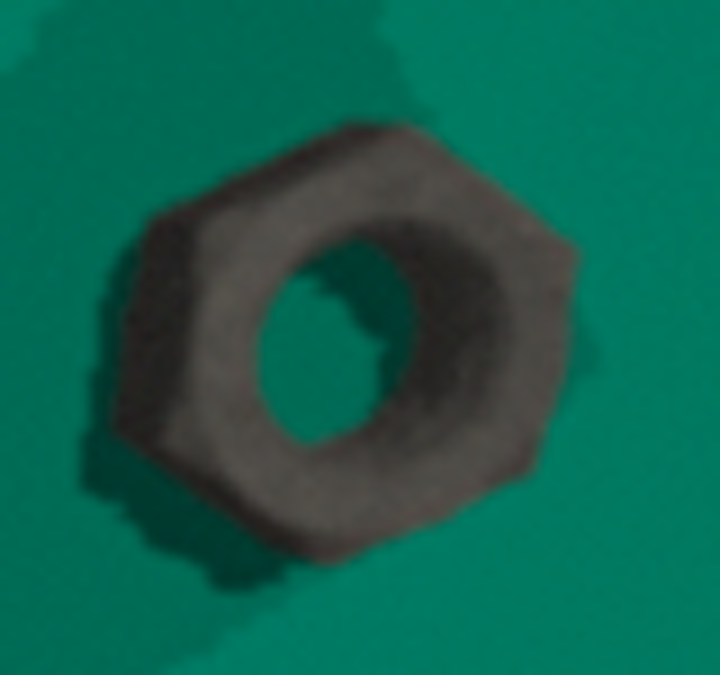

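Three knobs: K1 (0.352, 0.281), K2 (0.459, 0.264), K3 (0.532, 0.388). Scoop origin is about (0.439, 0.106), aligned with the world axes. I'll pick K2 first.

```bash
python3 -m handwheel '[[0,2.4,0.8,0,0,0],[0,4.8,1.6,0,0,0],[-0.1,7,2.4,0,0,0],[-0.1,9.2,3.4,0,0,0],[-0.1,11.4,4.25,0,0,0]]'; python3 -m handwheel '[[0,1,0,0,0,0],[0,2.5,0,0,0,0],[0,4,0,0,0,0],[0,5,0,0,0,0],[0,5.25,0,0,0,0]]' ; python3 - <<'E'
from h import *
st();go([.459,.2635,.003],Rt(0)); c=snap('wrist','w2.png')
E
```

```text
clock: 2.75
eef_pos: [0.4601, 0.2612, 0.1346]
tool_rot: [-0.5, 0.5, -0.5, 0.5]
ft_force: [0.2, 1.0, -0.6]
grip_width: 0.0854
clock: 3.38
eef_pos: [0.4579, 0.2605, 0.0032]
tool_rot: [0.502, -0.5, 0.5, -0.499]
ft_force: [-0.1, 0.0, 0.3]
grip_width: 0.0853
3.38 [0.4579 0.2605 0.0032] F [-0.1  0.   0.3] w 0.0853 j [ 0.52  0.51 -0.25  0.82 -0.    2.09]
y [-0.004 -0.002 -1.   ] z [ 1.     0.    -0.004]
row [-0.12, 0.01, 0.04, 0.02, 0.0, 0.01] dist 3.1890492229040563 ang 0.25830749894325333
```

View pics/w2.png

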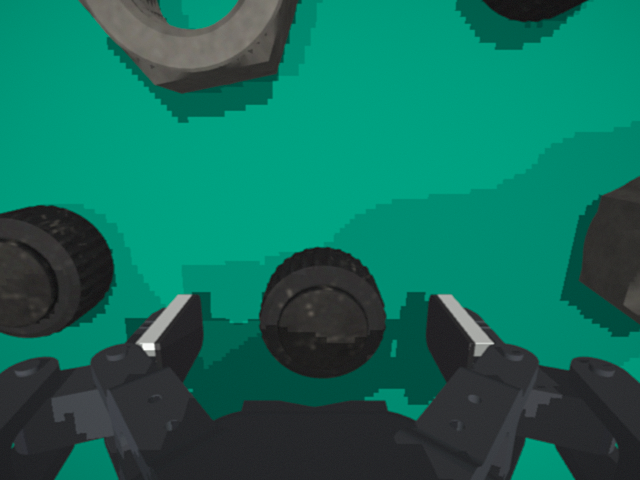

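The knob sits between the open fingers, at about (323,315). Closing.

```bash
python3 -m handwheel '[[-0.12,0,0.04,0,0,0],[-0.12,0,0.04,0,0,0],[-0.12,0,0.04,0,0,0],[-0.12,0,0.04,0,0,0],[-0.12,0,0.04,0,0,0]]' -1; python3 -m handwheel '[[0,-0.3,0,0,0,0],[0,-1,0,0,0,0],[0,-2,0,0,0,0],[0,-4,0,0,0,0],[0,-5,0,0,0,0]]' ; python3 - <<'E'
from h import *
st();go([.459,.079,.14],Rt(0));go([.459,.079,.014],Rt(0)); c=snap('wrist','w3.png')
E
```

```text
clock: 4.05
eef_pos: [0.4619, 0.266, 0.0069]
tool_rot: [-0.499, 0.499, -0.5, 0.502]
ft_force: [0.2, -0.8, 5.5]
grip_width: 0.0448
clock: 4.68
eef_pos: [0.4613, 0.2656, 0.1331]
tool_rot: [-0.499, 0.499, -0.5, 0.501]
ft_force: [0.8, 0.8, -0.4]
grip_width: 0.0447
4.67 [0.4613 0.2656 0.1331] F [ 0.8  0.8 -0.4] w 0.0447 j [ 0.52  0.36 -0.09  1.12 -0.    2.09]
y [ 0.003  0.002 -1.   ] z [1.    0.001 0.003]
row [7.46, -0.29, -0.1, -0.02, 0.01, -0.01] dist 186.740966912595 ang 0.21531768991419872
row [7.47, 4.75, -0.12, -0.02, 0.01, -0.01] dist 221.39313580027698 ang 0.21531768991419872
```

View pics/w3.png

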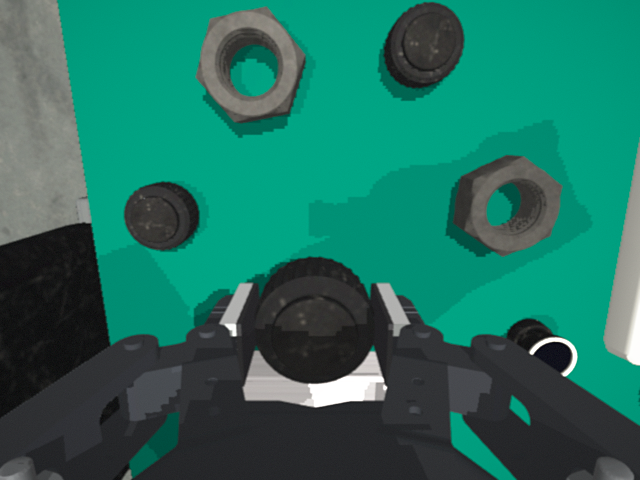

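Held at 45 mm. Placing it in the scoop's right rear.

```bash
python3 -m handwheel '[[1.9,-0.2,0,0,0,0],[3.8,-0.3,0,0,0,0],[5.6,-0.3,0,0,0,0],[7,-0.3,-0.1,0,0,0],[7.5,-0.3,-0.1,0,0,0]]'; python3 -m handwheel '[[0,1,0,0,0,0],[0,2.4,0,0,0,0],[0,4,0,0,0,0],[0,4.8,0,0,0,0],[0,5,0,0,0,0]]' ; python3 - <<'E'
from h import *
st();go([.459,.079,.014],Rt(0)); c=snap('wrist','w4.png')
E
```

```text
clock: 5.35
eef_pos: [0.4573, 0.0759, 0.1374]
tool_rot: [-0.5, 0.501, -0.5, 0.499]
ft_force: [-0.2, 0.5, 0.4]
grip_width: 0.0449
clock: 5.98
eef_pos: [0.4569, 0.08, 0.0133]
tool_rot: [-0.5, 0.501, -0.498, 0.501]
ft_force: [-12.7, 6.9, 29.4]
grip_width: 0.0447
5.97 [0.4569 0.08   0.0133] F [-12.7   6.9  29.4] w 0.0447 j [ 0.17  0.39 -0.42  0.76  0.    1.74]
y [-0.002  0.004 -1.   ] z [ 1.     0.003 -0.002]
row [0.04, -0.03, 0.08, 0.01, 0.02, -0.02] dist 2.397109121967642 ang 0.3207128843732316
```

View pics/w4.png

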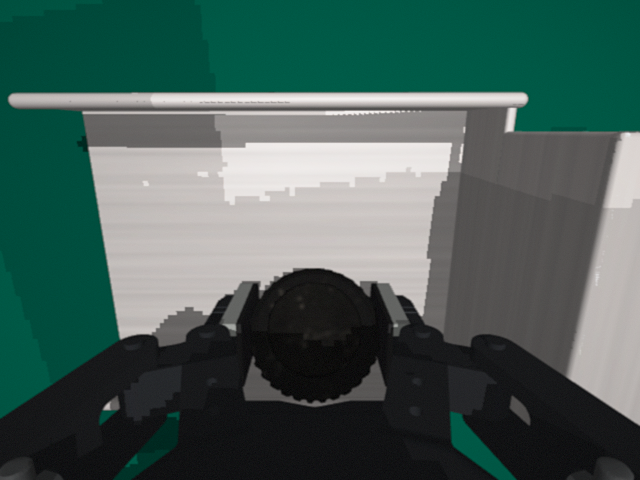

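The knob is touching the floor with a 29 N push. I'll ease up, then release partly.

```bash
python3 -m handwheel '[[-0.06,-0.15,0,0,0,0],[-0.06,-0.15,0,0,0,0],[-0.06,-0.15,0,0,0,0],[-0.06,-0.15,0,0,0,0],[-0.06,-0.15,0,0,0,0]]'; python3 -m handwheel '[[0,0,0,0,0,0],[0,0,0,0,0,0],[0,0,0,0,0,0],[0,0,0,0,0,0],[0,0,0,0,0,0]]' 0.4;  python3 -m handwheel '[[0,-0.3,0,0,0,0],[0,-1.5,0,0,0,0],[0,-3.5,0,0,0,0],[0,-6,0,0,0,0],[0,-7.5,0,0,0,0]]'; python3 - <<'E'
from h import *
st();c=snap('wrist','w5.png'); go([.53,.385,.20],Rt(0))
E
```

```text
clock: 6.65
eef_pos: [0.458, 0.0789, 0.0161]
tool_rot: [0.5, -0.5, 0.5, -0.5]
ft_force: [-1.1, -0.4, -0.4]
grip_width: 0.0448
clock: 7.28
eef_pos: [0.4581, 0.079, 0.0163]
tool_rot: [0.5, -0.5, 0.5, -0.5]
ft_force: [-1.6, 0.3, -0.2]
grip_width: 0.0596
clock: 7.9
eef_pos: [0.4597, 0.0793, 0.208]
tool_rot: [-0.498, 0.499, -0.501, 0.502]
ft_force: [-0.6, -0.3, 0.4]
grip_width: 0.0601
7.9 [0.4597 0.0793 0.208 ] F [-0.6 -0.3  0.4] w 0.0601 j [ 0.17  0.18 -0.13  1.25 -0.    1.74]
y [ 0.006  0.001 -1.   ] z [1.    0.001 0.006]
row [-12.21, 0.55, 2.73, -0.07, 0.0, -0.01] dist 313.05251272993746 ang 0.7584052219108715
```

View pics/w5.png

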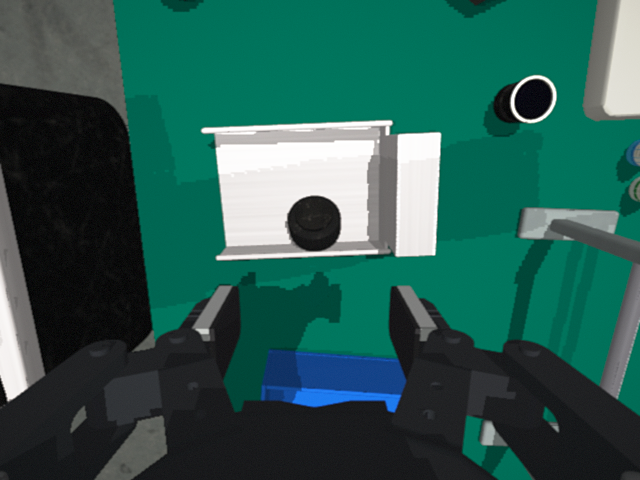

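Knob 1 is in the scoop at (315,222). On to K3.

```bash
python3 -m handwheel '[[-2.4,0,0.5,0,0,0],[-4.8,0,1,0,0,0],[-7.2,0,1.6,0,0,0],[-9.6,0.3,2.2,0,0,0],[-12.2,0.6,2.75,0,0,0]]' 1; python3 - <<'E'
from h import *
c=load('wrist')
for p in [(397,134),(440,133),(435,255),(397,256)]: print(atz(c,*p,.08).round(4))
c=snap('wrist','w6.png'); st(); go([.5323,.3882,.007],Rt(0))
E
```

```text
clock: 8.57
eef_pos: [0.5264, 0.382, 0.1897]
tool_rot: [-0.5, 0.5, -0.5, 0.501]
ft_force: [1.6, 0.7, 0.0]
grip_width: 0.0856
[0.5172 0.1482 0.08  ]
[0.5471 0.1489 0.08  ]
[0.5511 0.06   0.08  ]
[0.5223 0.0593 0.08  ]
8.62 [0.5261 0.3897 0.1856] F [ 2.7  5.  -1.3] w 0.0855 j [0.64 0.57 0.39 1.38 0.   2.2 ]
y [-0.001  0.005 -1.   ] z [ 1.     0.007 -0.001]
row [0.09, 7.15, 0.25, 0.0, 0.04, -0.03] dist 178.7640685911881 ang 0.47405359361047295
```

View pics/w6.png

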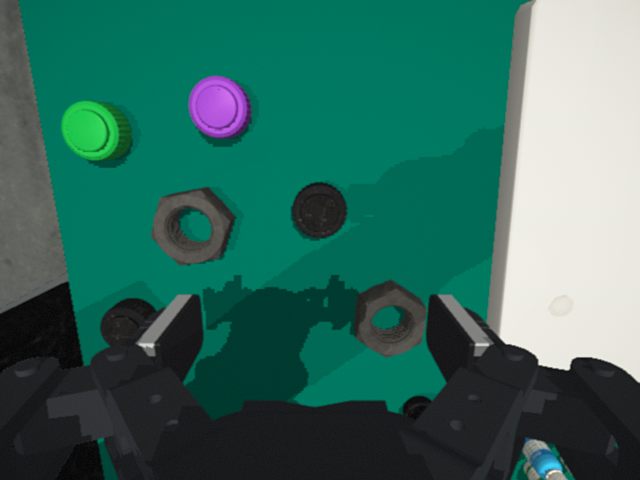

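```bash
python3 - <<'E'
from h import *
c=load('wrist'); p=atz(c,320,211,.028);print(p)
st(); go([p[0],p[1],.007],Rt(0))
E
```

```text
[0.53066009 0.39011512 0.028     ]
8.62 [0.5261 0.3897 0.1856] F [ 2.7  5.  -1.3] w 0.0855 j [0.64 0.57 0.39 1.38 0.   2.2 ]
y [-0.001  0.005 -1.   ] z [ 1.     0.007 -0.001]
row [0.02, 7.15, 0.19, 0.0, 0.04, -0.03] dist 178.70908305505816 ang 0.47405359361047295
```

```bash
python3 -m handwheel '[[0,1.5,0.1,0,0,0],[0,3.5,0.1,0,0,0],[0,5.5,0.1,0,0,0],[0,6.8,0.1,0,0,0],[0,7,0.1,0,0,0]]'; python3 - <<'E'
from h import *
st(); go([.531,.389,.007],Rt(0)); snap('wrist','w7.png')
E
```

```text
clock: 9.25
eef_pos: [0.5262, 0.3783, 0.0114]
tool_rot: [0.502, -0.5, 0.499, -0.498]
ft_force: [0.3, -0.5, 0.7]
grip_width: 0.0854
9.25 [0.5262 0.3783 0.0114] F [ 0.3 -0.5  0.7] w 0.0854 j [ 0.62  0.7   0.13  1.01 -0.    2.19]
y [-0.005 -0.004 -1.   ] z [ 1.     0.001 -0.005]
row [-0.43, 0.17, 0.19, 0.03, 0.0, 0.02] dist 12.549125998323479 ang 0.34358401831169977
```

View pics/w7.png

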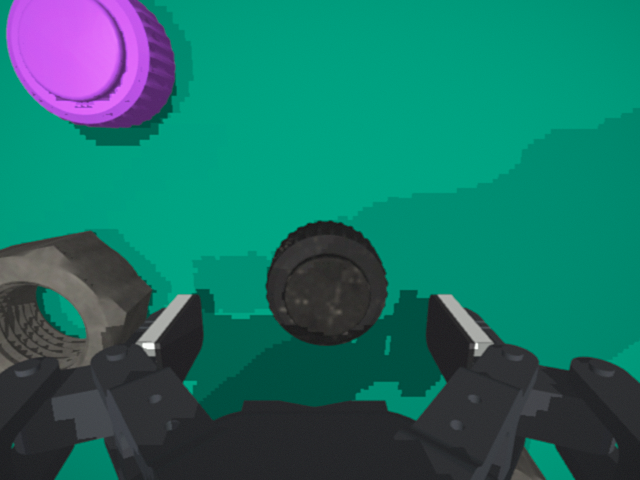

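```bash
python3 -m handwheel '[[-0.2,0.1,0.1,0,0,0],[-0.42,0.15,0.19,0,0,0],[-0.42,0.15,0.19,0,0,0],[-0.42,0.15,0.19,0,0,0],[-0.42,0.15,0.19,0,0,0]]'; python3 -m handwheel '[[0,0,0,0,0,0],[0,0,0,0,0,0],[0,0,0,0,0,0],[0,0,0,0,0,0],[0,0,0,0,0,0]]' -1;python3 -m handwheel '[[0,-0.3,0,0,0,0],[0,-1.5,0,0,0,0],[0,-3,0,0,0,0],[0,-5,0,0,0,0],[0,-6,0,0,0,0]]'; python3 - <<'E'
from h import *
st();go([.46,.15,.19],Rt(0));snap('scene','s8.png');c=snap('side','sd8.png'); crop(c,240,250,440,410,4,'sd8c.png')
E
```

```text
clock: 9.93
eef_pos: [0.5329, 0.3903, 0.0108]
tool_rot: [-0.5, 0.5, -0.5, 0.5]
ft_force: [-0.2, 0.4, 0.1]
grip_width: 0.0853
clock: 10.55
eef_pos: [0.5333, 0.3906, 0.0111]
tool_rot: [-0.5, 0.5, -0.5, 0.501]
ft_force: [0.6, 0.3, 4.3]
grip_width: 0.0442
clock: 11.18
eef_pos: [0.5338, 0.391, 0.164]
tool_rot: [-0.499, 0.5, -0.5, 0.502]
ft_force: [-0.0, -0.4, 0.0]
grip_width: 0.0444
11.18 [0.5338 0.391  0.164 ] F [-0.  -0.4  0. ] w 0.0444 j [0.63 0.6  0.37 1.34 0.   2.2 ]
y [ 0.003  0.002 -1.   ] z [1.    0.001 0.003]
row [9.64, -1.07, -2.96, -0.02, 0.0, -0.01] dist 253.3809704059427 ang 0.23641280178632829
```

View pics/sd8c.png

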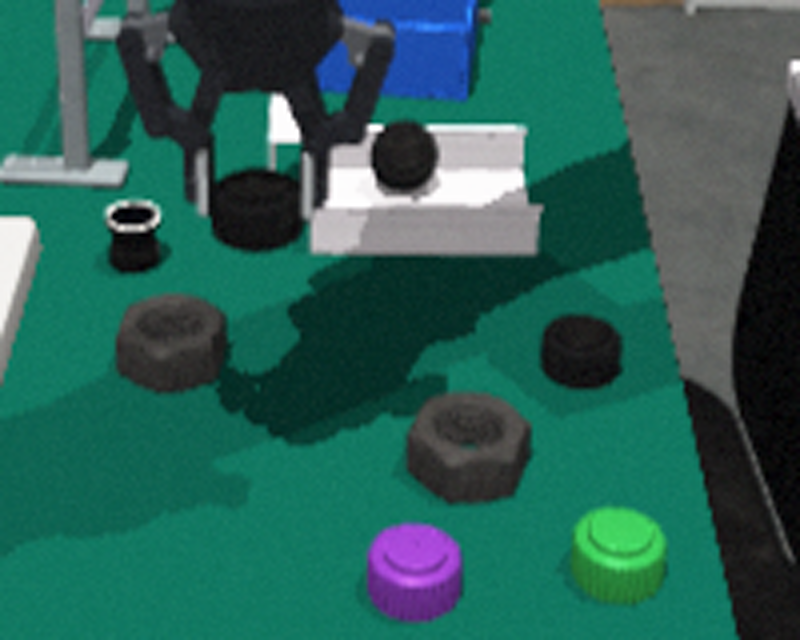

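The first knob seems to lean on the scoop's right wall, at crop (403,155). I'll look from above.

```bash
python3 -m handwheel '[[2.4,-0.4,-0.7,0,0,0],[4.8,-1,-1.4,0,0,0],[7.2,-1,-2.1,0,0,0],[9.6,-1,-2.8,0,0,0],[11,-1,-2.9,0,0,0]]'; python3 - <<'E'
from h import *
st();c=snap('wrist'); crop(c,160,60,500,300,2.3,'w9.png')
E
```

```text
clock: 11.9
eef_pos: [0.4578, 0.1127, 0.1838]
tool_rot: [0.501, -0.501, 0.499, -0.499]
ft_force: [1.5, -0.1, 0.0]
grip_width: 0.0448
11.9 [0.4578 0.1127 0.1838] F [ 1.5 -0.1  0. ] w 0.0448 j [ 0.24  0.22 -0.15  1.21 -0.    1.81]
y [-0.004 -0.001 -1.   ] z [ 1.    -0.    -0.004]
```

View pics/w9.png

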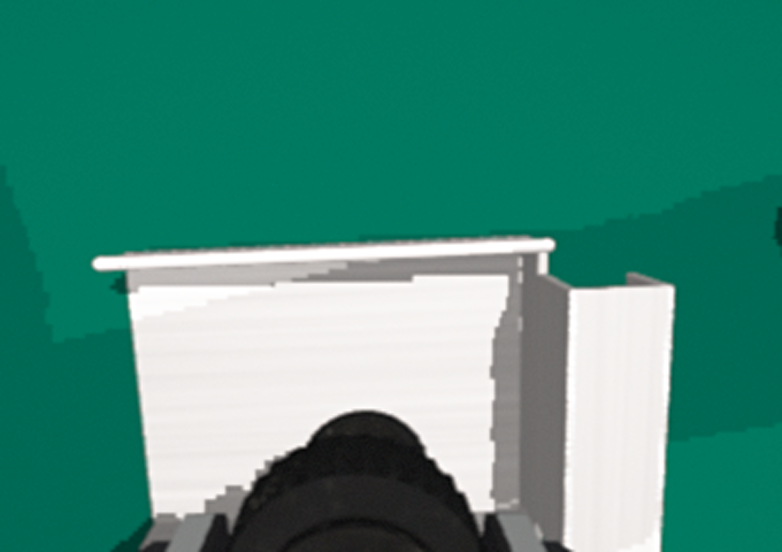

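```bash
python3 - <<'E'
from h import *
c=load('wrist'); g=lambda u,v:(160+u/2.3,60+v/2.3)
a=atz(c,*g(568,288),.08);b=atz(c,*g(674,287),.08);print(a,b)
l=atz(c,*g(95,265),.035);r=atz(c,*g(552,244),.035);print(l,r,np.degrees(np.arctan2(*(r-l)[1::-1])))
yaw=np.arctan2(*(r-l)[1::-1]); ex=np.array([np.cos(yaw),np.sin(yaw)]);ey=np.array([-ex[1],ex[0]])
print('orig rim',l[:2]+.075*ex-.0535*ey,'orig fold',(a+b)[:2]/2-.087*ex-.045*ey)
o=l[:2]+.075*ex-.0535*ey
print('B',o+.02*ex+.026*ey)
E
```

```text
[0.51735133 0.14870106 0.08      ] [0.54740228 0.14898925 0.08      ]
[0.36954242 0.15085427 0.035     ] [0.52202913 0.15776715 0.035     ] 2.595687909253948
orig rim [0.44688836 0.10080575] orig fold [0.44750402 0.09995129]
B [0.46569036 0.12768483]
```

```bash
python3 -m handwheel '[[-0.3,0,0.15,0,-0.26,0],[-0.57,1.5,0.32,0,-0.26,0],[-0.57,3,0.32,0,-0.26,0],[-0.57,4.4,0.32,0,-0.26,0],[-0.57,5,0.32,0,-0.26,0]]';  python3 - <<'E'
from h import *
st();go([.466,.127,.017],Rt(2.6))
E
```

```text
clock: 12.58
eef_pos: [0.4668, 0.1304, 0.0576]
tool_rot: [0.514, -0.489, 0.487, -0.511]
ft_force: [0.1, 0.3, -0.7]
grip_width: 0.0443
12.57 [0.4668 0.1304 0.0576] F [ 0.1  0.3 -0.7] w 0.0443 j [ 0.27  0.37 -0.31  0.9   0.    1.79]
y [-0.005 -0.001 -1.   ] z [ 0.999  0.049 -0.005]
row [0.13, 1.62, -0.03, 0.03, 0.02, 0.0] dist 40.76089392497004 ang 0.3556981173091927
```

```bash
python3 -m handwheel '[[0.1,0.5,0,0,0,0],[0.1,1,0,0,0,0],[0.1,1.5,0,0,0,0],[0.1,1.6,0,0,0,0],[0.1,1.6,0,0,0,0]]'; python3 -m handwheel '[[0,0,0,0,0,0],[0,0,0,0,0,0],[0,0,0,0,0,0],[0,0,0,0,0,0],[0,0,0,0,0,0]]' 0.35;  python3 -m handwheel '[[0,-0.3,0,0,0,0],[0,-1.5,0,0,0,0],[0,-3.5,0,0,0,0],[1.8,-6,0,0,0,0],[3,-7.5,0,0,0,0]]'; python3 - <<'E'
from h import *
st();c=snap('wrist'); crop(c,160,0,500,240,2.3,'w10.png')
E
```

```text
clock: 13.2
eef_pos: [0.4682, 0.127, 0.0205]
tool_rot: [0.512, -0.489, 0.488, -0.511]
ft_force: [-1.1, 0.8, 1.1]
grip_width: 0.0444
clock: 13.82
eef_pos: [0.4687, 0.1271, 0.0205]
tool_rot: [0.511, -0.488, 0.488, -0.511]
ft_force: [-1.3, 0.4, 0.4]
grip_width: 0.0576
clock: 14.45
eef_pos: [0.4727, 0.0518, 0.2107]
tool_rot: [-0.511, 0.487, -0.489, 0.513]
ft_force: [0.9, -0.5, 0.6]
grip_width: 0.0575
14.45 [0.4727 0.0518 0.2107] F [ 0.9 -0.5  0.6] w 0.0575 j [ 0.11  0.2  -0.1   1.27 -0.    1.63]
y [ 0.003  0.    -1.   ] z [0.999 0.048 0.003]
```

View pics/w10.png

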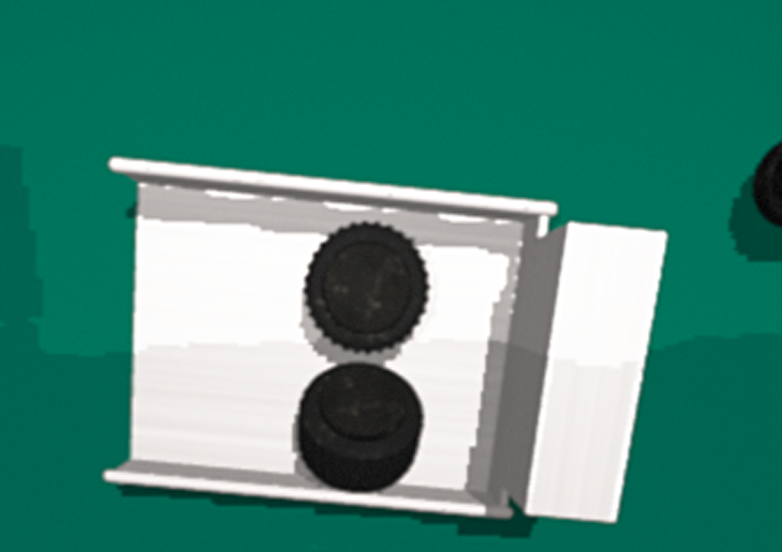

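B lies flat; A leans on the right wall. That's acceptable. Next I'll measure the scoop and fetch K1.

```bash
cat >> h.py <<'E'
def scoop(c,fold4,rim=None):
    # fold4: px of fold top corners order: front-left, back-left, back-right, front-right
    P=np.array([atz(c,*p,.08)[:2] for p in fold4]); 
    ey=(P[0]+P[1]-P[2]-P[3]); ey/=np.linalg.norm(ey); ex=np.array([ey[1],-ey[0]])
    o=P.mean(0)-.087*ex; yaw=np.arctan2(ex[1],ex[0])
    print('fold',P.mean(0).round(4),'orig',o.round(4),'yaw',np.degrees(yaw).round(2),'size',np.linalg.norm(P[0]-P[1]).round(4),np.linalg.norm(P[0]-P[3]).round(4)); return o,ex,ey,yaw
E
python3 - <<'E'
from h import *
c=load('wrist'); g=lambda u,v:(160+u/2.3,v/2.3)
o,ex,ey,yaw=scoop(c,[g(568,223),g(667,232),g(615,522),g(525,515)])
l=atz(c,*g(110,163),.035);r=atz(c,*g(555,209),.035);l2=atz(c,*g(107,476),.035);print(l,l2,np.degrees(np.arctan2(*(r-l)[1::-1])))
print('C',o-.036*ex); st(); go([.352,.2805,.2],Rt(90))
E
```

```text
fold [0.5442 0.1027] orig [0.4573 0.1067] yaw -2.64 size 0.0298 0.0895
[0.383541   0.16451738 0.035     ] [0.37966503 0.05619004 0.035     ] -2.727404754307567
C [0.42132855 0.10835511]
14.5 [0.4762 0.0479 0.2176] F [ 1.7 -2.4  4.2] w 0.0577 j [ 0.1   0.19 -0.09  1.27 -0.    1.63]
y [ 0.014 -0.002 -1.   ] z [0.999 0.043 0.014]
row [-9.51, 0.61, -4.57, -0.05, -8.75, 0.07] dist 264.24396233941303 ang 87.52359574938231
```

```bash
python3 -m handwheel '[[-1.9,0,-0.9,0,-1,0],[-3.8,0,-1.8,0,-2,0],[-5.7,0,-2.8,0,-3,0],[-7.6,0,-3.7,0,-4,0],[-9.5,0,-4.6,0,-5,0]]' 1; python3 -m handwheel '[[0,0,0,0,-1,0],[0,0,0,0,-2,0],[0,0,0,0,-3,0],[0,0,0,0,-3.75,0],[0,0,0,0,-3.75,0]]'; python3 - <<'E'
from h import *
st();c=snap('wrist','w11.png'); go([.352,.2805,.009],Rt(90))
E
```

```text
clock: 15.12
eef_pos: [0.3458, 0.2858, 0.2089]
tool_rot: [-0.67, 0.224, -0.225, 0.671]
ft_force: [0.5, 0.6, -0.5]
grip_width: 0.0857
clock: 15.75
eef_pos: [0.3466, 0.2844, 0.2085]
tool_rot: [-0.707, -0.001, 0.0, 0.707]
ft_force: [-1.0, 0.2, -0.4]
grip_width: 0.0853
15.75 [0.3466 0.2844 0.2085] F [-1.   0.2 -0.4] w 0.0853 j [ 0.69  0.15 -0.17  1.25 -0.    0.69]
y [ 0.001  0.001 -1.   ] z [-0.001  1.     0.001]
row [0.21, 7.98, -0.16, -0.0, 0.0, 0.01] dist 199.58297201474934 ang 0.07066035042591728
```

View pics/w11.png

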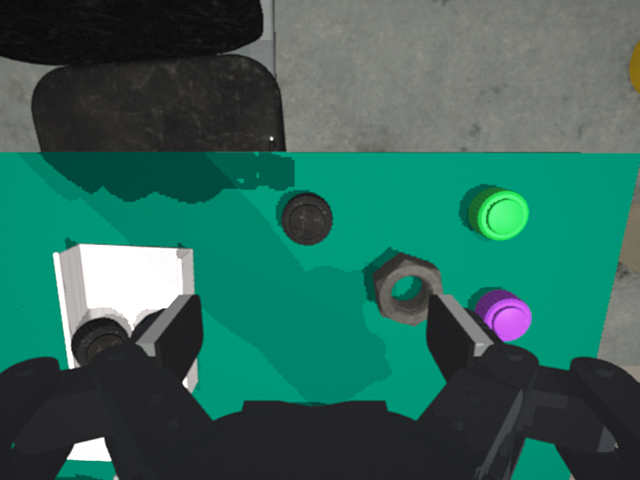

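```bash
python3 - <<'E'
from h import *
c=load('wrist'); print(atz(c,306,218,.028)); 
E
python3 -m handwheel '[[0.2,1.5,-0.1,0,0,0],[0.2,3.5,-0.16,0,0,0],[0.2,5.5,-0.16,0,0,0],[0.2,7.2,-0.16,0,0,0],[0.2,7.3,-0.16,0,0,0]]';python3 - <<'E'
from h import *
st(); go([.352,.2805,.009],Rt(90));c=snap('wrist','w12.png')
E
```

```text
[0.34840588 0.27786618 0.028     ]
clock: 16.42
eef_pos: [0.3491, 0.2782, 0.0232]
tool_rot: [0.709, -0.002, -0.002, -0.706]
ft_force: [-0.9, -0.1, 1.0]
grip_width: 0.0852
16.43 [0.3491 0.2782 0.0232] F [-0.9 -0.1  1. ] w 0.0852 j [ 0.67  0.35 -0.45  0.78 -0.    0.67]
y [-0.005 -0.004 -1.   ] z [-0.001  1.    -0.004]
row [0.12, 0.57, 0.09, 0.02, 0.01, -0.03] dist 14.64292461840381 ang 0.3978518179810202
```

View pics/w12.png

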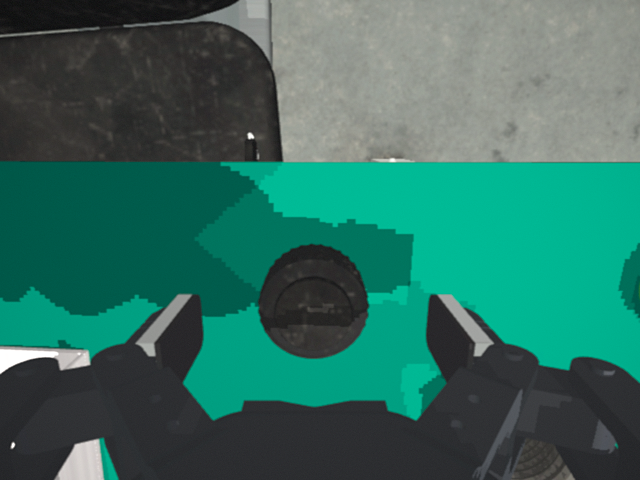

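Well centred in the jaws. Descend the rest, close and lift.

```bash
python3 -m handwheel '[[-0.05,0.3,0,0,0,0],[-0.1,0.52,0,0,0,0],[-0.1,0.52,0,0,0,0],[-0.1,0.52,0,0,0,0],[-0.1,0.52,0,0,0,0]]'; python3 -m handwheel '[[0,0,0,0,0,0],[0,0,0,0,0,0],[0,0,0,0,0,0],[0,0,0,0,0,0],[0,0,0,0,0,0]]' -1;python3 -m handwheel '[[0,-0.3,0,0,0,0],[0,-1.5,0,0,0,0],[0,-3,0,0,0,0],[0,-4,0,0,0,0],[0,-4,0,0,0,0]]'; python3 - <<'E'
from h import *
st();go([.4205,.108,.10],Rt(87.4));
E
```

```text
clock: 17.1
eef_pos: [0.3491, 0.2803, 0.0129]
tool_rot: [-0.707, -0.001, 0.001, 0.707]
ft_force: [-0.1, 0.5, -0.3]
grip_width: 0.0853
clock: 17.73
eef_pos: [0.3491, 0.2802, 0.0131]
tool_rot: [-0.707, -0.001, 0.001, 0.707]
ft_force: [-1.4, -1.6, 5.5]
grip_width: 0.0446
clock: 18.35
eef_pos: [0.3504, 0.2813, 0.1147]
tool_rot: [-0.706, -0.002, -0.001, 0.708]
ft_force: [1.0, -0.5, -0.4]
grip_width: 0.0444
18.35 [0.3504 0.2813 0.1147] F [ 1.  -0.5 -0.4] w 0.0444 j [ 0.68  0.23 -0.33  1.    0.    0.67]
y [ 0.004  0.003 -1.   ] z [-0.003  1.     0.003]
row [2.79, 0.58, -6.94, -0.02, 0.27, 0.02] dist 187.5134131040949 ang 2.7638251169608106
```

```bash
python3 -m handwheel '[[0.6,0,-1.5,0,0.27,0],[1.2,0,-3,0,0.27,0],[1.8,0.5,-4.5,0,0.27,0],[2.5,1.2,-6.3,0,0.27,0],[2.8,1.6,-6.95,0,0.27,0]]';python3 - <<'E'
from h import *
st();go([.4205,.108,.02],Rt(87.4));c=snap('wrist'); crop(c,120,140,520,440,2,'w13.png')
E
```

```text
clock: 18.98
eef_pos: [0.4184, 0.1041, 0.0706]
tool_rot: [0.707, -0.018, 0.016, -0.706]
ft_force: [-0.1, 0.6, -0.6]
grip_width: 0.0441
18.98 [0.4184 0.1041 0.0706] F [-0.1  0.6 -0.6] w 0.0441 j [ 0.24  0.26 -0.43  0.89 -0.    0.29]
y [-0.003 -0.001 -1.   ] z [ 0.047  0.999 -0.001]
row [0.08, 2.02, 0.16, 0.01, -0.01, -0.02] dist 50.82125949228917 ang 0.22119693478577118
```

View pics/w13.png

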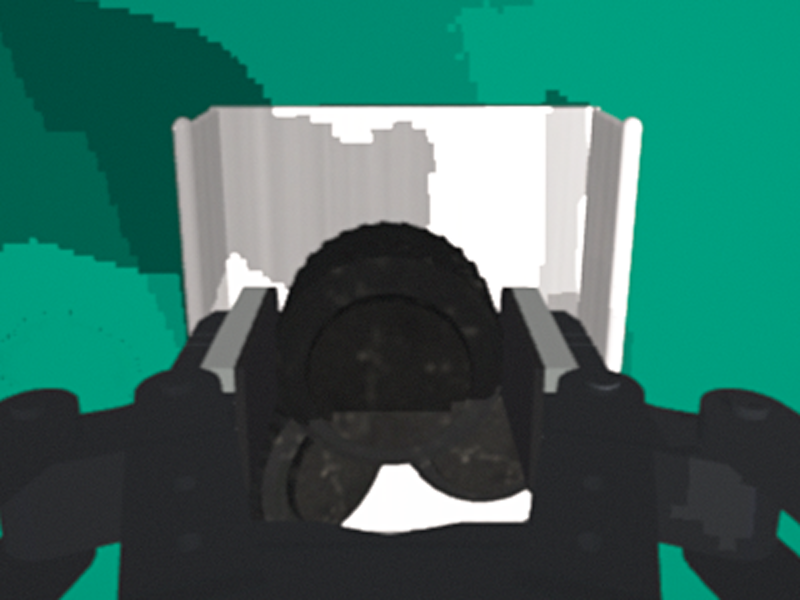

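```bash
python3 -m handwheel '[[-0.1,0.5,0.15,0,0,0],[-0.1,1,0.15,0,0,0],[-0.1,1.7,0.15,0,0,0],[-0.1,2,0.15,0,0,0],[-0.1,2,0.15,0,0,0]]'; python3 -m handwheel '[[0,0,0,0,0,0],[0,0,0,0,0,0],[0,0,0,0,0,0],[0,0,0,0,0,0],[0,0,0,0,0,0]]' 0.35;  python3 -m handwheel '[[0,-0.3,0,0,0,0],[0,-1.5,0,0,0,0],[0,-3.5,0,0,0,0],[1,-6,-0,0,0,0],[2,-7.5,-0,0,0,0]]'; python3 - <<'E'
from h import *
st();c=snap('wrist','w14.png')
E
```

```text
clock: 19.65
eef_pos: [0.4161, 0.1108, 0.0219]
tool_rot: [0.707, -0.016, 0.015, -0.707]
ft_force: [0.2, -0.7, 0.9]
grip_width: 0.0444
clock: 20.27
eef_pos: [0.4171, 0.1103, 0.0226]
tool_rot: [-0.707, 0.016, -0.016, 0.707]
ft_force: [1.0, -0.7, -0.1]
grip_width: 0.0574
clock: 20.9
eef_pos: [0.4678, 0.1083, 0.2135]
tool_rot: [-0.707, 0.014, -0.017, 0.707]
ft_force: [1.0, 0.5, -0.3]
grip_width: 0.0577
20.9 [0.4678 0.1083 0.2135] F [ 1.   0.5 -0.3] w 0.0577 j [ 0.23  0.21 -0.08  1.28  0.    0.27]
y [ 0.003  0.001 -1.   ] z [0.044 0.999 0.001]
```

View pics/w14.png

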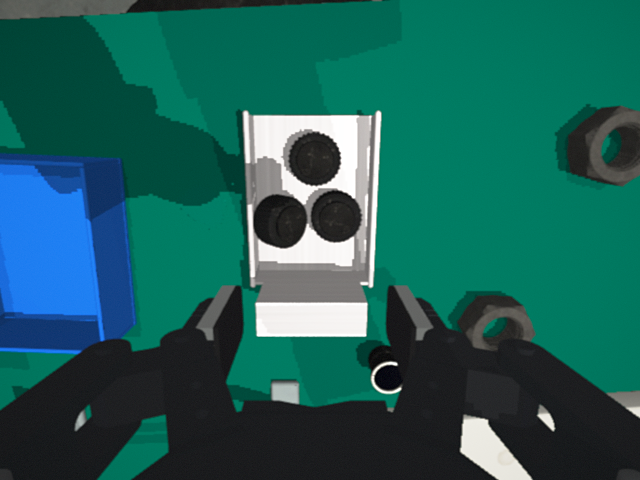

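All three knobs are in the scoop. Next I'll measure the chute, lever and scoop.

```bash
python3 - <<'E'
from h import *
c=load('wrist')
scoop(c,[(366,287),(367,336),(256,337),(256,287)])
s=load('scene') 
c2=snap('scene','s15.png'); sd=snap('side','sd15.png')
crop(c2,320,200,460,360,4,'s15c.png'); crop(sd,290,160,400,280,5,'sd15c.png')
f=lambda u,v:(310+u/3.2,190+v/3.2)
P=[atz(c2,*f(*p),.228) for p in [(150,272),(285,360),(383,258),(248,183)]]
P=np.array(P);print(P.round(4),P.mean(0))
print('ball',tri(c2,f(174,340),sd,(372.8,191.2)))
E
```

```text
fold [0.5373 0.1035] orig [0.4503 0.1069] yaw -2.27 size 0.0432 0.0869
[[ 0.4062 -0.2113  0.228 ]
 [ 0.3877 -0.3652  0.228 ]
 [ 0.5463 -0.3821  0.228 ]
 [ 0.5586 -0.2289  0.228 ]] [ 0.47468513 -0.29686284  0.228     ]
ball (array([ 0.36049983, -0.26616474,  0.21196519]), np.float64(0.0019426783417762412))
```

View pics/s15c.png

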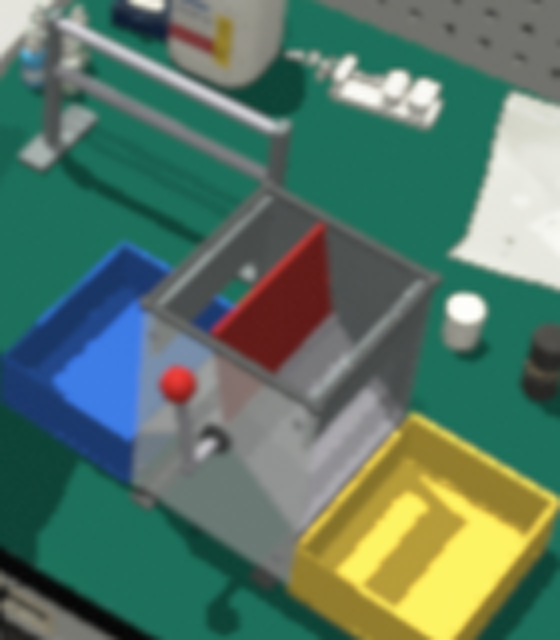

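View pics/sd15c.png

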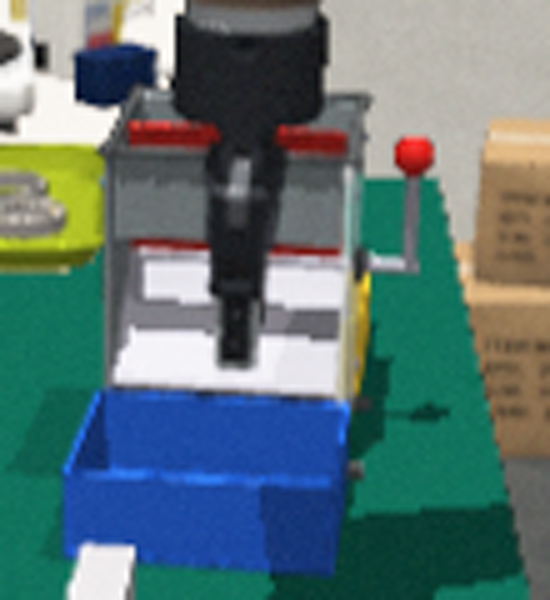

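```bash
python3 - <<'E'
from h import *
st(); go([.36,-.205,.27],Rt(84)); go([.36,-.205,.195],Rt(84))
E
```

```text
21.05 [0.4697 0.1085 0.2131] F [-0.3 -0.3 -1.1] w 0.0574 j [ 0.23  0.21 -0.08  1.27 -0.    0.27]
y [ 0.007  0.002 -1.   ] z [0.045 0.999 0.002]
row [-3.8, -2.33, -12.72, -0.01, 0.34, 0.04] dist 336.97348427408497 ang 3.4325817191762242
row [-3.82, 0.67, -12.73, -0.01, 0.34, 0.04] dist 332.6183895893107 ang 3.4325817191762242
```

```bash
python3 -m handwheel '[[-0.7,-1.2,-2,0,0.1,0],[-1.5,-2.3,-4.2,0,0.2,0],[-2.3,-2.3,-6.5,0,0.34,0],[-3.1,-2.3,-8.8,0,0.34,0],[-3.8,-2.3,-11.2,0,0.34,0]]' -1; python3 -m handwheel '[[0,0,-1.3,0,0,0],[0,1,-1.5,0,0,0],[0,2,-1.5,0,0,0],[0,3,-1.5,0,0,0],[0,3,-1.5,0,0,0]]';python3 - <<'E'
from h import *
st(); c=snap('scene','s16.png'); crop(c,300,180,460,340,4,'s16c.png')
go([.36,-.205,.195],Rt(84))
e=np.array([.1045,.9945]); b=np.array([.357,-.2847])
for k in (.0475,.03,-.0225): p=b+e*k; go([*p,.195],Rt(84))
E
```

```text
clock: 21.68
eef_pos: [0.3573, -0.1681, 0.2665]
tool_rot: [-0.706, 0.037, -0.036, 0.706]
ft_force: [1.0, -0.6, 0.3]
grip_width: -0.0
clock: 22.3
eef_pos: [0.353, -0.203, 0.1899]
tool_rot: [-0.705, 0.039, -0.034, 0.707]
ft_force: [-0.2, -0.1, 0.7]
grip_width: -0.0004
22.3 [ 0.353  -0.203   0.1899] F [-0.2 -0.1  0.7] w -0.0004 j [-0.52  0.09 -0.29  1.2   0.   -0.42]
y [-0.006  0.004 -1.   ] z [0.104 0.995 0.003]
row [0.24, -0.15, -0.03, -0.01, 0.01, -0.02] dist 7.0332759564598115 ang 0.24562019455442816
row [0.45, -0.15, -1.31, -0.01, 0.01, -0.02] dist 34.91356338707045 ang 0.24562019455442816
row [0.45, -0.15, -2.01, -0.01, 0.01, -0.02] dist 51.71173539690973 ang 0.24562019455442816
row [0.45, -0.15, -4.11, -0.01, 0.01, -0.02] dist 103.5102008180405 ang 0.24562019455442816
```

View pics/s16c.png

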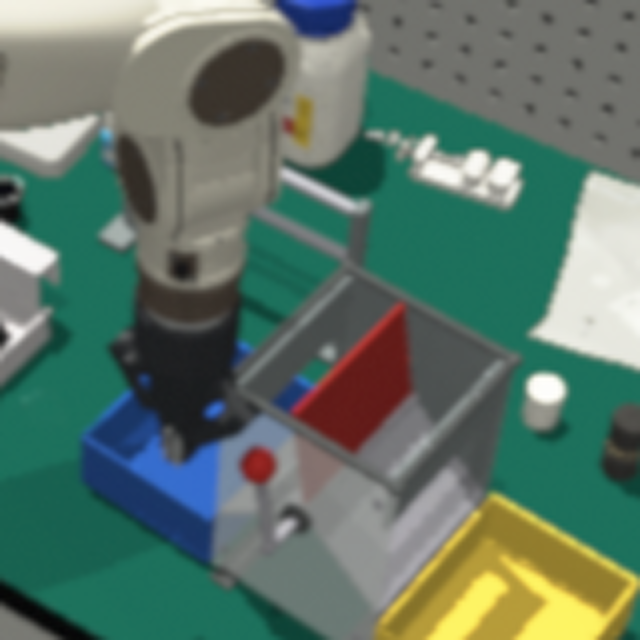

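```bash
python3 -m handwheel '[[0.2,-0.15,-0.5,0,0,0],[0.2,-0.15,-1.1,0,0,0],[0.2,-0.15,-1.7,0,0,0],[0.2,-0.15,-2.2,0,0,0],[0.2,-0.15,-2.7,0,0,0]]'; python3 -m handwheel '[[0,0,-0.2,0,0,0],[0,0,-0.4,0,0,0],[0,0,-0.6,0,0,0],[0,0,-0.8,0,0,0],[0,0,-1,0,0,0]]';python3 - <<'E'
from h import *
st(); c=snap('scene','s17.png'); crop(c,300,180,460,340,4,'s17c.png')
E
```

```text
clock: 22.98
eef_pos: [0.3535, -0.2732, 0.1963]
tool_rot: [-0.706, 0.037, -0.037, 0.706]
ft_force: [0.5, 0.9, -0.5]
grip_width: 0.0
clock: 23.6
eef_pos: [0.3511, -0.2974, 0.1963]
tool_rot: [0.706, -0.037, 0.037, -0.706]
ft_force: [0.2, 0.1, -0.1]
grip_width: 0.0001
23.6 [ 0.3511 -0.2974  0.1963] F [ 0.2  0.1 -0.1] w 0.0001 j [-0.7   0.18 -0.16  1.23 -0.   -0.6 ]
y [ 0. -0. -1.] z [ 0.103  0.995 -0.   ]
```

View pics/s17c.png

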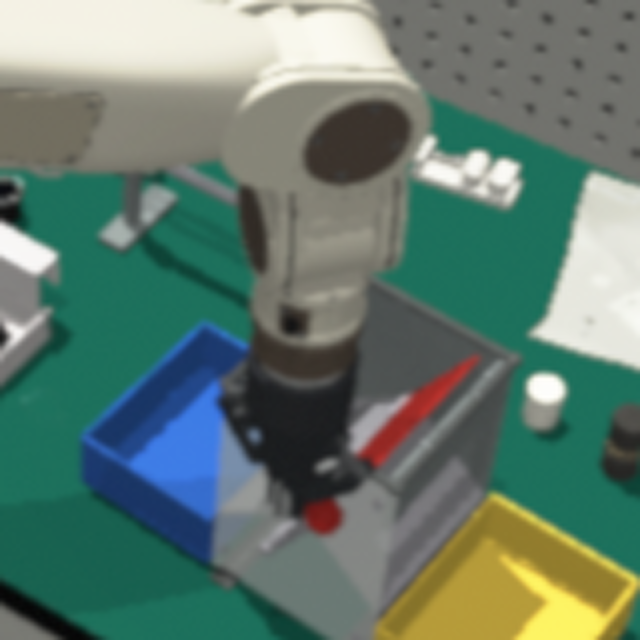

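```bash
python3 -m handwheel '[[0,0,-0.1,0,0,0],[0,0,-0.2,0,0,0],[0,0,-0.3,0,0,0],[0,0,-0.4,0,0,0],[0,0,-0.4,0,0,0]]';python3 - <<'E'
from h import *
st(); c=snap('scene','s18.png'); crop(c,300,180,460,340,4,'s18c.png')
E
```

```text
clock: 24.28
eef_pos: [0.35, -0.3074, 0.1963]
tool_rot: [0.706, -0.037, 0.037, -0.706]
ft_force: [-0.4, 0.2, 0.6]
grip_width: -0.0003
24.27 [ 0.35   -0.3074  0.1963] F [-0.4  0.2  0.6] w -0.0003 j [-0.72  0.19 -0.15  1.23 -0.   -0.62]
y [ 0. -0. -1.] z [ 0.104  0.995 -0.   ]
```

View pics/s18c.png

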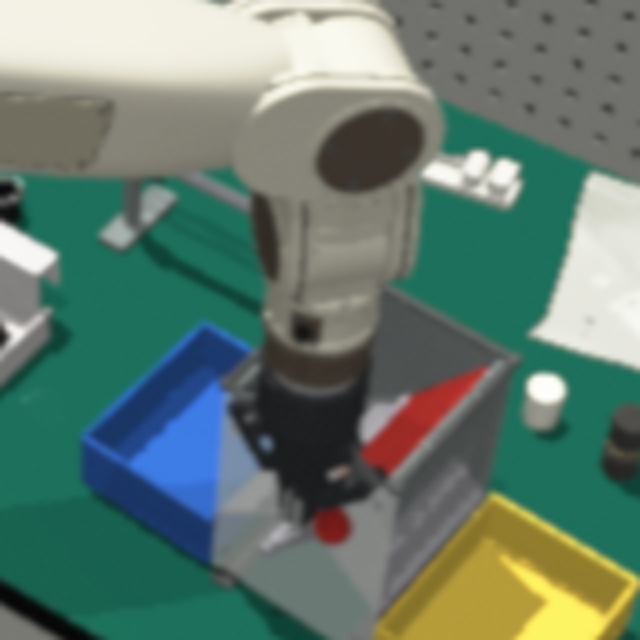

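```bash
python3 -m handwheel '[[0,0,-0.1,0,0,0],[0,0,-0.2,0,0,0],[0,0,-0.3,0,0,0],[0,0,-0.3,0,0,0],[0,0,-0.3,0,0,0]]'
```

```text
clock: 24.95
eef_pos: [0.3497, -0.3097, 0.196]
tool_rot: [-0.703, 0.035, -0.036, 0.71]
ft_force: [1.8, 14.5, 5.2]
grip_width: -0.0003
```

The flap is against its stop (14.5 N). Backing off and returning to the scoop.

```bash
python3 -m handwheel '[[-0.2,0,0.6,0,0,0],[-0.3,-1,0.8,0,0,0],[-0.3,-3,0.8,0,1,0],[-0.3,-5,0.8,0,2,0],[-0.3,-6,1,0,3,0]]'; python3 - <<'E'
from h import *
st(); go([.50,.02,.30],Rt(-2.5)); 
E
```

```text
clock: 25.58
eef_pos: [0.3448, -0.2899, 0.3494]
tool_rot: [0.673, -0.219, 0.222, -0.671]
ft_force: [-0.9, 0.7, -0.4]
grip_width: 0.0002
25.57 [ 0.3448 -0.2899  0.3494] F [-0.9  0.7 -0.4] w 0.0002 j [-0.7   0.12  0.16  1.61 -0.   -0.06]
y [ 0.003 -0.004 -1.   ] z [ 0.592  0.806 -0.002]
row [-2.35, 1.94, 13.67, -0.01, 5.62, 0.03] dist 350.03750875424555 ang 56.17663486941655
```

```bash
python3 -m handwheel '[[-0.4,0,2.3,0,1,0],[-0.8,0,4.6,0,2,0],[-1.2,0,7,0,3,0],[-1.6,0,9.3,0,4,0],[-2,0,11.6,0,5,0]]' 0;  python3 - <<'E'
from h import *
st(); go([.50,.02,.30],Rt(-2.5)); c=snap('scene','s19.png'); crop(c,320,200,460,360,4,'s19c.png');c=snap('side','sd19.png')
E
```

```text
clock: 26.2
eef_pos: [0.462, -0.0516, 0.3466]
tool_rot: [0.535, -0.461, 0.463, -0.535]
ft_force: [0.9, -0.9, -0.1]
grip_width: 0.0426
26.2 [ 0.462  -0.0516  0.3466] F [ 0.9 -0.9 -0.1] w 0.0426 j [-0.11  0.15  0.19  1.61 -0.    1.31]
y [ 0.001 -0.001 -1.   ] z [0.989 0.147 0.001]
row [-2.61, 1.86, 1.92, -0.01, 1.09, 0.01] dist 93.50789170316148 ang 10.929550788432715
```

View pics/s19c.png

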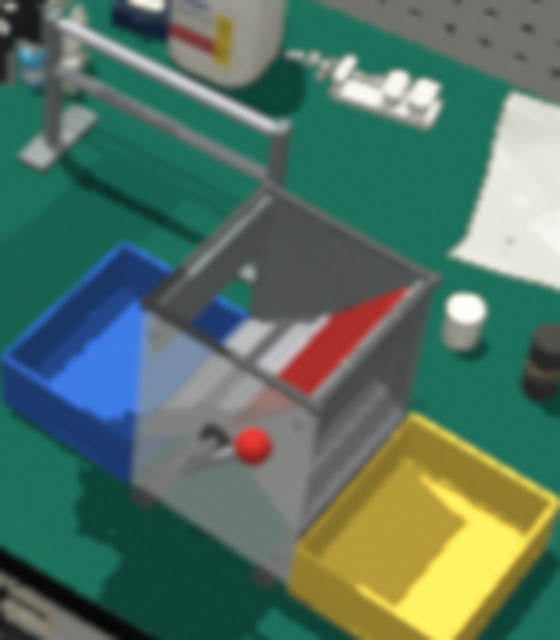

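View pics/sd19.png

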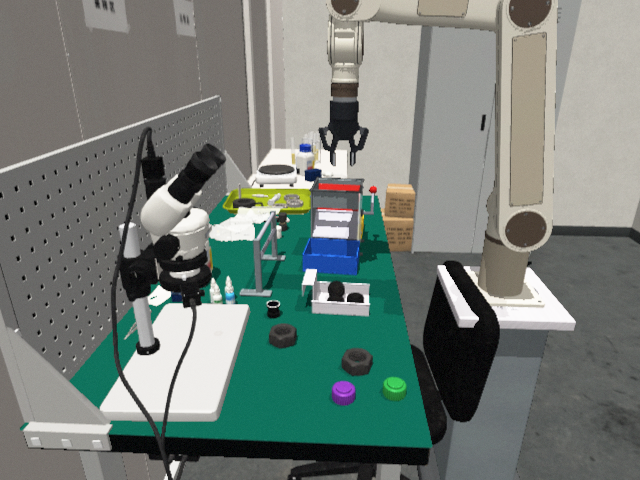

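```bash
python3 -m handwheel '[[-0.6,0.4,0.5,0,0.5,0],[-1.2,0.9,1,0,1,0],[-2,1.4,1.5,0,1.1,0],[-2.6,1.9,1.9,0,1.1,0],[-2.6,1.9,1.9,0,1.1,0]]' 0;  python3 - <<'E'
from h import *
print('ball',tri(load('scene'),(383.25,311.75),load('side'),(373,189)))
st(); c=snap('wrist','w20.png'); crop(c,220,60,480,260,3,'w20c.png')
E
```

```text
clock: 26.92
eef_pos: [0.498, 0.0189, 0.2976]
tool_rot: [-0.491, 0.51, -0.509, 0.49]
ft_force: [-0.0, 0.0, 0.1]
grip_width: 0.0425
ball (array([ 0.35422428, -0.33562834,  0.19872112]), np.float64(0.0005897190951321697))
26.93 [0.498  0.0189 0.2976] F [-0.   0.   0.1] w 0.0425 j [ 0.04  0.22  0.15  1.5  -0.    1.65]
y [-0.002 -0.001 -1.   ] z [ 0.999 -0.037 -0.002]
```

View pics/w20c.png

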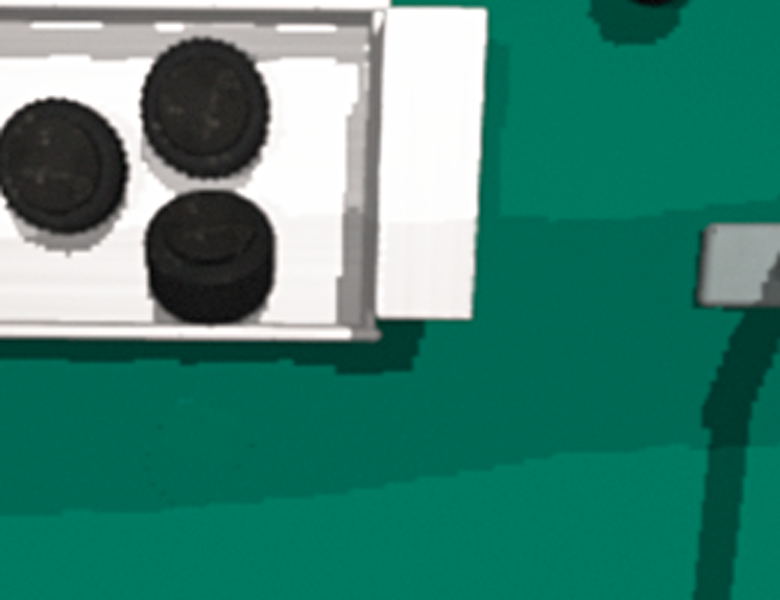

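```bash
python3 - <<'E'
from h import *
c=load('wrist'); g=lambda u,v:(220+u/3,60+v/3)
o,ex,ey,yaw=scoop(c,[g(386,8),g(488,9),g(474,319),g(379,317)])
f=o+.087*ex; go([*f,.12],Rt(np.degrees(yaw))); go([*f,.047],Rt(np.degrees(yaw)))
E
```

```text
fold [0.5452 0.1024] orig [0.4583 0.1057] yaw -2.19 size 0.03 0.0895
row [-3.43, 7.13, 1.76, 0.01, 0.0, 0.01] dist 202.74468513233055 ang 0.08413685608828443
row [-3.44, 10.05, 1.77, 0.01, 0.0, 0.01] dist 269.230668321469 ang 0.08413685608828443
```

```bash
python3 -m handwheel '[[-0.9,1.2,0.4,0,0,0],[-1.7,2.8,0.8,0,0,0],[-2.6,4.6,1.3,0,0,0],[-3.4,6.2,1.77,0,0,0],[-3.44,7.1,1.77,0,0,0]]' 0.35;  python3 - <<'E'
from h import *
st(); go([.5452,.1024,.047],Rt(-2.2)); c=snap('wrist','w21.png')
E
```

```text
clock: 27.6
eef_pos: [0.546, 0.1029, 0.1196]
tool_rot: [-0.491, 0.51, -0.509, 0.49]
ft_force: [-0.4, -0.3, -0.5]
grip_width: 0.0579
27.6 [0.546  0.1029 0.1196] F [-0.4 -0.3 -0.5] w 0.0579 j [ 0.19  0.42 -0.04  1.11 -0.    1.8 ]
y [-0.001 -0.001 -1.   ] z [ 0.999 -0.038 -0.001]
row [0.02, 2.91, -0.03, 0.01, 0.0, 0.0] dist 72.6304310546749 ang 0.0892085812740768
```

View pics/w21.png

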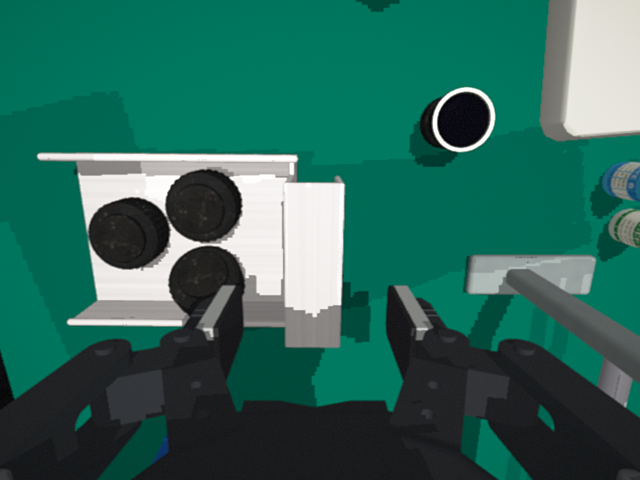

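```bash
python3 -m handwheel '[[0,1,-0.03,0,0,0],[0,2,-0.03,0,0,0],[0,2.8,-0.03,0,0,0],[0,2.9,-0.03,0,0,0],[0,2.9,-0.03,0,0,0]]';python3 -m handwheel '[[0,0,0,0,0,0],[0,0,0,0,0,0],[0,0,0,0,0,0],[0,0,0,0,0,0],[0,0,0,0,0,0]]' -1;python3 -m handwheel '[[0,-0.3,0,0,0,0],[0,-0.8,0,0,0,0],[0,-1.4,0,0,0,0],[0,-2,0,0,0,0],[0,-2,0,0,0,0]]'; python3 - <<'E'
from h import *
st();  c=snap('wrist','w22.png');c=snap('side');crop(c,260,220,420,340,4,'sd22.png')
E
```

```text
clock: 28.28
eef_pos: [0.5461, 0.1025, 0.0501]
tool_rot: [0.49, -0.509, 0.51, -0.49]
ft_force: [-0.3, 1.1, 0.1]
grip_width: 0.0575
clock: 28.9
eef_pos: [0.5463, 0.103, 0.0503]
tool_rot: [0.489, -0.509, 0.51, -0.491]
ft_force: [-1.6, -1.4, 6.6]
grip_width: 0.0293
clock: 29.52
eef_pos: [0.5468, 0.1032, 0.1009]
tool_rot: [0.489, -0.509, 0.51, -0.491]
ft_force: [-0.2, -0.4, -4.0]
grip_width: 0.0291
29.52 [0.5468 0.1032 0.1009] F [-0.2 -0.4 -4. ] w 0.0291 j [ 0.19  0.44 -0.07  1.06  0.    1.8 ]
y [ 0.004  0.001 -1.   ] z [ 0.999 -0.039  0.004]
```

View pics/w22.png

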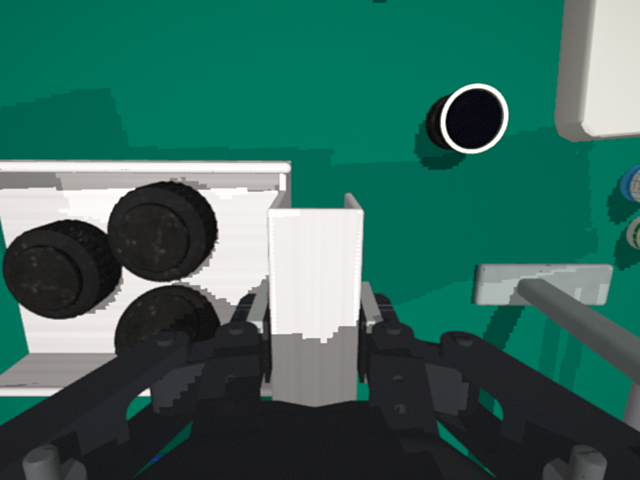

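View pics/sd22.png

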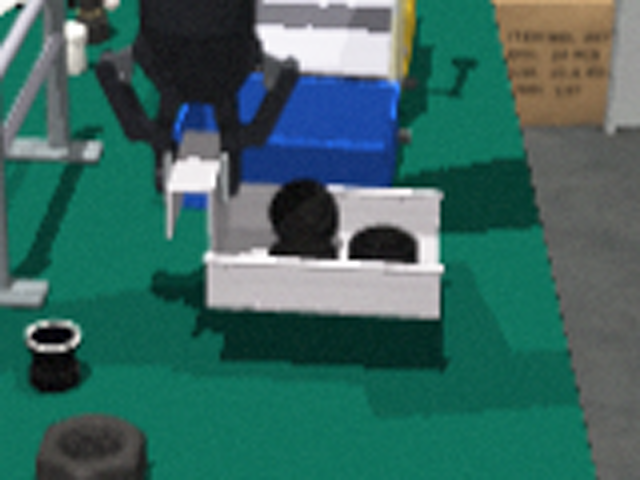

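The lift is level and the three knobs are inside. I'll compute the pour poses and lift slowly.

```bash
cat >> h.py <<'E'
CH=np.array([.4747,-.297]); PSI=-6.0
def pour(lx,lz,th,ly=0,phi=PSI):
    a=np.radians(PSI); ex=np.array([np.cos(a),np.sin(a)]);ey=np.array([-ex[1],ex[0]])
    lip=np.r_[CH+lx*ex+ly*ey,lz]; M=Rt(phi,th)
    return lip-M@np.array([0,.050,-.162]),M
E
python3 -m handwheel '[[0,-0.4,0,0,0,0],[0,-1.2,0,0,0,0],[0,-2.2,0,0,0,0],[0,-3.3,0,0,0,0],[0,-4.4,0,0,0,0]]'; python3 -m handwheel '[[0,-1.2,0,0,0,0],[0,-2.4,0,0,0,0],[0,-3.6,0,0,0,0],[0,-4.6,0,0,0,0],[0,-5,0,0,0,0]]'; python3 - <<'E'
from h import *
st()
for lx,lz,th in [(.01,.255,5),(.01,.245,15),(.02,.236,30),(.03,.236,45),(.035,.236,55)]:
    p,M=pour(lx,lz,th);print(th,p.round(3),np.hypot(*p[:2]).round(3)); go(p,M)
E
```

```text
clock: 30.25
eef_pos: [0.5449, 0.1029, 0.2097]
tool_rot: [-0.49, 0.51, -0.51, 0.49]
ft_force: [-0.2, 0.3, -3.3]
grip_width: 0.0291
clock: 30.88
eef_pos: [0.5456, 0.103, 0.3356]
tool_rot: [0.489, -0.509, 0.51, -0.491]
ft_force: [0.6, 0.2, -3.7]
grip_width: 0.0292
30.88 [0.5456 0.103  0.3356] F [ 0.6  0.2 -3.7] w 0.0292 j [ 0.19  0.34  0.41  1.64 -0.    1.8 ]
y [ 0.002  0.    -1.   ] z [ 0.999 -0.039  0.002]
5 [ 0.641 -0.314  0.319] 0.714
row [16.54, 0.67, 4.45, 0.49, 0.38, -0.02] dist 428.46862121322937 ang 6.150339228204271
15 [ 0.627 -0.313  0.335] 0.701
row [16.5, 0.01, 3.92, 1.49, 0.37, -0.05] dist 423.98202749223543 ang 15.331514356937141
30 [ 0.609 -0.311  0.36 ] 0.684
row [16.45, -0.99, 3.19, 2.99, 0.37, -0.1] dist 419.7049620733857 ang 30.09588363476375
45 [ 0.583 -0.308  0.386] 0.66
row [16.38, -2.02, 2.15, 4.48, 0.36, -0.15] dist 416.1656746541297 ang 45.01447072596223
55 [ 0.561 -0.306  0.397] 0.639
row [16.32, -2.48, 1.27, 5.48, 0.35, -0.18] dist 414.0018100804415 ang 54.98394488129844
```

```bash
python3 -m handwheel '[[0.4,-0.1,0,0,0.1,0],[1.2,-0.3,0.2,0,0.2,0],[2.4,-0.4,0.5,0,0.3,0],[3.8,-0.4,0.8,0,0.38,0],[5.4,-0.4,1.2,0,0.38,0]]'; python3 -m handwheel '[[1.6,0,0.3,0,0,0],[3.2,0,0.6,0,0,0],[4.8,0,0.9,0.1,0,0],[6.4,0,1.2,0.3,0,0],[8,0,1.6,0.5,0,0]]'; python3 - <<'E'
from h import *
st()
for lx,lz,th in [(.01,.255,5),(.01,.25,8)]:
    p,M=pour(lx,lz,th);print(th,p.round(3),np.hypot(*p[:2]).round(3)); go(p,M)
c=snap('wrist','w23.png');
E
```

```text
clock: 31.5
eef_pos: [0.5697, -0.0355, 0.343]
tool_rot: [-0.473, 0.526, -0.526, 0.472]
ft_force: [0.7, 0.0, -2.9]
grip_width: 0.0291
clock: 32.12
eef_pos: [0.5877, -0.2392, 0.3426]
tool_rot: [0.452, -0.503, 0.548, -0.492]
ft_force: [0.3, 0.7, -4.0]
grip_width: 0.0289
32.12 [ 0.5877 -0.2392  0.3426] F [ 0.3  0.7 -4. ] w 0.0289 j [-0.4   0.45  0.59  1.62  0.02  1.28]
y [ 0.085 -0.009 -0.996] z [ 0.991 -0.107  0.086]
5 [ 0.641 -0.314  0.319] 0.714
row [2.77, 1.15, 2.35, 0.01, -0.02, -0.0] dist 95.1468358869252 ang 0.18273516395989264
8 [ 0.637 -0.314  0.322] 0.71
row [2.77, 1.01, 2.22, 0.31, -0.02, 0.0] dist 92.16836932057801 ang 3.0881510806665675
```

View pics/w23.png

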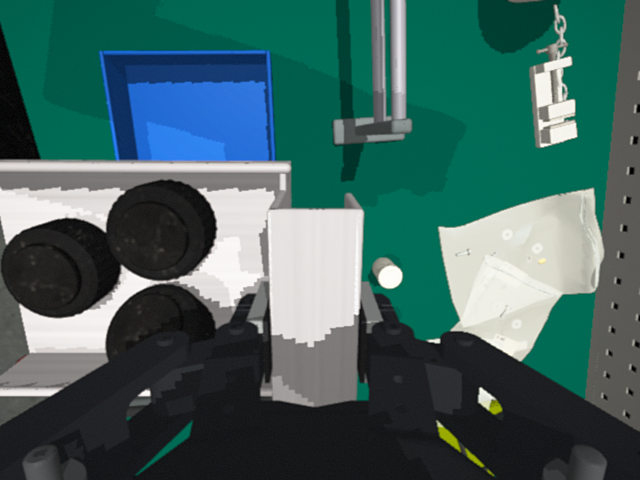

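```bash
python3 -m handwheel '[[0.9,0,0.5,0,0,0],[1.7,0,1,0,0,0],[2.4,0.2,1.5,0.1,0,0],[2.77,0.5,2,0.3,0,0],[2.77,0.7,2.2,0.3,0,0]]'; python3 - <<'E'
from h import *
st()
p,M=pour(.01,.25,8); go(p,M)
c=snap('scene');crop(c,320,180,480,330,4,'s24.png');c=snap('side');crop(c,260,100,420,270,4,'sd24.png')
E
```

```text
clock: 32.8
eef_pos: [0.6361, -0.3129, 0.3292]
tool_rot: [0.439, -0.49, 0.561, -0.503]
ft_force: [-0.2, 1.2, -3.4]
grip_width: 0.0291
32.8 [ 0.6361 -0.3129  0.3292] F [-0.2  1.2 -3.4] w 0.0291 j [-0.48  0.59  0.77  1.63  0.05  1.2 ]
y [ 0.135 -0.014 -0.991] z [ 0.985 -0.107  0.136]
row [0.04, 0.29, 0.01, 0.02, -0.02, -0.0] dist 7.330501608558315 ang 0.2975771003978608
```

View pics/s24.png

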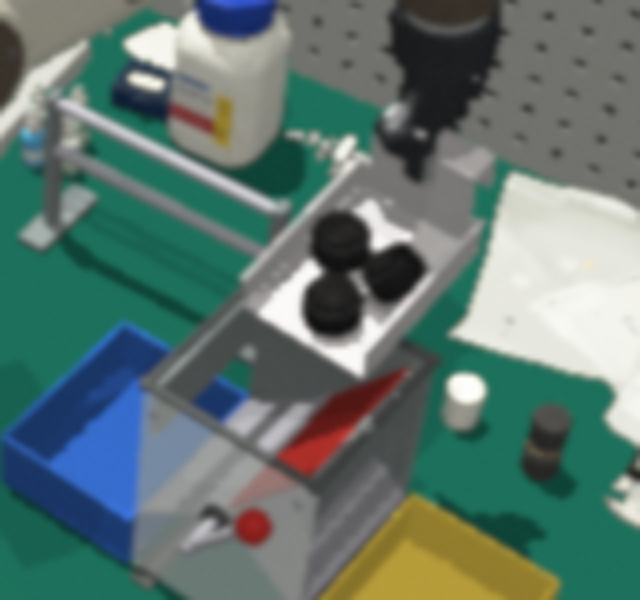

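View pics/sd24.png

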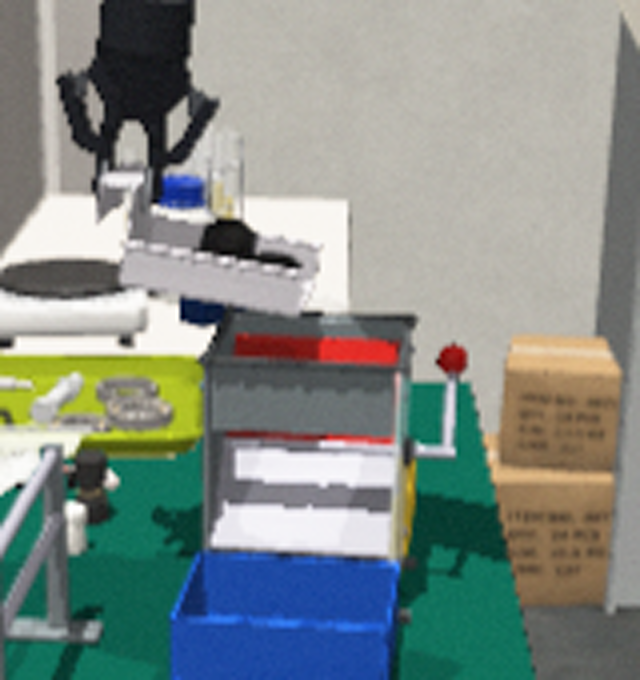

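```bash
python3 - <<'E'
from h import *
c=load('scene'); g=lambda u,v:(320+u/4,180+v/4)
a=np.radians(PSI); ex=np.array([np.cos(a),np.sin(a)]);ey=np.array([-ex[1],ex[0]])
for p,z in [((245,277),.29),((366,330),.29),((365,372),.255),((252,310),.255)]:
    w=atz(c,*g(*p),z)[:2]-CH; print(p,'chute x,y',(w@ex).round(4),(w@ey).round(4))
for th,lx,lz in [(18,.015,.24),(28,.02,.238),(38,.025,.238),(48,.03,.238),(58,.035,.238)]:
    p,M=pour(lx,lz,th,0); go(p,M)
E
```

```text
(245, 277) chute x,y 0.0057 0.0548
(366, 330) chute x,y 0.0203 -0.043
(365, 372) chute x,y 0.0143 -0.0512
(252, 310) chute x,y 0.01 0.0481
row [0.11, -0.39, -0.31, 1.02, -0.01, -0.01] dist 12.655919393907972 ang 10.228705391030967
row [0.11, -1.28, -0.76, 2.02, -0.01, -0.01] dist 37.20104517154448 ang 20.22833232629563
row [0.11, -2.12, -1.35, 3.02, -0.01, -0.0] dist 63.02258428680846 ang 30.22820478367102
row [0.11, -2.82, -2.09, 4.02, -0.01, -0.0] dist 87.7895373905782 ang 40.22813965333501
row [0.11, -3.34, -2.94, 5.02, -0.01, -0.0] dist 111.28237430863909 ang 50.22809964075334
```

```bash
python3 -m handwheel '[[0.1,-0.2,-0.15,0.5,0,0],[0.1,-0.4,-0.3,1,0,0],[0.1,-0.8,-0.5,1.5,0,0],[0.1,-1.3,-0.76,2,0,0],[0.1,-1.3,-0.76,2,0,0]]'; python3 - <<'E'
from h import *
st()
for th,lx,lz in [(38,.025,.238),(48,.03,.238),(58,.035,.238)]:
    p,M=pour(lx,lz,th,0); go(p,M)
c=snap('scene');crop(c,320,180,480,330,4,'s25.png')
E
```

```text
clock: 33.52
eef_pos: [0.6114, -0.3102, 0.3613]
tool_rot: [0.345, -0.383, 0.637, -0.573]
ft_force: [-0.8, -0.3, -3.2]
grip_width: 0.0292
33.52 [ 0.6114 -0.3102  0.3613] F [-0.8 -0.3 -3.2] w 0.0292 j [-0.56  0.25  0.23  1.11  0.21  1.16]
y [ 0.466 -0.05  -0.884] z [ 0.879 -0.094  0.468]
row [0.05, -0.85, -0.25, 1.01, -0.01, 0.01] dist 22.166413436985348 ang 10.084893235789796
row [0.05, -1.76, -0.71, 2.01, -0.01, 0.01] dist 47.30584160820484 ang 20.08467836646975
row [0.05, -2.54, -1.32, 3.01, -0.01, 0.01] dist 71.53923619703414 ang 30.08460559920612
```

View pics/s25.png

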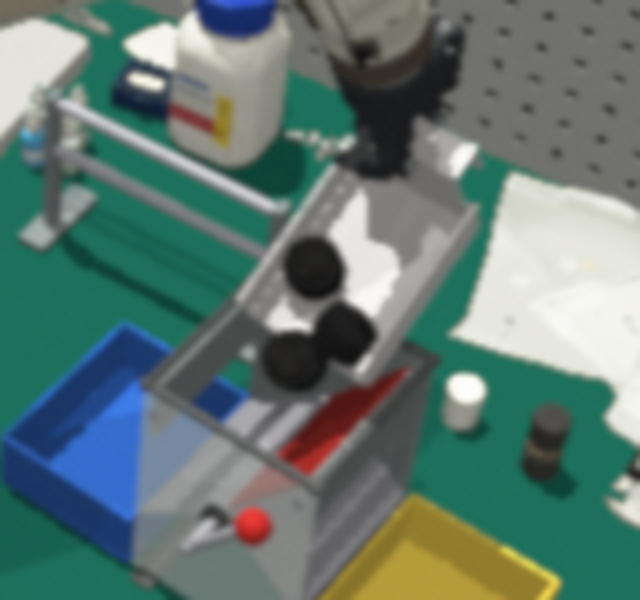

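Sliding nicely. Continue tilting.

```bash
python3 -m handwheel '[[0,-0.4,-0.1,0.5,0,0],[0,-0.85,-0.25,1,0,0],[0,-1.3,-0.45,1.5,0,0],[0,-1.76,-0.7,2,0,0],[0,-1.76,-0.7,2,0,0]]'; python3 -m handwheel '[[0,0,0,0,0,0],[0,0,0,0,0,0],[0,0,0,0,0,0],[0,0,0,0,0,0],[0,0,0,0,0,0]]'; python3 - <<'E'
from h import *
st()
c=snap('scene');crop(c,320,180,480,330,4,'s26.png');c=snap('side');crop(c,260,150,420,270,4,'sd26.png')
E
```

```text
clock: 34.2
eef_pos: [0.5769, -0.3069, 0.3897]
tool_rot: [0.24, -0.268, 0.694, -0.624]
ft_force: [-0.1, 0.4, -2.7]
grip_width: 0.029
clock: 34.83
eef_pos: [0.5782, -0.3073, 0.3913]
tool_rot: [0.24, -0.266, 0.694, -0.624]
ft_force: [-0.5, 0.9, -2.0]
grip_width: 0.0288
34.83 [ 0.5782 -0.3073  0.3913] F [-0.5  0.9 -2. ] w 0.0288 j [-0.68 -0.   -0.19  0.63  0.41  1.17]
y [ 0.739 -0.078 -0.669] z [ 0.666 -0.07   0.743]
```

View pics/s26.png

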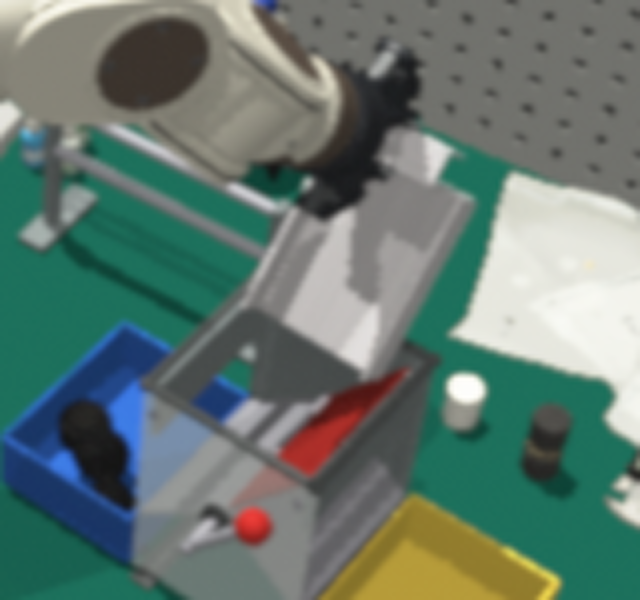

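View pics/sd26.png

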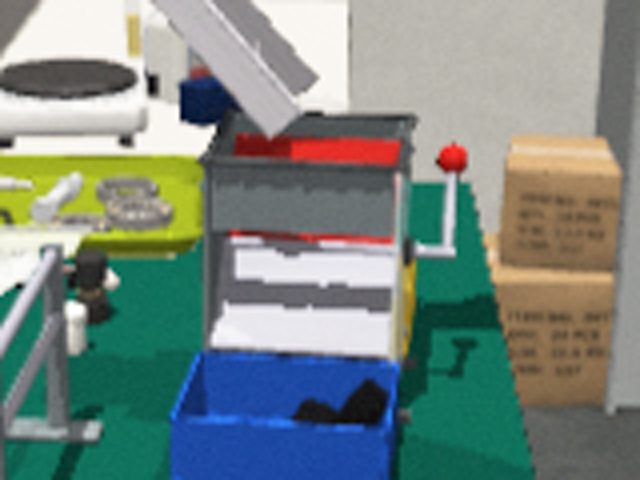

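All three knobs are in the blue bin, at scene crop (100,450). Now I'll take the scoop back to the bench.

```bash
python3 - <<'E'
from h import *
go([.57,-.307,.44],Rt(-6,20)); go([.545,.10,.36],Rt(0))
E
```

```text
row [0.03, -1.54, 1.23, -2.8, -0.0, 0.0] dist 49.362153405881244 ang 27.99163589958286
row [-16.06, -1.41, -2.96, -4.79, -0.57, 0.25] dist 409.7521861055523 ang 48.347439279791466
```

```bash
python3 -m handwheel '[[0,-0.4,0.3,0,0,0],[0,-0.8,0.6,-0.7,0,0],[0,-1.2,0.9,-1.4,0,0],[0,-1.5,1.2,-2.1,0,0],[0,-1.5,1.2,-2.8,0,0]]'; python3 - <<'E'
from h import *
st();go([.545,.10,.36],Rt(0))
E
```

```text
clock: 35.55
eef_pos: [0.5706, -0.3068, 0.4431]
tool_rot: [0.384, -0.425, 0.61, -0.548]
ft_force: [0.7, -0.6, -2.3]
grip_width: 0.0288
35.55 [ 0.5706 -0.3068  0.4431] F [ 0.7 -0.6 -2.3] w 0.0288 j [-0.56  0.3   0.57  1.52  0.15  1.14]
y [ 0.343 -0.039 -0.939] z [ 0.934 -0.098  0.345]
row [-16.08, 2.13, -3.69, -2.01, -0.6, 0.12] dist 416.00500262827154 ang 21.039993470003925
```

```bash
python3 -m handwheel '[[-1.2,0,-0.2,-0.5,-0.1,0],[-3.2,0,-0.6,-1,-0.2,0],[-5.3,0.4,-1.2,-1.5,-0.4,0.1],[-7.5,0.8,-1.8,-2,-0.6,0.12],[-9.5,1.4,-2.4,-2,-0.6,0.12]]'; python3 - <<'E'
from h import *
st();go([.545,.10,.20],Rt(0)); c=snap('scene','s27.png'); crop(c,320,200,460,360,4,'s27c.png')
E
```

```text
clock: 36.17
eef_pos: [0.5533, -0.0636, 0.385]
tool_rot: [-0.499, 0.5, -0.499, 0.502]
ft_force: [1.5, 0.2, -3.3]
grip_width: 0.029
36.17 [ 0.5533 -0.0636  0.385 ] F [ 1.5  0.2 -3.3] w 0.029 j [-0.12  0.36  0.57  1.78  0.    1.45]
y [ 0.002  0.003 -1.   ] z [1.    0.002 0.002]
row [-6.52, 7.42, -0.34, -0.01, 0.01, -0.02] dist 247.1456566619927 ang 0.23314750105701276
```

View pics/s27c.png

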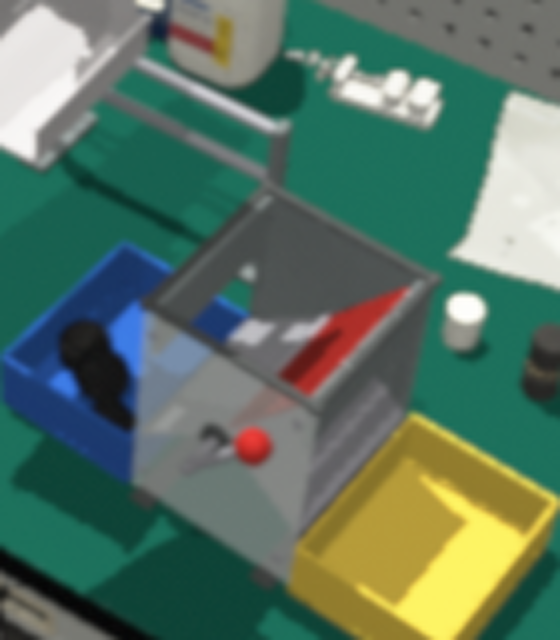

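```bash
python3 -m handwheel '[[-1.4,0.6,0,0,0,0],[-3,1.6,-0.1,0,0,0],[-4.8,3.2,-0.2,0,0,0],[-6.4,5,-0.3,0,0,0],[-6.5,7,-0.35,0,0,0]]'; python3 - <<'E'
from h import *
st();go([.545,.105,.054],Rt(0))
E
```

```text
clock: 36.85
eef_pos: [0.5438, 0.1004, 0.2115]
tool_rot: [-0.499, 0.499, -0.499, 0.504]
ft_force: [0.7, -1.1, -3.7]
grip_width: 0.0292
36.85 [0.5438 0.1004 0.2115] F [ 0.7 -1.1 -3.7] w 0.0292 j [0.18 0.35 0.1  1.32 0.   1.75]
y [ 0.006  0.005 -1.   ] z [1.    0.005 0.006]
row [-0.15, 6.3, 0.01, -0.03, 0.03, -0.03] dist 157.6001575002295 ang 0.5108613521328851
```

```bash
python3 -m handwheel '[[-0.1,1.6,0,0,0,0],[-0.15,3.4,0,0,0,0],[-0.15,5,0,0,0,0],[-0.15,6,0,0,0,0],[-0.15,6.3,0,0,0,0]]';  python3 -m handwheel '[[0,0.05,0,0,0,0],[0,0.1,0,0,0,0],[0,0.1,0,0,0,0],[0,0.1,0,0,0,0],[0,0.1,0,0,0,0]]'
```

```text
clock: 37.48
eef_pos: [0.5424, 0.1013, 0.0526]
tool_rot: [-0.5, 0.501, -0.499, 0.501]
ft_force: [0.7, 0.5, -0.8]
grip_width: 0.0293
clock: 38.1
eef_pos: [0.5423, 0.1015, 0.0511]
tool_rot: [-0.499, 0.5, -0.499, 0.501]
ft_force: [0.5, 0.0, -2.7]
grip_width: 0.0289
```

```bash
python3 -m handwheel '[[0,0,0,0,0,0],[0,0,0,0,0,0],[0,0,0,0,0,0],[0,0,0,0,0,0],[0,0,0,0,0,0]]' 0.4;  python3 -m handwheel '[[0,-1,0,0,0,0],[0,-2.5,0,0,0,0],[0,-5,0,0,0,0],[-1.5,-7.4,-0.4,0,0,0],[-3.6,-9.4,-0.9,0,0,0]]' ; python3 - <<'E'
from h import *
st();c=snap('wrist','w28.png')
E
```

```text
clock: 38.72
eef_pos: [0.5422, 0.1015, 0.0508]
tool_rot: [-0.5, 0.5, -0.499, 0.501]
ft_force: [-0.9, -0.6, 0.3]
grip_width: 0.0594
clock: 39.35
eef_pos: [0.5233, 0.1772, 0.2747]
tool_rot: [-0.498, 0.501, -0.5, 0.501]
ft_force: [1.3, 0.1, -0.4]
grip_width: 0.0596
39.35 [0.5233 0.1772 0.2747] F [ 1.3  0.1 -0.4] w 0.0596 j [0.33 0.33 0.24 1.48 0.   1.9 ]
y [ 0.002  0.003 -1.   ] z [ 1.    -0.002  0.002]
```

View pics/w28.png

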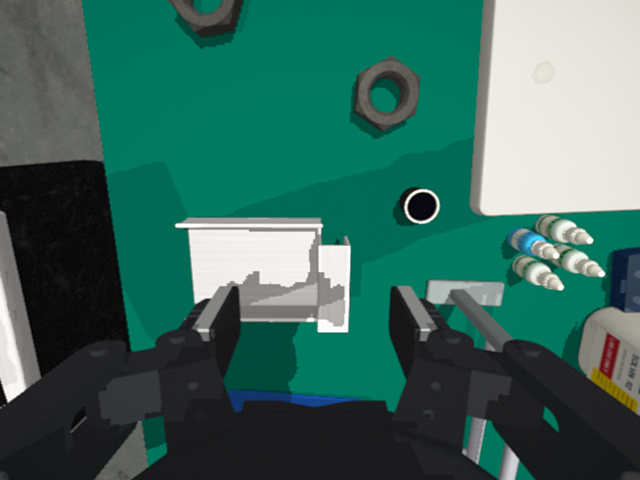

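```bash
python3 - <<'E'
from h import *
c=load('wrist');crop(c,340,40,440,140,7,'n2b.png'); crop(c,160,200,370,340,3.8,'sc28.png')
E
```

```text
(no output)
```

View pics/n2b.png

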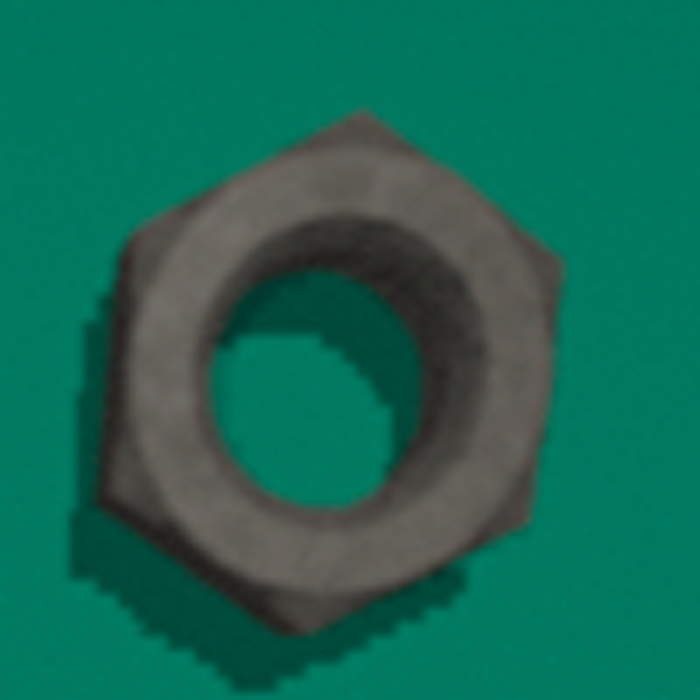

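View pics/sc28.png

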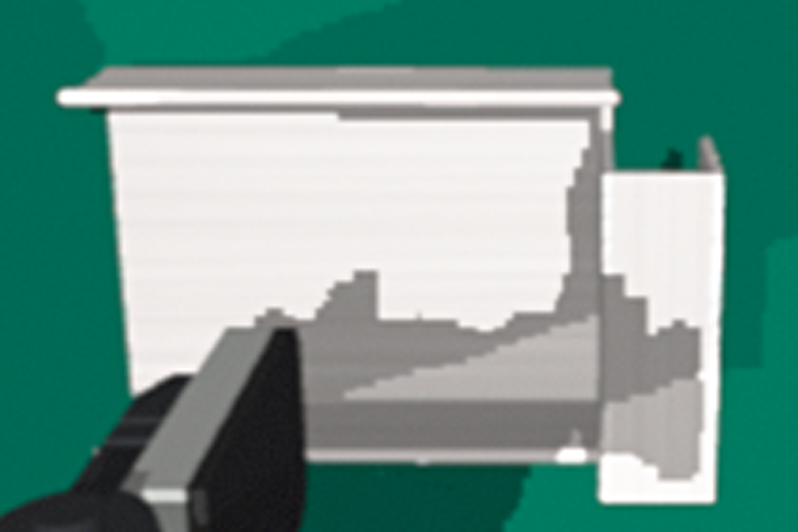

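```bash
python3 - <<'E'
from h import *
c=load('wrist'); f=lambda u,v:(340+u/7,40+v/7)
print('N2',atz(c,*f(340,370),.03))
W=np.array([atz(c,*f(*p),.027) for p in [(363,110),(562,265),(530,520),(305,633),(105,495),(130,240)]]); d=W-W.mean(0);print(W.mean(0),np.degrees(np.arctan2(d[:,1],d[:,0])).round(1),np.linalg.norm(d,axis=1))
g=lambda u,v:(160+u/3.8,200+v/3.8)
scoop(c,[g(603,173),g(723,173),g(715,502),g(598,500)])
st()
E
```

```text
N2 [0.59532452 0.28623503 0.03      ]
[0.59488506 0.28523027 0.027     ] [  85.9   25.7  -32.8  -93.8 -154.2  147.7] [0.03468519 0.03444877 0.03437498 0.0340167  0.03485213 0.03407862]
fold [0.5415 0.1019] orig [0.4545 0.1025] yaw -0.39 size 0.0296 0.0892
39.4 [0.5238 0.1835 0.2809] F [1.3 3.  4.5] w 0.0599 j [0.33 0.33 0.25 1.48 0.01 1.9 ]
y [ 0.01   0.011 -1.   ] z [1.    0.004 0.01 ]
```

```bash
python3 - <<'E'
from h import *
go([.595,.286,.12],Rt(56.4))
E
python3 -m handwheel '[[-0.9,0.8,0.6,0,-1,0],[-1.8,1.8,1.2,0,-2,0],[-2.7,3,1.9,0,-3,0],[-3.6,4.4,2.5,0,-4,0],[-4.3,5.8,2.86,0,-5,0]]' 1; python3 -m handwheel '[[0,0.2,0,0,-0.64,0],[0,0.4,0,0,-0.64,0],[0,0.4,0,0,-0.64,0],[0,0.4,0,0,-0.64,0],[0,0.4,0,0,-0.64,0]]';python3 - <<'E'
from h import *
st();go([.595,.286,.011],Rt(56.4));c=snap('wrist','w29.png')
E
```

```text
row [-4.02, 6.51, 2.8, -0.08, -5.61, -0.03] dist 203.60457013078826 ang 56.149992740162055
clock: 40.02
eef_pos: [0.5948, 0.2859, 0.1258]
tool_rot: [-0.664, 0.24, -0.239, 0.666]
ft_force: [-0.5, 0.3, -0.8]
grip_width: 0.0854
clock: 40.65
eef_pos: [0.5947, 0.2851, 0.1183]
tool_rot: [-0.676, 0.204, -0.204, 0.678]
ft_force: [0.0, -1.3, -0.6]
grip_width: 0.0851
40.65 [0.5947 0.2851 0.1183] F [ 0.  -1.3 -0.6] w 0.0851 j [0.45 0.62 0.29 1.24 0.   1.03]
y [ 0.001  0.003 -1.   ] z [0.553 0.833 0.003]
row [-0.01, 4.29, 0.02, -0.02, 0.0, -0.0] dist 107.33121008990274 ang 0.193188000702838
```

View pics/w29.png

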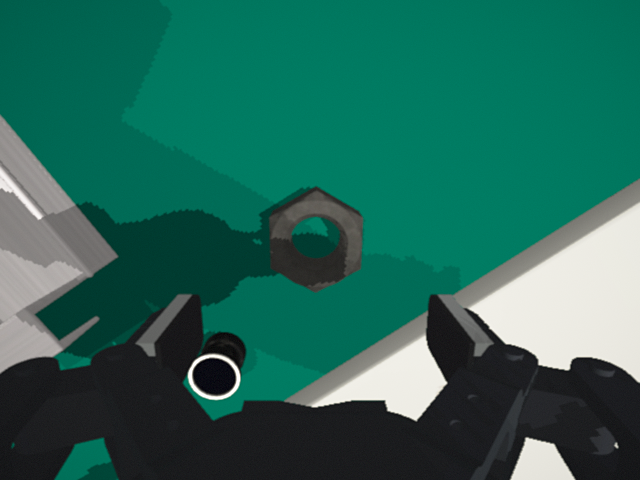

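```bash
python3 - <<'E'
from h import *
c=load('wrist')
for p,z in [((640,180),.02),((470,298),.02),((290,402),.02),((215,377),.036)]: print(p,atz(c,*p,z).round(4))
print(proj(c,[[.595,.286,.03],[.6225,.327,.01],[.567,.2435,.01]]))
E
```

```text
(640, 180) [0.6764 0.4813 0.02  ]
(470, 298) [0.6889 0.3529 0.02  ]
(290, 402) [0.6892 0.2009 0.02  ]
(215, 377) [0.634  0.1775 0.036 ]
[[315.18271751 245.09994714]
 [386.3719312  237.39812393]
 [241.36536944 237.46288281]]
```

```bash
python3 -m handwheel '[[0,1.2,0,0,0,0],[0,2.6,0,0,0,0],[0,3.8,0,0,0,0],[0,4.25,0,0,0,0],[0,4.3,0,0,0,0]]'; python3 -m handwheel '[[0,0,0,0,0,0],[0,0,0,0,0,0],[0,0,0,0,0,0],[0,0,0,0,0,0],[0,0,0,0,0,0]]' -1;python3 -m handwheel '[[0,-0.3,0,0,0,0],[0,-1.2,0,0,0,0],[0,-2.5,0,0,0,0],[0,-4,0,0,0,0],[0,-4.5,0,0,0,0]]'; python3 - <<'E'
from h import *
st();c=snap('wrist','w30.png')
print(go([.4545+.028,.1025,.13],Rt(59.6)))
E
```

```text
clock: 41.32
eef_pos: [0.5941, 0.2852, 0.0096]
tool_rot: [-0.676, 0.205, -0.204, 0.678]
ft_force: [1.0, 0.4, 0.8]
grip_width: 0.0853
clock: 41.95
eef_pos: [0.5958, 0.2861, 0.0121]
tool_rot: [-0.675, 0.203, -0.205, 0.679]
ft_force: [-0.2, 0.4, 5.8]
grip_width: 0.0584
clock: 42.58
eef_pos: [0.5956, 0.2857, 0.1252]
tool_rot: [-0.675, 0.203, -0.205, 0.679]
ft_force: [0.4, 1.6, -1.8]
grip_width: 0.0585
42.58 [0.5956 0.2857 0.1252] F [ 0.4  1.6 -1.8] w 0.0585 j [0.45 0.61 0.3  1.25 0.   1.03]
y [ 0.004  0.004 -1.   ] z [0.553 0.833 0.006]
row [0.28, -0.23, -8.61, -0.03, -0.32, 0.01] dist 215.39169738523273 ang 3.170397029976433
(array([ 0.27956982, -0.22714072, -8.60813459]), array([-0.03419433, -0.31512983,  0.00617363]))
```

View pics/w30.png

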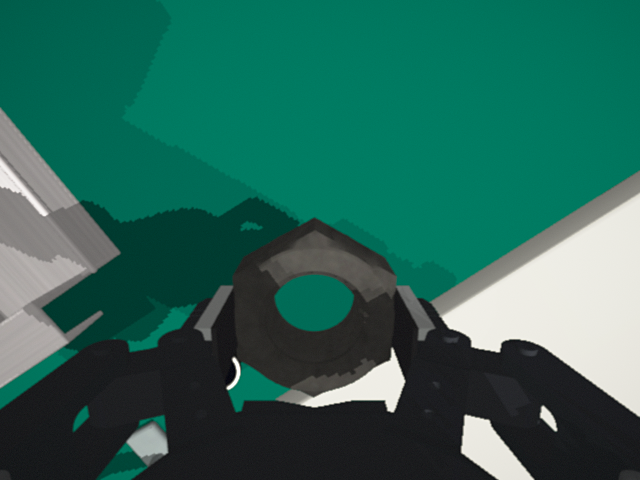

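```bash
python3 -m handwheel '[[0,-0.2,-1.6,0,0,0],[0.1,-0.2,-3.6,0,-0.1,0],[0.2,-0.2,-5.6,0,-0.2,0],[0.28,-0.2,-7.4,0,-0.32,0],[0.28,-0.2,-8.6,0,-0.32,0]]'; python3 -m handwheel '[[0,0.8,0,0,0,0],[0,1.6,0,0,0,0],[0,2.4,0,0,0,0],[0,2.6,0,0,0,0],[0,2.6,0,0,0,0]]'; python3 - <<'E'
from h import *
st();c=snap('wrist','w31.png')
go([.4545+.028,.1025,.019],Rt(59.6))
E
```

```text
clock: 43.25
eef_pos: [0.4787, 0.1001, 0.1252]
tool_rot: [-0.682, 0.187, -0.184, 0.682]
ft_force: [-0.0, -0.3, -1.4]
grip_width: 0.0583
clock: 43.88
eef_pos: [0.4806, 0.102, 0.0612]
tool_rot: [-0.682, 0.186, -0.184, 0.683]
ft_force: [0.9, -0.9, -2.1]
grip_width: 0.0586
43.88 [0.4806 0.102  0.0612] F [ 0.9 -0.9 -2.1] w 0.0586 j [ 0.21  0.37 -0.29  0.91  0.    0.74]
y [-0.002  0.002 -1.   ] z [0.505 0.863 0.001]
row [0.04, 1.71, 0.03, -0.01, 0.01, -0.01] dist 42.87250329289906 ang 0.14892670560544105
```

View pics/w31.png

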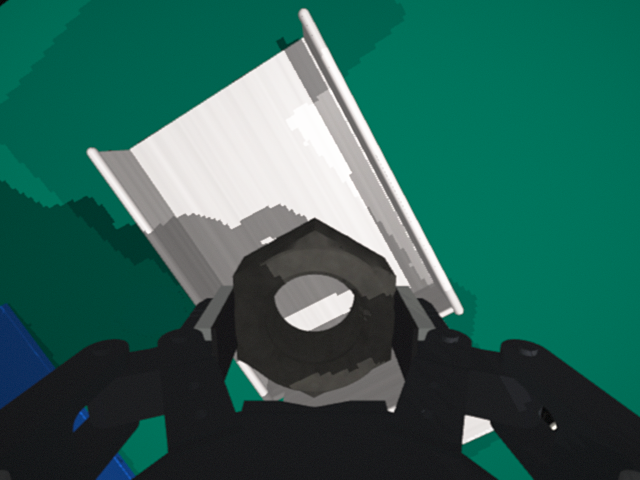

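```bash
python3 -m handwheel '[[0.04,0.5,0,0,0,0],[0.04,1,0,0,0,0],[0.04,1.5,0,0,0,0],[0.04,1.7,0,0,0,0],[0.04,1.7,0,0,0,0]]'; python3 -m handwheel '[[0,0,0,0,0,0],[0,0,0,0,0,0],[0,0,0,0,0,0],[0,0,0,0,0,0],[0,0,0,0,0,0]]' 0.58;python3 -m handwheel '[[0,-0.6,0,0,0,0],[0,-2,0,0,0,0],[0,-4,0,0,0,0],[-0.5,-6.5,0.5,0,0,0],[-0.5,-9,1,0,0,0]]'; python3 - <<'E'
from h import *
st();c=snap('wrist','w32.png')
E
```

```text
clock: 44.55
eef_pos: [0.4817, 0.1017, 0.0188]
tool_rot: [-0.682, 0.186, -0.184, 0.683]
ft_force: [0.6, -0.1, -2.5]
grip_width: 0.0586
clock: 45.18
eef_pos: [0.4822, 0.1018, 0.0195]
tool_rot: [-0.682, 0.185, -0.185, 0.683]
ft_force: [0.1, -0.1, 0.5]
grip_width: 0.0674
clock: 45.8
eef_pos: [0.4829, 0.1287, 0.2439]
tool_rot: [-0.681, 0.185, -0.185, 0.683]
ft_force: [1.5, -0.1, 0.5]
grip_width: 0.0673
45.8 [0.4829 0.1287 0.2439] F [ 1.5 -0.1  0.5] w 0.0673 j [0.26 0.23 0.03 1.37 0.   0.79]
y [ 0.     0.003 -1.   ] z [0.505 0.863 0.003]
```

View pics/w32.png

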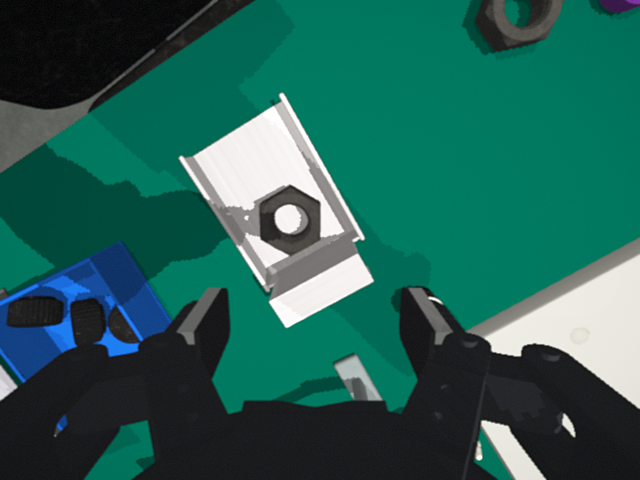

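```bash
python3 - <<'E'
from h import *
c=load('wrist'); f=lambda u,v:(u,v)
scoop(c,[(358,241),(373,281),(289,327),(269,296)])
go([.42,.36,.20],Rt(41.4))
E
python3 -m handwheel '[[0.6,0.3,1.8,0,0.4,0],[1.3,0.6,3.6,0,0.8,0],[2,1,5.4,0,1.2,0],[2.6,1.4,7,0,1.8,0],[2.9,1.7,7.6,0,1.83,0]]' 1;  python3 - <<'E'
from h import *
st();c=snap('wrist','w33.png')
E
```

```text
fold [0.5376 0.1047] orig [0.4507 0.1021] yaw 1.69 size 0.0389 0.0919
row [-6.98, 2.15, 6.51, -0.09, 1.83, 0.04] dist 244.7214891796569 ang 18.341911197515696
clock: 46.48
eef_pos: [0.6433, 0.2575, 0.1978]
tool_rot: [-0.644, 0.292, -0.291, 0.645]
ft_force: [0.2, 0.5, -0.1]
grip_width: 0.0855
46.48 [0.6433 0.2575 0.1978] F [ 0.2  0.5 -0.1] w 0.0855 j [0.38 0.66 0.57 1.48 0.   1.23]
y [-0.     0.003 -1.   ] z [0.75  0.661 0.001]
```

View pics/w33.png

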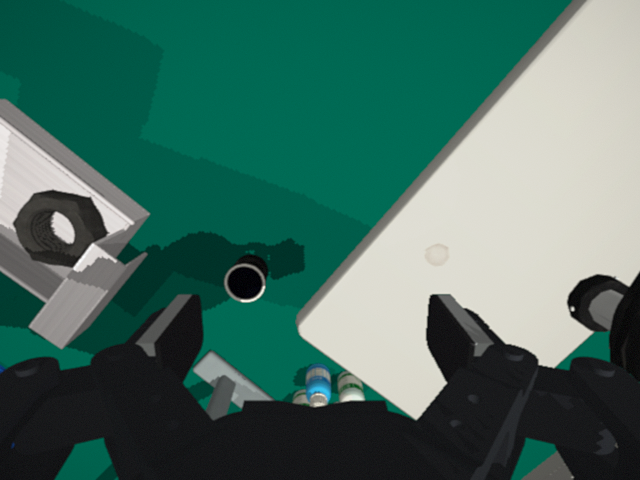

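I typed that row before seeing the computed one, with the wrong sign on x. Nothing was touched. Correcting.

```bash
python3 - <<'E'
from h import *
go([.42,.36,.20],Rt(41.4))
E
```

```text
row [-8.99, -0.13, -4.01, -0.0, 0.0, -0.02] dist 245.9893895809041 ang 0.15553927373247362
```

```bash
python3 -m handwheel '[[-1.8,-0.1,-0.8,0,0,0],[-3.8,-0.1,-1.7,0,0,0],[-5.8,-0.1,-2.6,0,0,0],[-7.8,-0.1,-3.5,0,0,0],[-9,-0.1,-4,0,0,0]]';  python3 - <<'E'
from h import *
st();c=snap('wrist','w34.png');go([.4209,.3736,.12],Rt(41.4))
E
```

```text
clock: 47.15
eef_pos: [0.4159, 0.359, 0.2027]
tool_rot: [-0.644, 0.291, -0.29, 0.646]
ft_force: [0.3, 0.4, 0.3]
grip_width: 0.0853
47.15 [0.4159 0.359  0.2027] F [0.3 0.4 0.3] w 0.0853 j [0.71 0.35 0.08 1.3  0.   1.56]
y [ 0.     0.003 -1.   ] z [0.75  0.662 0.002]
row [-0.17, 3.31, 0.58, -0.0, 0.02, -0.03] dist 84.21351010132764 ang 0.34381771429128655
```

View pics/w34.png

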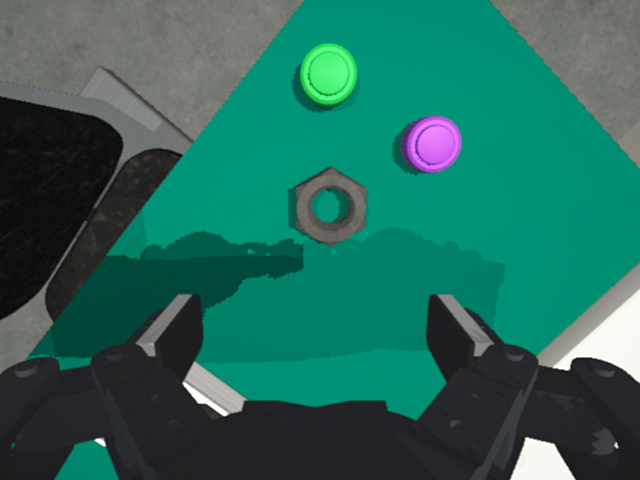

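```bash
python3 - <<'E'
from h import *
c=load('wrist');print(atz(c,331,206,.03)); go([*atz(c,331,206,.03)[:2],.011],Rt(41.6))
E
```

```text
[0.41946024 0.37680144 0.03      ]
row [-0.29, 7.67, 0.62, -0.0, 0.0, -0.03] dist 192.60818591086658 ang 0.27480355150324015
```

```bash
python3 -m handwheel '[[-0.1,1.5,0.3,0,0,0],[-0.25,3.5,0.55,0,0,0],[-0.25,5.4,0.6,0,0,0],[-0.25,7.2,0.6,0,0,0],[-0.25,7.6,0.6,0,0,0]]';  python3 - <<'E'
from h import *
st();c=snap('wrist','w35.png');go([.4202,.3755,.011],Rt(41.6))
E
```

```text
clock: 47.82
eef_pos: [0.4236, 0.3716, 0.0092]
tool_rot: [0.646, -0.293, 0.29, -0.643]
ft_force: [0.7, -0.7, 0.2]
grip_width: 0.0854
47.83 [0.4236 0.3716 0.0092] F [ 0.7 -0.7  0.2] w 0.0854 j [ 0.72  0.56 -0.14  0.88  0.    1.57]
y [-0.005 -0.002 -1.   ] z [ 0.751  0.66  -0.005]
row [-0.21, -0.05, -0.04, 0.02, -0.03, -0.01] dist 5.403963094723522 ang 0.3359296091759357
```

View pics/w35.png

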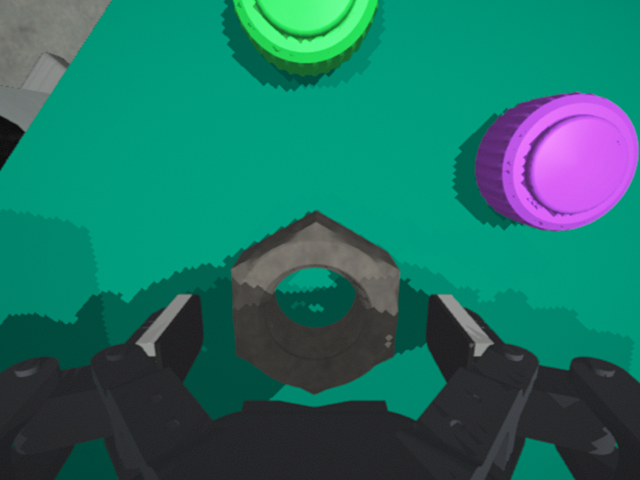

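```bash
python3 -m handwheel '[[-0.12,-0.06,0,0,0,0],[-0.12,-0.06,0,0,0,0],[-0.12,-0.06,0,0,0,0],[-0.12,-0.06,0,0,0,0],[-0.12,-0.06,0,0,0,0]]' -1;python3 -m handwheel '[[0,-0.3,0,0,0,0],[0,-1.2,0,0,0,0],[0,-2.5,0,0,0,0],[0,-4,0,0,0,0],[0,-4.6,0,0,0,0]]'; python3 - <<'E'
from h import *
st();c=snap('wrist','w36.png')
go([.4525-.037,.102,.13],Rt(60.5)); go([.4525-.037,.102,.13],Rt(60.5-120))
E
```

```text
clock: 48.5
eef_pos: [0.4253, 0.3777, 0.0162]
tool_rot: [-0.642, 0.291, -0.292, 0.647]
ft_force: [-0.8, -0.2, 6.1]
grip_width: 0.0574
clock: 49.12
eef_pos: [0.4249, 0.3769, 0.1312]
tool_rot: [-0.642, 0.291, -0.292, 0.647]
ft_force: [0.6, -0.1, -1.3]
grip_width: 0.0576
49.12 [0.4249 0.3769 0.1312] F [ 0.6 -0.1 -1.3] w 0.0576 j [0.72 0.43 0.01 1.14 0.   1.57]
y [ 0.004  0.006 -1.   ] z [0.751 0.661 0.007]
row [8.0, 0.01, -7.56, -0.05, -1.92, -0.0] dist 275.312278012626 ang 19.156334315605125
row [8.0, 0.01, -7.56, -0.02, 10.08, -0.05] dist 275.312278012626 ang 100.84986334283295
```

View pics/w36.png

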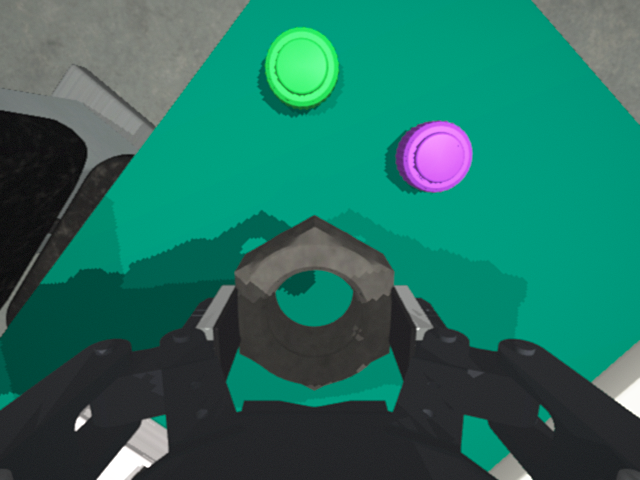

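```bash
python3 -m handwheel '[[1.2,-0.4,-1.1,0,-0.4,0],[2.8,-0.6,-2.6,0,-0.8,0],[4.4,-0.6,-4.2,0,-1.2,0],[6,-0.6,-5.7,0,-1.7,0],[7,-0.6,-6.7,0,-1.92,0]]'; python3 - <<'E'
from h import *
st();c=snap('wrist','w37.png')
E
```

```text
clock: 49.8
eef_pos: [0.4122, 0.1313, 0.1413]
tool_rot: [-0.684, 0.181, -0.179, 0.684]
ft_force: [0.9, 0.2, -2.4]
grip_width: 0.0578
49.8 [0.4122 0.1313 0.1413] F [ 0.9  0.2 -2.4] w 0.0578 j [ 0.31  0.17 -0.32  1.07  0.    0.82]
y [-0.002  0.001 -1.   ] z [0.492 0.871 0.   ]
```

View pics/w37.png

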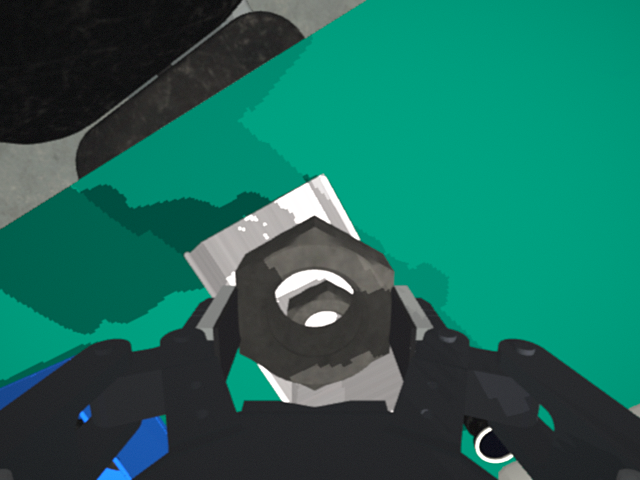

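```bash
python3 - <<'E'
from h import *
c=load('wrist')
l=atz(c,323,176,.035)[:2];r=atz(c,186,253,.035)[:2];print(l,r)
ey=(l-r)/np.linalg.norm(l-r);ex=np.array([ey[1],-ey[0]]);print('w',np.linalg.norm(l-r),'yaw',np.degrees(np.arctan2(ex[1],ex[0])))
o=(l+r)/2+.075*ex;print('orig',o); 
# nut1 seen? 
w=load('wrist')
for k in (-.036,): go([*(o+k*ex),.06],Rt(60.5)); print(o+k*ex)
E
```

```text
[0.37797954 0.15731052] [0.37749597 0.04883844]
w 0.10847315335974456 yaw -0.25542275317491975
orig [0.45273701 0.10274013]
row [0.69, 3.25, -0.76, 0.02, -0.01, -0.01] dist 85.15106684367 ang 0.2554805692307095
[0.41673737 0.10290062]
```

```bash
python3 -m handwheel '[[0.3,0.6,-0.4,0,0,0],[0.65,1.2,-0.76,0,0,0],[0.69,2,-0.76,0,0,0],[0.69,3,-0.76,0,0,0],[0.69,3.2,-0.76,0,0,0]]'; python3 - <<'E'
from h import *
st();c=snap('wrist','w38.png');go([.4163,.1029,.0225],Rt(60))
E
```

```text
clock: 50.48
eef_pos: [0.4169, 0.1084, 0.0602]
tool_rot: [0.684, -0.182, 0.178, -0.684]
ft_force: [-0.7, -0.5, -1.8]
grip_width: 0.0577
50.48 [0.4169 0.1084 0.0602] F [-0.7 -0.5 -1.8] w 0.0577 j [ 0.25  0.27 -0.44  0.86  0.    0.77]
y [-0.005  0.001 -1.   ] z [ 0.492  0.871 -0.002]
row [0.08, 1.52, -0.22, 0.01, 0.06, -0.03] dist 38.55705420960015 ang 0.6088618361500203
```

View pics/w38.png

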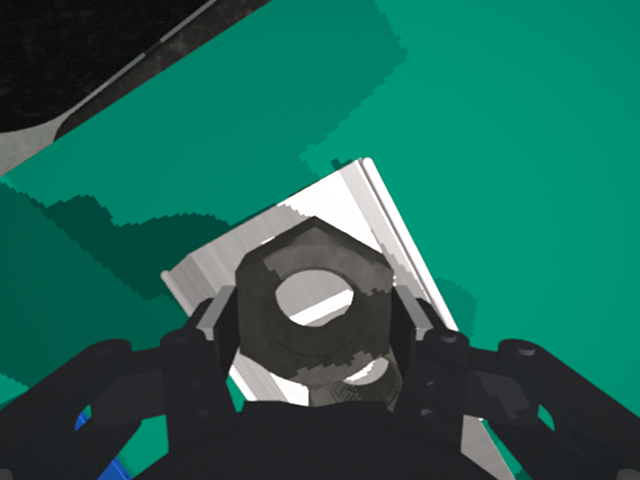

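```bash
python3 -m handwheel '[[0.05,0,-0.1,0,0,0],[0.05,0.1,-0.15,0,0,0],[0.05,0.1,-0.15,0,0,0],[0.05,0.1,-0.15,0,0,0],[0.05,0.1,-0.15,0,0,0]]'; python3 - <<'E'
from h import *
st();go([.4163,.1029,.0225],Rt(60))
E
```

```text
clock: 51.15
eef_pos: [0.4186, 0.1051, 0.0601]
tool_rot: [-0.683, 0.18, -0.18, 0.685]
ft_force: [0.9, -0.5, -2.1]
grip_width: 0.0575
51.15 [0.4186 0.1051 0.0601] F [ 0.9 -0.5 -2.1] w 0.0575 j [ 0.24  0.27 -0.45  0.85  0.    0.76]
y [ 0.     0.003 -1.   ] z [0.492 0.871 0.002]
row [-0.04, 1.5, -0.13, -0.01, 0.06, -0.01] dist 37.72258789081966 ang 0.5715720998357366
```

```bash
python3 -m handwheel '[[-0.05,0.4,-0.12,0,0.06,0],[-0.05,0.8,-0.12,0,0.06,0],[-0.05,1.2,-0.12,0,0.06,0],[-0.05,1.5,-0.12,0,0.06,0],[-0.05,1.5,-0.12,0,0.06,0]]'; python3 -m handwheel '[[0,0,0,0,0,0],[0,0,0,0,0,0],[0,0,0,0,0,0],[0,0,0,0,0,0],[0,0,0,0,0,0]]' 0.58;python3 -m handwheel '[[0,-0.6,0,0,0,0],[0,-2,0,0,0,0],[0,-4,0,0,0,0],[0.5,-6.5,0,0,0,0],[0.8,-8,0,0,0,0]]'; python3 - <<'E'
from h import *
st();c=snap('wrist','w39.png'); go([.53,.03,.3],Rt(0))
E
```

```text
clock: 51.78
eef_pos: [0.4152, 0.103, 0.0215]
tool_rot: [-0.682, 0.184, -0.182, 0.683]
ft_force: [0.6, -1.4, -1.1]
grip_width: 0.0574
clock: 52.4
eef_pos: [0.416, 0.1031, 0.0225]
tool_rot: [-0.682, 0.184, -0.183, 0.684]
ft_force: [-0.4, 0.6, -0.1]
grip_width: 0.0676
clock: 53.02
eef_pos: [0.4344, 0.0927, 0.2255]
tool_rot: [-0.681, 0.182, -0.184, 0.684]
ft_force: [-0.2, 0.1, -0.9]
grip_width: 0.0673
53.02 [0.4344 0.0927 0.2255] F [-0.2  0.1 -0.9] w 0.0673 j [ 0.21  0.13 -0.15  1.29  0.    0.73]
y [ 0.004  0.003 -1.   ] z [0.501 0.866 0.005]
row [4.48, -2.77, -0.29, -0.08, 5.99, 0.01] dist 131.96110110823636 ang 59.92271794947935
```

View pics/w39.png

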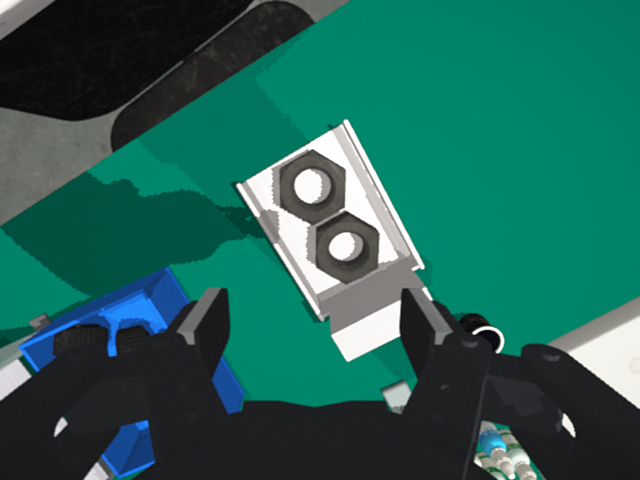

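Both nuts are in the scoop. Next, the lever: push it to the left from its right side.

```bash
python3 - <<'E'
from h import *
go([.335,-.385,.31],Rt(84))
E
```

```text
row [6.06, -3.34, -18.56, -0.05, -2.41, 0.06] dist 495.18933397552775 ang 24.092095702303745
```

```bash
python3 -m handwheel '[[0.5,-1.5,-1,0,-0.3,0],[1.3,-3,-2.8,0,-0.6,0],[2.1,-3.3,-5,0,-1.1,0],[2.9,-3.3,-7.2,0,-1.6,0],[3.6,-3.3,-9.5,0,-2.1,0]]' -1; python3 - <<'E'
from h import *
st(); go([.335,-.385,.30],Rt(84))
E
```

```text
clock: 53.7
eef_pos: [0.3918, -0.1599, 0.3042]
tool_rot: [-0.704, 0.054, -0.055, 0.706]
ft_force: [1.3, -0.4, 0.1]
grip_width: 0.0002
53.7 [ 0.3918 -0.1599  0.3042] F [ 1.3 -0.4  0.1] w 0.0002 j [-0.39  0.07 -0.02  1.49  0.   -0.23]
y [ 0.001  0.002 -1.   ] z [0.154 0.988 0.002]
row [-0.86, 0.15, -9.25, -0.01, -0.29, 0.0] dist 232.2135770414024 ang 2.8543678874754237
```

```bash
python3 -m handwheel '[[-0.5,0,-2,0,-0.1,0],[-0.8,0,-4.2,0,-0.3,0],[-0.86,0,-6.4,0,-0.29,0],[-0.86,0,-8.6,0,-0.29,0],[-0.86,0,-9.3,0,-0.29,0]]'; python3 - <<'E'
from h import *
st(); go([.347,-.386,.190],Rt(84))
E
```

```text
clock: 54.32
eef_pos: [0.3334, -0.3868, 0.3026]
tool_rot: [-0.705, 0.04, -0.039, 0.707]
ft_force: [-0.1, 1.1, -0.5]
grip_width: -0.0002
54.33 [ 0.3334 -0.3868  0.3026] F [-0.1  1.1 -0.5] w -0.0002 j [-0.86  0.25  0.2   1.52  0.   -0.75]
y [-0.001  0.003 -1.   ] z [0.111 0.994 0.003]
row [0.54, 4.51, 0.08, -0.02, -0.04, -0.01] dist 113.46957115782195 ang 0.4032650334219121
```

```bash
python3 -m handwheel '[[0.3,1,0,0,0,0],[0.5,2.2,0,0,0,0],[0.54,3.5,0,0,0,0],[0.54,4.4,0,0,0,0],[0.54,4.4,0,0,0,0]]'; python3 - <<'E'
from h import *
st(); go([.357,-.27,.19],Rt(84)); c=snap('scene'); crop(c,300,180,460,340,4,'s40.png')
E
```

```text
clock: 54.95
eef_pos: [0.347, -0.3836, 0.1918]
tool_rot: [-0.704, 0.039, -0.036, 0.708]
ft_force: [1.0, -0.1, 0.2]
grip_width: -0.0002
54.95 [ 0.347  -0.3836  0.1918] F [ 1.  -0.1  0.2] w -0.0002 j [-0.84  0.3  -0.02  1.26  0.   -0.73]
y [-0.003  0.006 -1.   ] z [0.106 0.994 0.006]
row [-0.08, 0.1, 4.56, -0.03, -0.01, -0.02] dist 114.05618633730144 ang 0.4319092183935559
```

View pics/s40.png

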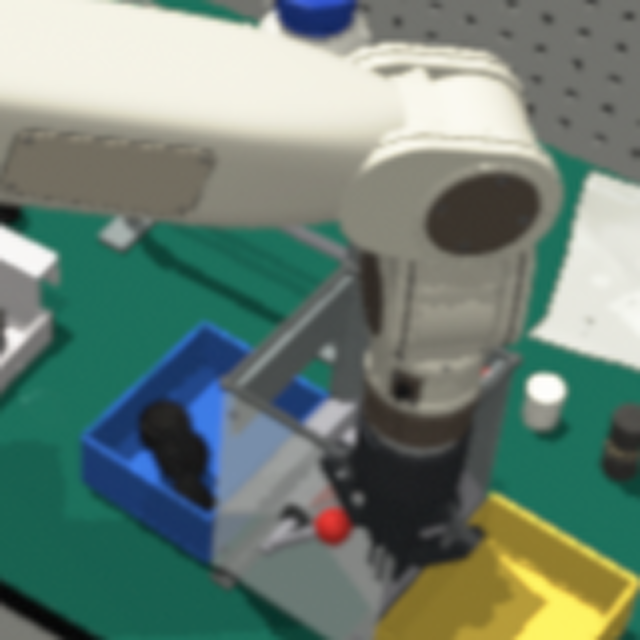

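Just right of the ball. Now push left.

```bash
python3 -m handwheel '[[0,0,0.5,0,0,0],[0,0,1.1,0,0,0],[0,0,1.7,0,0,0],[0,0,2.3,0,0,0],[0,0,2.9,0,0,0]]'; python3 -m handwheel '[[0,0,0.4,0,0,0],[0,0,0.8,0,0,0],[0,0,1.2,0,0,0],[0,0,1.5,0,0,0],[0,0,1.7,0,0,0]]';python3 -m handwheel '[[0,0,0.1,0,0,0],[0,0,0.2,0,0,0],[0,0,0.2,0,0,0],[0,0,0.2,0,0,0],[0,0,0.2,0,0,0]]'; python3 - <<'E'
from h import *
st();  c=snap('scene'); crop(c,300,180,460,340,4,'s41.png')
E
```

```text
clock: 55.62
eef_pos: [0.3568, -0.3147, 0.197]
tool_rot: [0.707, -0.037, 0.04, -0.705]
ft_force: [0.0, -2.1, 0.6]
grip_width: -0.0003
clock: 56.25
eef_pos: [0.3601, -0.2706, 0.1936]
tool_rot: [-0.705, 0.038, -0.037, 0.707]
ft_force: [-1.0, -0.8, -0.4]
grip_width: -0.0001
clock: 56.88
eef_pos: [0.3607, -0.2663, 0.1939]
tool_rot: [-0.705, 0.038, -0.038, 0.707]
ft_force: [-0.2, 0.5, -0.2]
grip_width: -0.0001
56.88 [ 0.3607 -0.2663  0.1939] F [-0.2  0.5 -0.2] w -0.0001 j [-0.64  0.16 -0.19  1.22  0.   -0.53]
y [-0.     0.003 -1.   ] z [0.107 0.994 0.003]
```

View pics/s41.png

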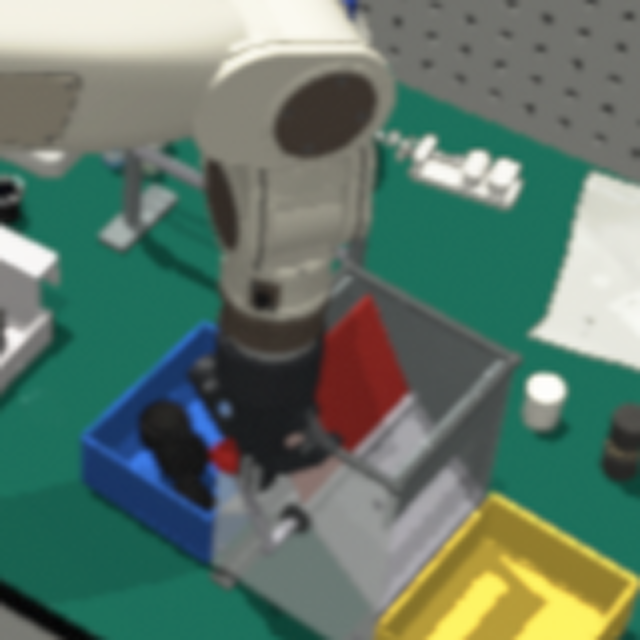

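```bash
python3 -m handwheel '[[0,0,0.1,0,0,0],[0,0,0.2,0,0,0],[0,0,0.3,0,0,0],[0,0,0.3,0,0,0],[0,0,0.3,0,0,0]]';python3 -m handwheel '[[0,0,0.1,0,0,0],[0,0,0.2,0,0,0],[0,0,0.2,0,0,0],[0,0,0.2,0,0,0],[0,0,0.2,0,0,0]]'
```

```text
clock: 57.55
eef_pos: [0.3615, -0.2586, 0.194]
tool_rot: [-0.705, 0.038, -0.038, 0.707]
ft_force: [-0.4, -0.8, 0.6]
grip_width: 0.0
clock: 58.18
eef_pos: [0.362, -0.2552, 0.1943]
tool_rot: [0.706, -0.038, 0.038, -0.706]
ft_force: [-1.9, -6.0, -0.3]
grip_width: -0.0001
```

```bash
python3 -m handwheel '[[0,0,0.1,0,0,0],[0,0,0.2,0,0,0],[0,0,0.2,0,0,0],[0,0,0.2,0,0,0],[0,0,0.2,0,0,0]]'
```

```text
clock: 58.8
eef_pos: [0.3625, -0.2544, 0.1951]
tool_rot: [0.71, -0.039, 0.039, -0.702]
ft_force: [-3.1, -16.1, -1.4]
grip_width: 0.0001
```

The flap is on its left stop (16 N). Back off and return to the scoop.

```bash
python3 -m handwheel '[[-0.2,0,-0.7,0,0,0],[-0.3,-1,-0.9,0,0,0],[-0.3,-3,-0.9,0,1,0],[-0.3,-5,-0.5,0,2,0],[-0.3,-6,-0.2,0,3,0]]'; python3 - <<'E'
from h import *
st(); go([.48,.0,.35],Rt(0)); 
E
```

```text
clock: 59.42
eef_pos: [0.3553, -0.2532, 0.3469]
tool_rot: [-0.671, 0.22, -0.222, 0.672]
ft_force: [0.4, 0.7, -0.7]
grip_width: 0.0001
59.42 [ 0.3553 -0.2532  0.3469] F [ 0.4  0.7 -0.7] w 0.0001 j [-0.62  0.09  0.12  1.6   0.    0.02]
y [ 0.003  0.001 -1.   ] z [0.595 0.804 0.003]
row [-2.01, -0.09, 11.11, -0.02, 5.35, 0.0] dist 282.23596590640994 ang 53.51744919022117
```

```bash
python3 -m handwheel '[[-0.4,0,2.1,0,1,0],[-0.8,0,4.3,0,2,0],[-1.2,0,6.6,0,3,0],[-1.6,0,8.9,0,4,0],[-2,0,11.1,0,5,0]]' 0.35;  python3 - <<'E'
from h import *
st(); c=snap('scene'); crop(c,320,200,460,360,4,'s42.png')
c=snap('wrist','w42.png');crop(c,150,0,500,240,2.2,'w42c.png')
E
```

```text
clock: 60.05
eef_pos: [0.4689, -0.0186, 0.3446]
tool_rot: [-0.532, 0.466, -0.464, 0.534]
ft_force: [0.7, -0.2, -0.1]
grip_width: 0.0577
60.05 [ 0.4689 -0.0186  0.3446] F [ 0.7 -0.2 -0.1] w 0.0577 j [-0.04  0.16  0.2   1.61  0.    1.39]
y [-0.     0.003 -1.   ] z [0.991 0.136 0.   ]
```

View pics/s42.png

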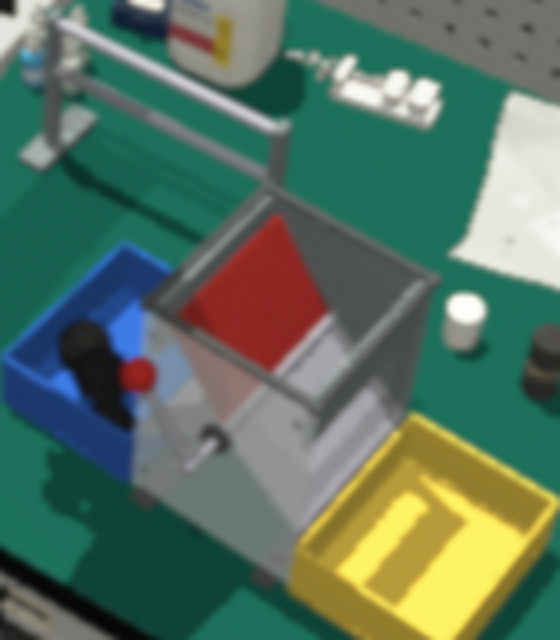

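View pics/w42c.png

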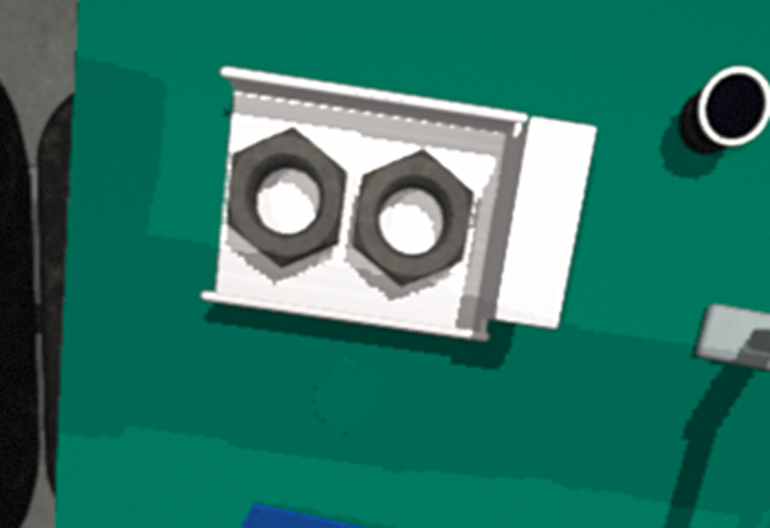

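```bash
python3 - <<'E'
from h import *
print(proj(load('scene'),[.3623,-.234,.198]))
c=load('wrist'); g=lambda u,v:(150+u/2.2,v/2.2)
o,ex,ey,yaw=scoop(c,[g(530,117),g(596,127),g(558,328),g(497,320)])
f=o+.087*ex; go([*f,.12],Rt(np.degrees(yaw)))
E
```

```text
[[354.98561393 294.15036062]]
fold [0.5417 0.1009] orig [0.4547 0.1003] yaw 0.42 size 0.0304 0.0898
row [-4.16, 8.97, 3.53, 0.0, 0.8, -0.03] dist 262.5663078760168 ang 8.001157887146807
```

```bash
python3 -m handwheel '[[-1,1.6,0.9,0,0.3,0],[-2.1,3.6,1.8,0,0.6,0],[-3.2,5.8,2.7,0,0.78,0],[-4.16,8,3.5,0,0.78,0],[-4.16,8.9,3.53,0,0.78,0]]';  python3 - <<'E'
from h import *
st(); go([.5417,.1012,.049],Rt(0)); c=snap('wrist','w43.png')
E
```

```text
clock: 60.78
eef_pos: [0.5395, 0.0964, 0.1186]
tool_rot: [0.503, -0.5, 0.496, -0.501]
ft_force: [0.0, 0.8, 0.0]
grip_width: 0.0577
60.77 [0.5395 0.0964 0.1186] F [0.  0.8 0. ] w 0.0577 j [ 0.17  0.41 -0.06  1.11  0.    1.74]
y [-0.006  0.002 -1.   ] z [ 1.     0.009 -0.006]
row [-0.19, 2.78, 0.1, 0.03, 0.05, -0.01] dist 69.76956745173493 ang 0.6154112495711277
```

View pics/w43.png

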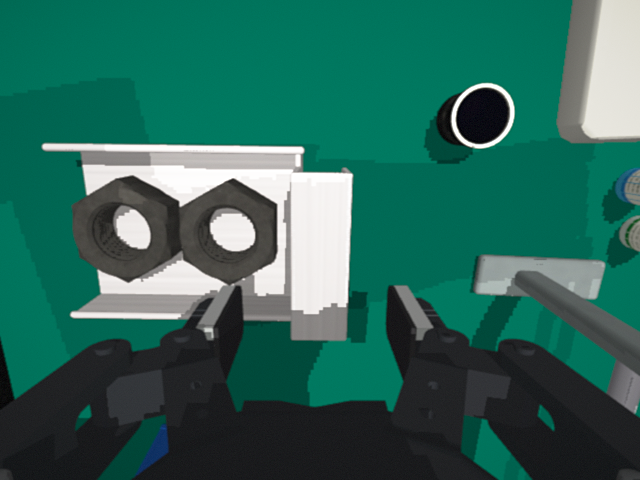

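```bash
python3 -m handwheel '[[-0.1,0.8,0.1,0,0,0],[-0.17,1.8,0.1,0,0,0],[-0.17,2.6,0.1,0,0,0],[-0.17,2.75,0.1,0,0,0],[-0.17,2.75,0.1,0,0,0]]';python3 -m handwheel '[[0,0,0,0,0,0],[0,0,0,0,0,0],[0,0,0,0,0,0],[0,0,0,0,0,0],[0,0,0,0,0,0]]' -1;python3 -m handwheel '[[0,-0.2,0,0,0,0],[0,-0.5,0,0,0,0],[0,-0.9,0,-0.2,0,0],[0,-1.4,0,-0.4,0,0],[0,-1.6,0,-0.5,0,0]]'; python3 - <<'E'
from h import *
st();  c=snap('wrist','w44.png');c=snap('side');crop(c,260,220,420,340,4,'sd44.png')
E
```

```text
clock: 61.45
eef_pos: [0.5441, 0.0994, 0.0545]
tool_rot: [-0.501, 0.499, -0.498, 0.502]
ft_force: [0.9, 0.4, 0.2]
grip_width: 0.0575
clock: 62.08
eef_pos: [0.5443, 0.0998, 0.055]
tool_rot: [-0.5, 0.499, -0.498, 0.502]
ft_force: [-2.3, -0.0, 6.4]
grip_width: 0.0291
clock: 62.7
eef_pos: [0.5447, 0.0997, 0.0942]
tool_rot: [0.522, -0.52, 0.476, -0.48]
ft_force: [0.2, -0.1, -5.9]
grip_width: 0.0291
62.7 [0.5447 0.0997 0.0942] F [ 0.2 -0.1 -5.9] w 0.0291 j [0.17 0.5  0.02 1.17 0.02 1.74]
y [-0.086  0.002 -0.996] z [ 0.996  0.006 -0.086]
```

View pics/sd44.png

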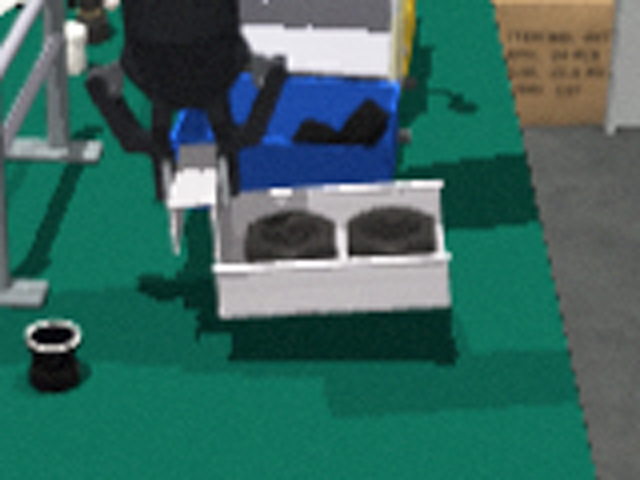

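View pics/w44.png

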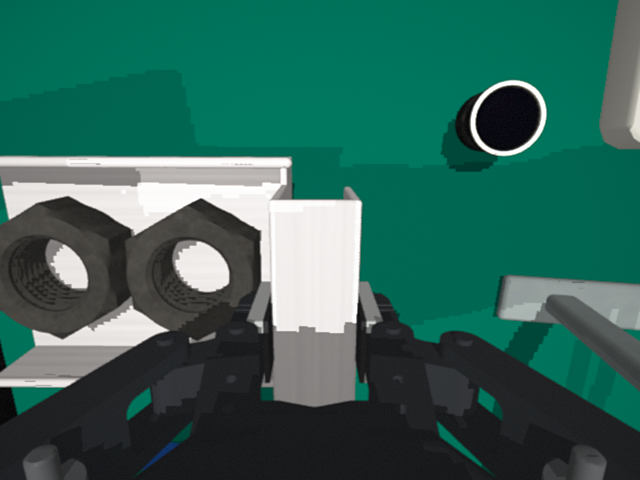

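```bash
python3 - <<'E'
from h import *
go([.545,.10,.345],Rt(0,-5))
E
```

```text
row [-0.04, -10.01, -0.85, -0.01, 0.03, -0.01] dist 251.1443761231554 ang 0.34160161996542826
```

```bash
python3 -m handwheel '[[0,-0.4,0,0,0,0],[0,-1.2,-0.1,0,0,0],[0,-2.2,-0.2,0,0,0],[0,-3.3,-0.3,0,0,0],[0,-4.4,-0.4,0,0,0]]'; python3 -m handwheel '[[0,-1.2,-0.1,0,0,0],[0,-2.4,-0.2,0,0,0],[0,-3.6,-0.3,0,0,0],[0,-4.8,-0.4,0,0,0],[0,-5.6,-0.45,0,0,0]]'; python3 - <<'E'
from h import *
st()
for lx,lz,th in [(.005,.270,0),(.01,.26,5),(.01,.255,8)]:
    p,M=pour(lx,lz,th);print(th,p.round(3),np.hypot(*p[:2]).round(3)); go(p,M)
E
```

```text
clock: 63.42
eef_pos: [0.5429, 0.0993, 0.2051]
tool_rot: [0.522, -0.521, 0.476, -0.48]
ft_force: [0.8, 0.3, -5.2]
grip_width: 0.029
clock: 64.05
eef_pos: [0.5442, 0.099, 0.3465]
tool_rot: [0.522, -0.52, 0.476, -0.48]
ft_force: [0.8, -0.5, -5.2]
grip_width: 0.0289
64.05 [0.5442 0.099  0.3465] F [ 0.8 -0.5 -5.2] w 0.0289 j [0.17 0.42 0.55 1.78 0.02 1.74]
y [-0.085  0.002 -0.996] z [ 0.996  0.006 -0.085]
0 [ 0.641 -0.314  0.32 ] 0.714
row [16.56, 0.69, 3.84, 0.49, 0.63, 0.01] dist 425.42977072818536 ang 8.000589003890525
5 [ 0.641 -0.314  0.324] 0.714
row [16.56, 0.53, 3.83, 0.99, 0.63, -0.02] dist 425.2119199785202 ang 11.74823859039288
8 [ 0.637 -0.314  0.327] 0.71
row [16.55, 0.42, 3.68, 1.29, 0.63, -0.03] dist 423.9042587140914 ang 14.366757426487098
```

```bash
python3 -m handwheel '[[0.4,0,0,0,0.1,0],[1.2,0,0.1,0,0.2,0],[2.4,0,0.3,0,0.3,0],[3.8,0,0.5,0,0.45,0],[5.4,0,0.8,0,0.6,0]]'; python3 -m handwheel '[[1.6,0,0.2,0,0,0],[3.2,0,0.4,0,0,0],[4.8,0,0.6,0.2,0,0],[6.4,0,0.8,0.5,0,0],[8,0,1,0.8,0,0]]'; python3 - <<'E'
from h import *
st()
for lx,lz,th in [(.01,.26,5),(.01,.255,8)]:
    p,M=pour(lx,lz,th);print(th,p.round(3)); go(p,M)
E
```

```text
clock: 64.68
eef_pos: [0.5644, -0.0381, 0.3409]
tool_rot: [-0.497, 0.546, -0.502, 0.45]
ft_force: [1.4, 1.1, -5.6]
grip_width: 0.0289
clock: 65.3
eef_pos: [0.5687, -0.2399, 0.3395]
tool_rot: [0.464, -0.51, 0.539, -0.484]
ft_force: [0.0, -0.0, -5.4]
grip_width: 0.0289
65.3 [ 0.5687 -0.2399  0.3395] F [ 0.  -0.  -5.4] w 0.0289 j [-0.4   0.44  0.56  1.65  0.01  1.27]
y [ 0.049 -0.011 -0.999] z [ 0.994 -0.1    0.05 ]
5 [ 0.641 -0.314  0.324]
row [2.67, 0.79, 3.13, 0.21, 0.02, 0.03] dist 104.88137132848021 ang 2.1641366909058233
8 [ 0.637 -0.314  0.327]
row [2.67, 0.66, 3.0, 0.51, 0.03, 0.03] dist 101.77923386018155 ang 5.14241138771371
```

```bash
python3 -m handwheel '[[0.7,0,0.2,0,0,0],[1.3,0,0.5,0,0,0],[1.8,0,0.9,0,0,0],[2.3,0,1.3,0,0,0],[2.67,0,1.7,0,0,0]]';python3 -m handwheel '[[0,0.1,0.4,0,0,0],[0,0.2,0.8,0,0,0],[0,0.4,1.1,0.2,0,0],[0,0.6,1.3,0.4,0,0],[0,0.65,1.3,0.5,0,0]]'; python3 - <<'E'
from h import *
st()
for lx,lz,th in [(.01,.255,8),(.015,.243,18),(.02,.241,28),(.025,.241,38),(.03,.241,48)]:
    p,M=pour(lx,lz,th); go(p,M)
c=snap('scene');crop(c,320,180,480,330,4,'s45.png')
E
```

```text
clock: 65.92
eef_pos: [0.6043, -0.3099, 0.3419]
tool_rot: [0.464, -0.511, 0.538, -0.484]
ft_force: [0.0, 0.6, -5.3]
grip_width: 0.029
clock: 66.55
eef_pos: [0.6371, -0.3125, 0.3263]
tool_rot: [0.443, -0.487, 0.56, -0.504]
ft_force: [-0.1, 0.1, -5.2]
grip_width: 0.0286
66.55 [ 0.6371 -0.3125  0.3263] F [-0.1  0.1 -5.2] w 0.0286 j [-0.48  0.59  0.77  1.62  0.04  1.2 ]
y [ 0.133 -0.018 -0.991] z [ 0.986 -0.099  0.134]
row [0.06, -0.03, 0.02, 0.03, 0.03, 0.02] dist 1.7477576811820237 ang 0.46617355234396946
row [0.06, -0.62, -0.3, 1.03, 0.03, 0.02] dist 17.226855851851425 ang 10.302380475856074
row [0.06, -1.51, -0.75, 2.03, 0.03, 0.02] dist 42.114280339950696 ang 20.299263743038853
row [0.07, -2.35, -1.35, 3.03, 0.03, 0.02] dist 67.81663829257755 ang 30.29819312596946
row [0.06, -3.05, -2.08, 4.03, 0.03, 0.01] dist 92.33456001620796 ang 40.297645435256385
```

View pics/s45.png

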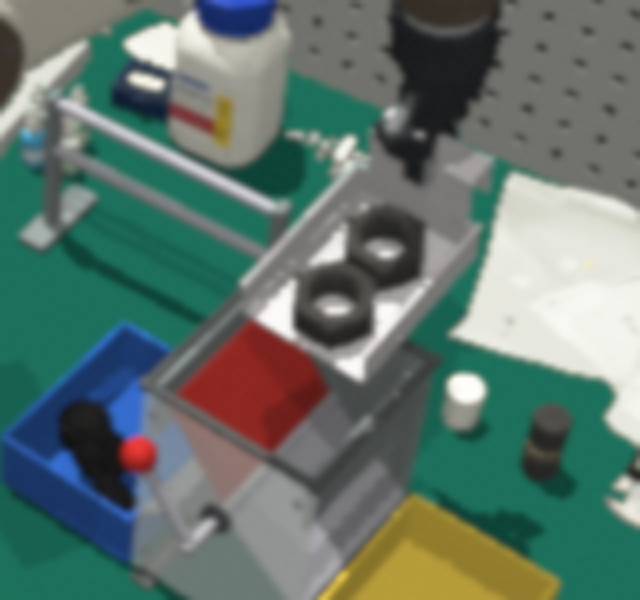

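```bash
python3 -m handwheel '[[0.05,-0.2,-0.1,0.4,0,0],[0.05,-0.4,-0.2,0.7,0,0],[0.05,-0.6,-0.3,1,0,0],[0.05,-0.85,-0.4,1.3,0,0],[0.05,-1.05,-0.5,1.5,0,0]]'; python3 - <<'E'
from h import *
st()
c=snap('scene');crop(c,320,180,480,330,4,'s46.png')
for lx,lz,th in [(.02,.241,28),(.025,.241,38),(.03,.241,48)]:
    p,M=pour(lx,lz,th); go(p,M)
E
```

```text
clock: 67.22
eef_pos: [0.6203, -0.3116, 0.3517]
tool_rot: [0.373, -0.409, 0.619, -0.557]
ft_force: [-0.2, -0.1, -5.5]
grip_width: 0.029
67.22 [ 0.6203 -0.3116  0.3517] F [-0.2 -0.1 -5.5] w 0.029 j [-0.53  0.33  0.35  1.23  0.16  1.17]
y [ 0.385 -0.044 -0.922] z [ 0.918 -0.091  0.387]
row [0.02, -0.41, -0.1, 0.51, 0.03, 0.02] dist 10.56942252387308 ang 5.16385768277014
row [0.03, -1.38, -0.45, 1.51, 0.03, 0.02] dist 36.41657472228554 ang 15.154290455682855
row [0.03, -2.25, -0.99, 2.51, 0.03, 0.02] dist 61.339997528023495 ang 25.152312988574515
```

View pics/s46.png

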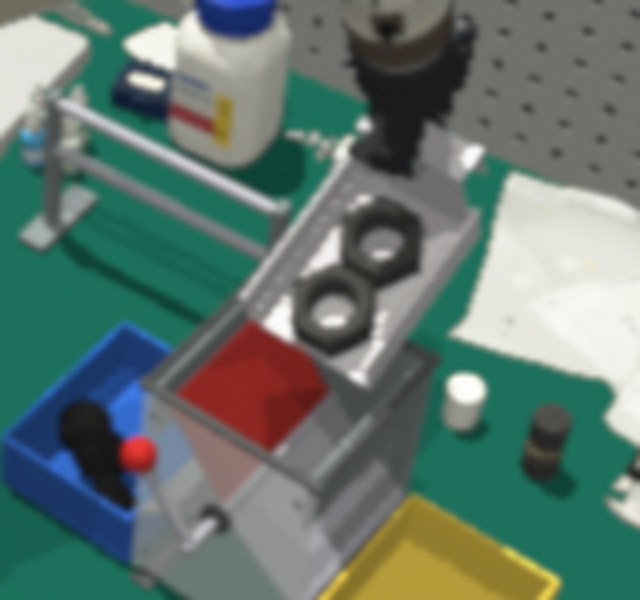

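```bash
python3 -m handwheel '[[0,-0.25,-0.06,0.3,0,0],[0,-0.5,-0.12,0.6,0,0],[0,-0.7,-0.2,0.8,0,0],[0,-0.9,-0.28,1,0,0],[0,-0.9,-0.28,1,0,0]]'; python3 - <<'E'
from h import *
st()
c=snap('scene');crop(c,320,180,480,330,4,'s47.png')
for lx,lz,th in [(.025,.241,38),(.03,.241,48)]:
    p,M=pour(lx,lz,th); go(p,M)
E
```

```text
clock: 67.9
eef_pos: [0.6061, -0.3099, 0.3714]
tool_rot: [0.323, -0.353, 0.653, -0.588]
ft_force: [0.1, 0.3, -2.5]
grip_width: 0.029
67.9 [ 0.6061 -0.3099  0.3714] F [ 0.1  0.3 -2.5] w 0.029 j [-0.58  0.18  0.13  1.    0.25  1.15]
y [ 0.539 -0.06  -0.84 ] z [ 0.836 -0.081  0.543]
row [0.04, -0.52, -0.17, 0.51, 0.04, 0.02] dist 13.817169012739297 ang 5.131484667806232
row [0.04, -1.46, -0.55, 1.51, 0.04, 0.01] dist 39.114706648839736 ang 15.11820612437562
```

View pics/s47.png

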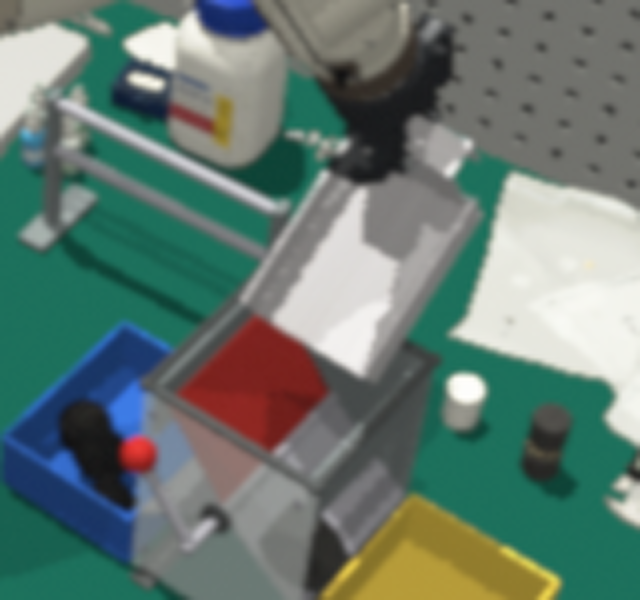

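Both nuts have gone down. I'll wait a moment and check the yellow bin.

```bash
python3 -m handwheel '[[0,0,0,0,0,0],[0,0,0,0,0,0],[0,0,0,0,0,0],[0,0,0,0,0,0],[0,0,0,0,0,0]]'; python3 - <<'E'
from h import *
c=snap('scene');crop(c,320,220,480,370,4,'s48.png');
E
```

```text
clock: 68.58
eef_pos: [0.6078, -0.3092, 0.372]
tool_rot: [0.323, -0.352, 0.652, -0.589]
ft_force: [-0.6, -0.5, -1.5]
grip_width: 0.0293
```

View pics/s48.png

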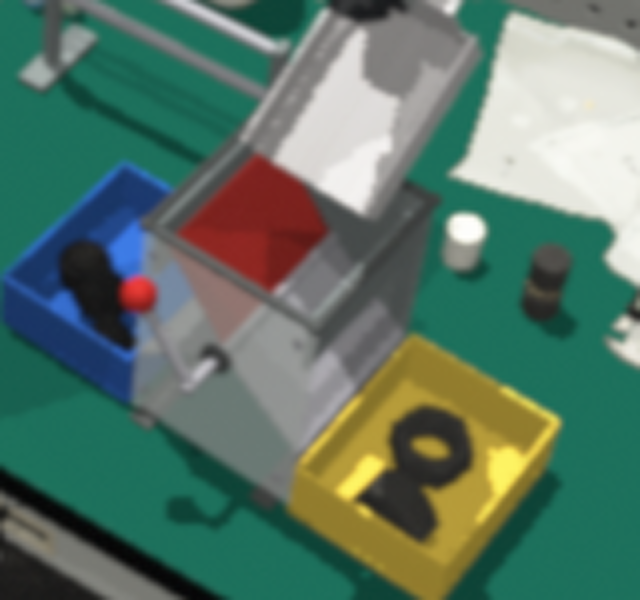

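Both nuts are in the yellow bin. Next I'll measure the rack.

```bash
python3 - <<'E'
from h import *
c=snap('scene');crop(c,320,190,400,250,9,'s49.png');c=snap('side');crop(c,230,200,300,300,6,'sd49.png')
E
```

```text
(no output)
```

View pics/s49.png

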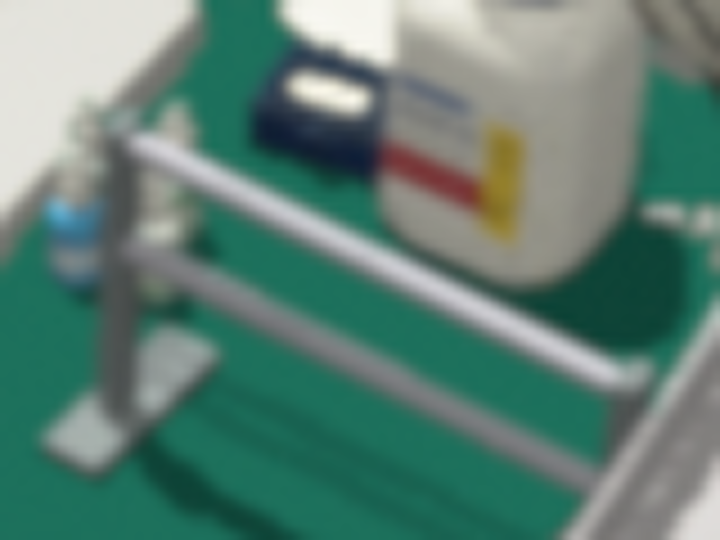

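View pics/sd49.png

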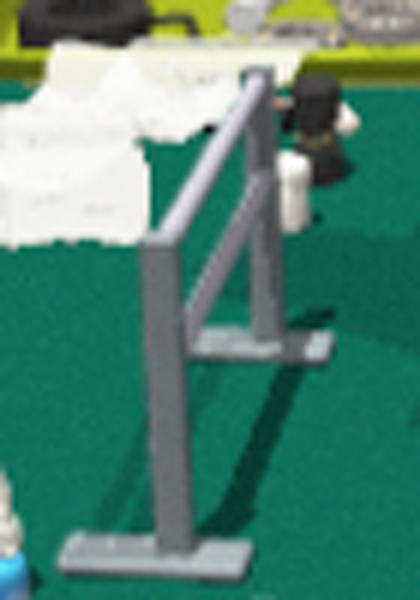

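```bash
python3 - <<'E'
from h import *
s=load('scene');d=load('side'); f=lambda u,v:(320+u/9,190+v/9); g=lambda u,v:(230+u/6,200+v/6)
A=atz(s,*f(135,148),.16);B=atz(s,*f(620,375),.16);print(A,B,np.degrees(np.arctan2(A[0]-B[0],A[1]-B[1])))
print('posts scene',atz(s,*f(120,127),.17),atz(s,*f(632,366),.17))
print('posts side',atz(d,*g(164,237),.17),atz(d,*g(258,73),.17))
print('tri',tri(s,f(120,127),d,g(164,237)),tri(s,f(632,366),d,g(258,73)))
# side bar line
print(atz(d,*g(172,225),.16),atz(d,*g(250,95),.16))
E
```

```text
[0.68678387 0.05519678 0.16      ] [ 0.68496121 -0.16837909  0.16      ] 0.4670830999246575
posts scene [0.6844183  0.06099761 0.17      ] [ 0.68244647 -0.17400807  0.17      ]
posts side [0.68622603 0.07112414 0.17      ] [ 0.67705614 -0.15383392  0.17      ]
tri (array([0.68775929, 0.06314104, 0.16658029]), np.float64(0.00019132036864064135)) (array([ 0.68234795, -0.17264204,  0.16558074]), np.float64(0.006228947084970535))
[0.6898985  0.03276638 0.16      ] [ 0.68067442 -0.14732906  0.16      ]
```

Rack bar is about x≈0.686, centre y≈−0.056. I'll raise the scoop and level it, then move towards the rack and refine with the wrist camera.

```bash
python3 - <<'E'
from h import *
st();go([.585,-.30,.43],Rt(-6,10))
E
```

```text
68.72 [ 0.6077 -0.3092  0.3721] F [ 0.8 -0.  -2.3] w 0.0291 j [-0.58  0.18  0.13  1.    0.25  1.15]
y [ 0.542 -0.059 -0.839] z [ 0.835 -0.079  0.545]
row [-0.26, -2.46, 0.47, -2.3, 0.05, 0.02] dist 62.9066983678122 ang 23.01229583874619
```

```bash
python3 -m handwheel '[[0,-0.7,0.2,0,0,0],[0,-1.4,0.3,-0.5,0,0],[-0.1,-2,0.4,-1,0,0],[-0.2,-2.4,0.45,-1.7,0,0],[-0.26,-2.46,0.47,-2.3,0,0]]'; python3 - <<'E'
from h import *
st();go([.59,-.058,.36],Rt(-1))
E
```

```text
clock: 69.35
eef_pos: [0.585, -0.3001, 0.4325]
tool_rot: [0.434, -0.474, 0.57, -0.513]
ft_force: [1.1, -0.6, -2.3]
grip_width: 0.0293
69.35 [ 0.585  -0.3001  0.4325] F [ 1.1 -0.6 -2.3] w 0.0293 j [-0.5   0.49  0.87  1.79  0.06  1.17]
y [ 0.173 -0.026 -0.985] z [ 0.98  -0.096  0.175]
row [-9.68, 2.64, -1.24, -1.01, -0.46, 0.09] dist 252.779870523251 ang 11.106538479444518
```

```bash
python3 -m handwheel '[[-1.5,0,-0.2,-0.2,-0.1,0],[-3.5,0.3,-0.5,-0.5,-0.2,0],[-5.7,0.9,-0.8,-0.8,-0.4,0],[-7.9,1.7,-1,-1,-0.46,0.09],[-9.6,2.6,-1.2,-1,-0.46,0.09]]';python3 -m handwheel '[[0,0,0,0,0,0],[0,0,0,0,0,0],[0,0,0,0,0,0],[0,0,0,0,0,0],[0,0,0,0,0,0]]'; python3 - <<'E'
from h import *
st();c=snap('wrist','w50.png')
E
```

```text
clock: 69.97
eef_pos: [0.5917, -0.0577, 0.3584]
tool_rot: [-0.495, 0.504, -0.504, 0.497]
ft_force: [0.2, -0.1, -2.7]
grip_width: 0.029
clock: 70.6
eef_pos: [0.5905, -0.0608, 0.3595]
tool_rot: [-0.495, 0.505, -0.504, 0.496]
ft_force: [0.5, 0.7, -3.0]
grip_width: 0.029
70.6 [ 0.5905 -0.0608  0.3595] F [ 0.5  0.7 -3. ] w 0.029 j [-0.1   0.44  0.62  1.75  0.    1.49]
y [ 0.001  0.002 -1.   ] z [ 1.    -0.019  0.001]
```

View pics/w50.png

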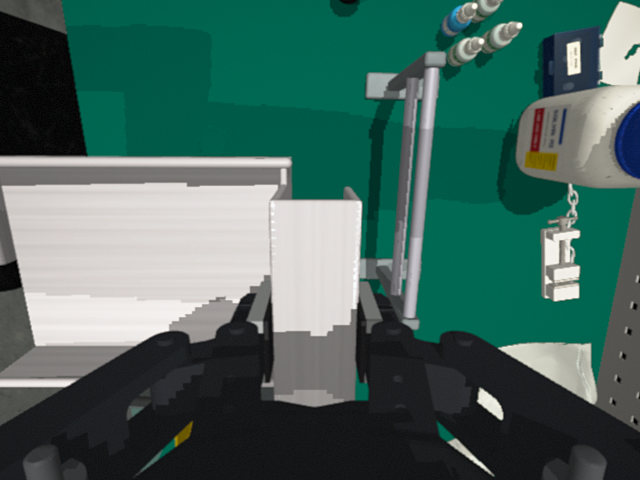

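```bash
python3 - <<'E'
from h import *
c=load('wrist');crop(c,360,40,460,340,2,'w50c.png');crop(c,380,40,460,110,9,'w50a.png');crop(c,370,260,450,340,8,'w50b.png')
E
```

```text
(no output)
```

View pics/w50a.png

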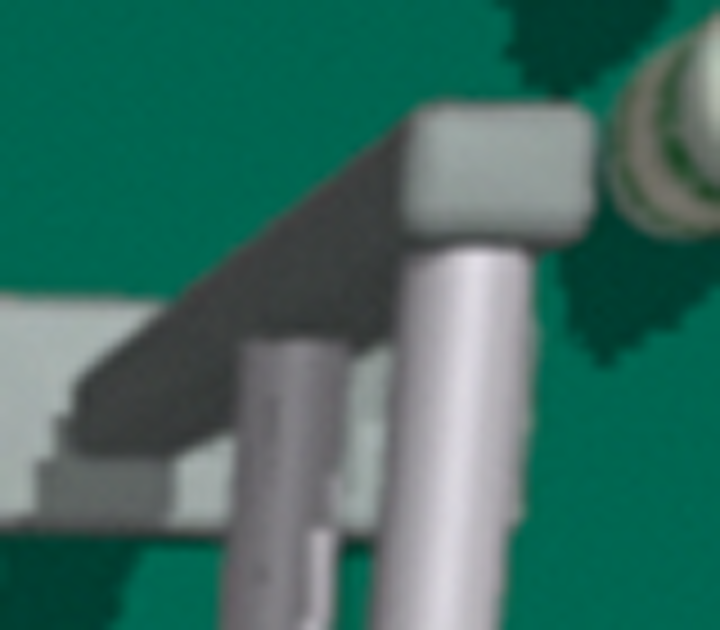

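View pics/w50b.png

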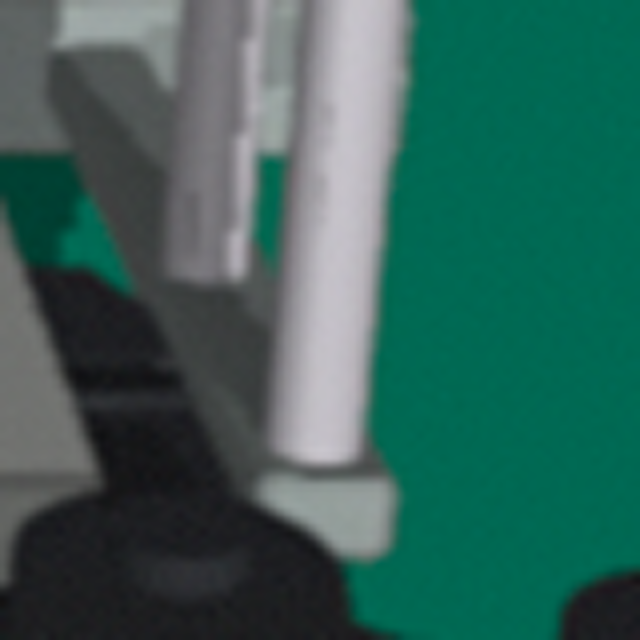

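```bash
python3 - <<'E'
from h import *
c=load('wrist')
A=atz(c,431.9,68.9,.16);B=atz(c,409.75,315,.16);print(A,B,'yaw',np.degrees(np.arctan2(-(A-B)[0],(A-B)[1])))
# self-check: fold top corners seen while held: TCP frame expect
o=bot.get_obs();M=R.from_quat(o['tool_rot']).as_matrix();p=o['eef_pos']
for y in (.045,-.045):
    pts=[p+M@np.array([-y,-.025,s*.015]) for s in (-1,1)]; print(proj(c,pts).round(1))
E
```

```text
[0.69126249 0.06005907 0.16      ] [ 0.68321879 -0.16682389  0.16      ] yaw -2.030460917140198
[[268.6 206.1]
 [363.6 206. ]]
[[276.2 441.3]
 [355.5 441.3]]
```

```bash
python3 - <<'E'
from h import *
go([.685,-.055,.25],Rt(-2))
E
```

```text
row [-0.28, 4.38, 3.78, -0.0, 0.09, -0.01] dist 144.70932461030674 ang 0.9315647678907314
```

```bash
python3 -m handwheel '[[-0.1,0.5,0.8,0,0.09,0],[-0.2,1.4,1.8,0,0.09,0],[-0.28,2.4,2.8,0,0.09,0],[-0.28,3.4,3.6,0,0.09,0],[-0.28,4.4,3.78,0,0.09,0]]';python3 -m handwheel '[[0,0.4,0,0,0,0],[0,0.8,0,0,0,0],[0,1.2,0,0,0,0],[0,1.2,0,0,0,0],[0,1.2,0,0,0,0]]'; python3 - <<'E'
from h import *
st();c=snap('side');crop(c,230,170,330,290,6,'sd51.png');c=snap('scene');crop(c,320,160,420,260,6,'s51.png');c=snap('wrist','w51.png')
go([.685,-.055,.22],Rt(-2))
E
```

```text
clock: 71.28
eef_pos: [0.686, -0.0545, 0.2472]
tool_rot: [-0.491, 0.509, -0.508, 0.492]
ft_force: [-0.6, -0.3, -2.6]
grip_width: 0.0293
clock: 71.9
eef_pos: [0.6851, -0.0543, 0.22]
tool_rot: [-0.491, 0.508, -0.508, 0.492]
ft_force: [0.5, 0.7, -2.8]
grip_width: 0.0292
71.9 [ 0.6851 -0.0543  0.22  ] F [ 0.5  0.7 -2.8] w 0.0292 j [-0.08  0.64  0.59  1.52  0.    1.52]
y [ 0.001  0.002 -1.   ] z [ 0.999 -0.033  0.001]
row [0.03, -0.0, -0.01, -0.01, 0.01, -0.01] dist 0.7425572870522461 ang 0.15388495481948553
```

View pics/sd51.png

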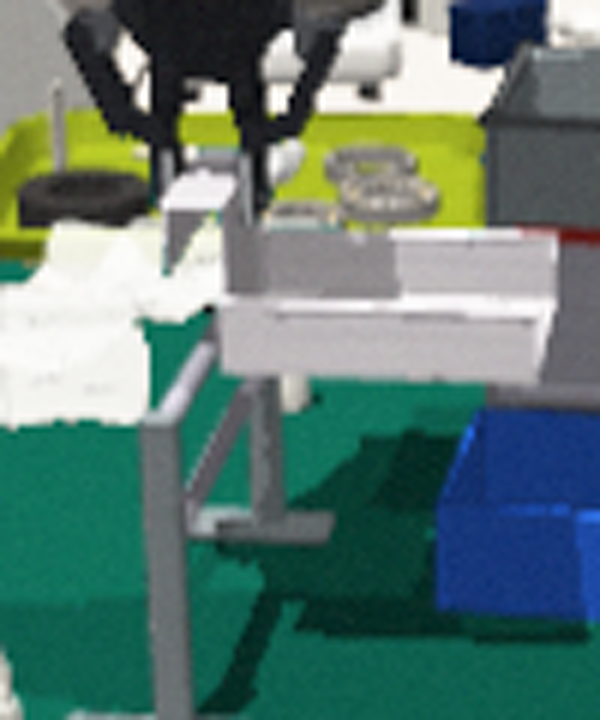

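View pics/s51.png

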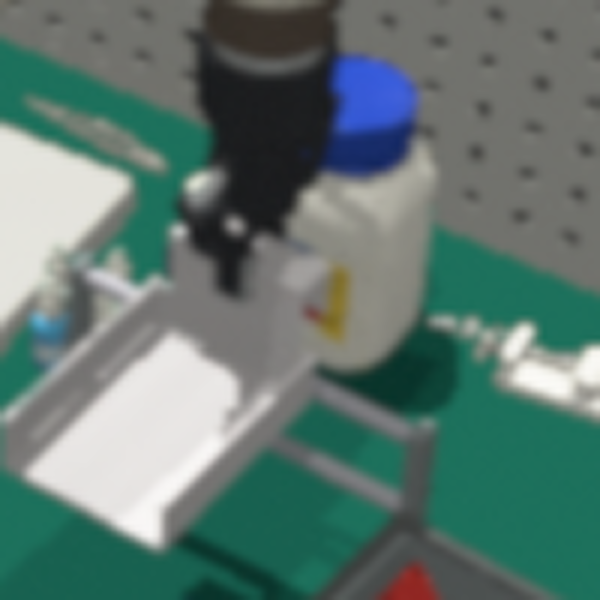

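View pics/w51.png

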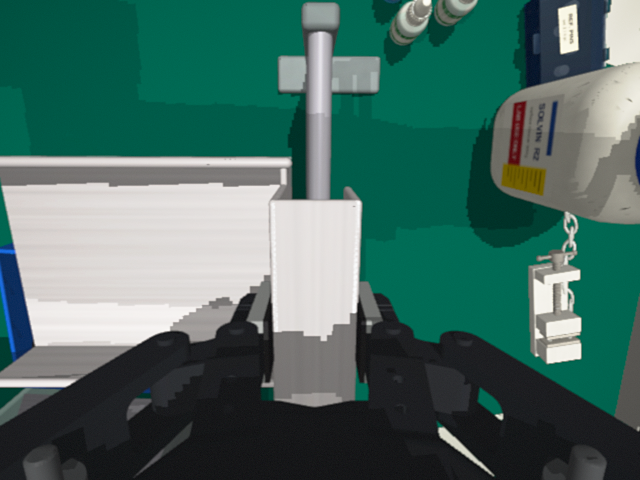

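```bash
python3 - <<'E'
from h import *
c=load('wrist')
crop(c,260,20,380,220,4,'w51c.png')
for v,u in [(60,319.5),(180,317.5)]: print(atz(c,u,v,.16))
for p,z in [((497,140),.12),((497,140),.05),((500,200),.1)]: print('bottle',atz(c,*p,z))
E
```

```text
[0.6906539  0.04898344 0.16      ]
[ 0.68783385 -0.01002183  0.16      ]
bottle [0.80105769 0.00685938 0.12      ]
bottle [0.83419814 0.00558022 0.05      ]
bottle [ 0.8164271  -0.03465666  0.1       ]
```

View pics/w51c.png

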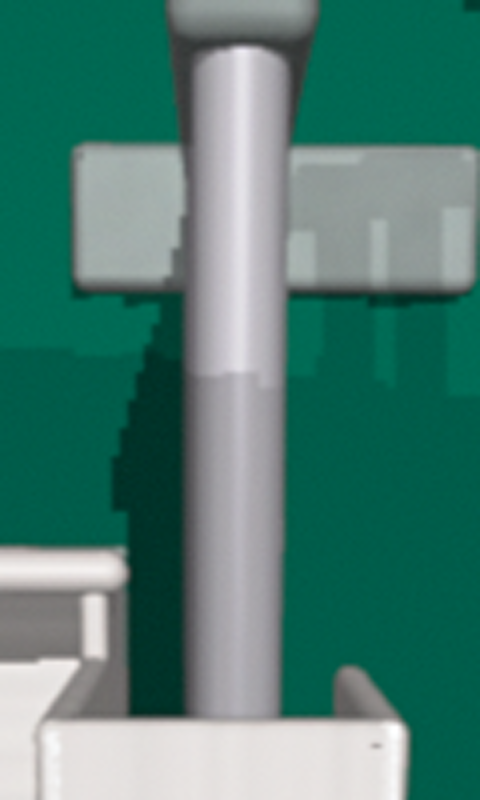

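```bash
python3 -m handwheel '[[0,0.5,0,0,0,0],[0,1.1,0,0,0,0],[0,1.7,0,0,0,0],[0,2.3,0,0,0,0],[0,2.6,0,0,0,0]]'; python3 - <<'E'
from h import *
st();c=snap('side');crop(c,230,170,330,290,6,'sd52.png')
E
```

```text
clock: 72.68
eef_pos: [0.6841, -0.0541, 0.1521]
tool_rot: [-0.492, 0.51, -0.507, 0.491]
ft_force: [-0.1, 0.3, -2.8]
grip_width: 0.029
72.67 [ 0.6841 -0.0541  0.1521] F [-0.1  0.3 -2.8] w 0.029 j [-0.08  0.66  0.45  1.37  0.    1.52]
y [-0.003  0.002 -1.   ] z [ 0.999 -0.033 -0.003]
```

View pics/sd52.png

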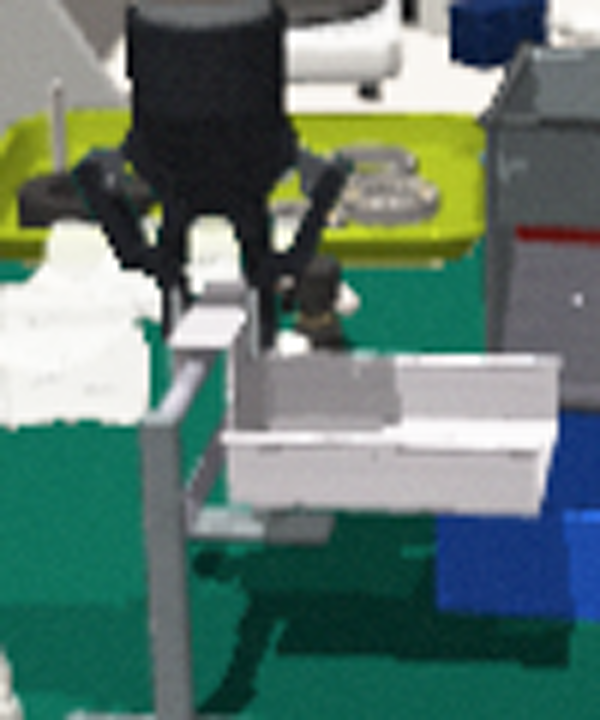

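The bar is inside the slot. Lower to contact.

```bash
python3 -m handwheel '[[0,0.1,0,0,0,0],[0,0.2,0,0,0,0],[0,0.25,0,0,0,0],[0,0.3,0,0,0,0],[0,0.3,0,0,0,0]]'; python3 -m handwheel '[[0,0.04,0,0,0,0],[0,0.08,0,0,0,0],[0,0.08,0,0,0,0],[0,0.08,0,0,0,0],[0,0.08,0,0,0,0]]'
```

```text
clock: 73.35
eef_pos: [0.6849, -0.0541, 0.1466]
tool_rot: [-0.491, 0.509, -0.508, 0.492]
ft_force: [0.3, 0.5, -2.6]
grip_width: 0.0289
clock: 73.97
eef_pos: [0.6849, -0.0541, 0.1447]
tool_rot: [-0.491, 0.509, -0.508, 0.492]
ft_force: [-0.4, 0.0, -2.7]
grip_width: 0.0289
```

```bash
python3 -m handwheel '[[0,0,0,0.1,0,0],[0,0,0,0.2,0,0],[0,0,0,0.3,0,0],[0,0,0,0.4,0,0],[0,0,0,0.5,0,0]]'; python3 -m handwheel '[[0,0.03,0,0,0,0],[0,0.06,0,0,0,0],[0,0.06,0,0,0,0],[0,0.06,0,0,0,0],[0,0.06,0,0,0,0]]'
```

```text
clock: 74.6
eef_pos: [0.6848, -0.0541, 0.1447]
tool_rot: [0.469, -0.486, 0.53, -0.513]
ft_force: [0.3, 0.6, -2.7]
grip_width: 0.0289
clock: 75.22
eef_pos: [0.6849, -0.0541, 0.1438]
tool_rot: [0.469, -0.486, 0.529, -0.513]
ft_force: [-4.4, -0.2, 6.0]
grip_width: 0.0291
```

Contact: the bar is carrying the load. Releasing partway.

```bash
python3 -m handwheel '[[0,0,0,0,0,0],[0,0,0,0,0,0],[0,0,0,0,0,0],[0,0,0,0,0,0],[0,0,0,0,0,0]]' 0.25; python3 - <<'E'
from h import *
st();c=snap('side');crop(c,230,170,330,290,6,'sd53.png');c=snap('wrist','w53.png')
E
```

```text
clock: 75.85
eef_pos: [0.6851, -0.0541, 0.143]
tool_rot: [0.469, -0.486, 0.529, -0.513]
ft_force: [-0.4, -0.3, 0.2]
grip_width: 0.0538
75.85 [ 0.6851 -0.0541  0.143 ] F [-0.4 -0.3  0.2] w 0.0538 j [-0.08  0.59  0.3   1.19  0.01  1.52]
y [ 0.087 -0.001 -0.996] z [ 0.996 -0.033  0.087]
```

View pics/sd53.png

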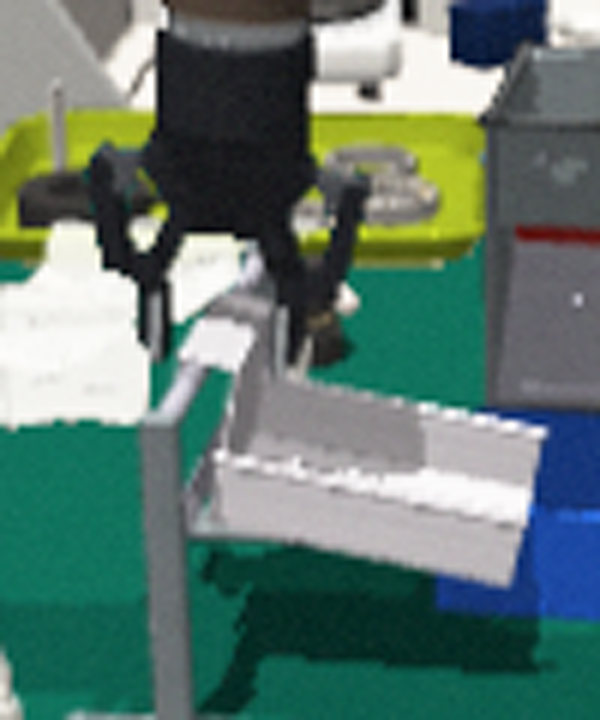

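View pics/w53.png

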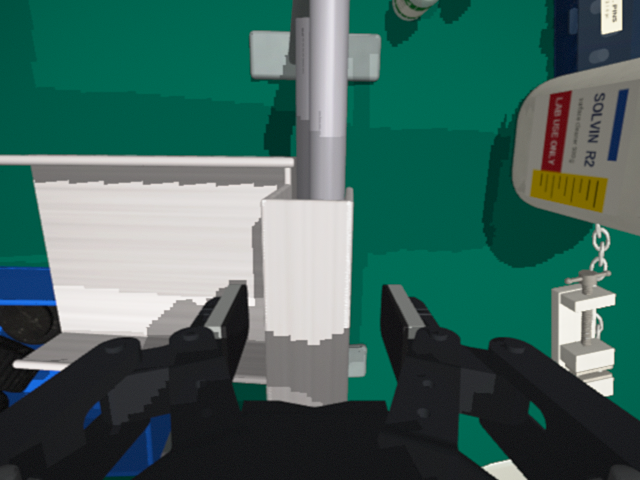

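The scoop hangs with its lip drooping. Withdrawing upward along the hanger's lean.

```bash
python3 -m handwheel '[[0,0,-0.1,0,0,0],[0,-0.4,-0.16,0,0,0],[0,-1,-0.22,0,0,0],[0,-1.7,-0.3,0,0,0],[0,-2.6,-0.4,0,0,0]]'; python3 -m handwheel '[[0,-1,-0.2,0,0,0],[0,-2.2,-0.5,0,0,0],[0,-4,-1,0,0,0],[0,-6,-2.4,0,0,0],[0,-6.5,-4,0,0,0]]'; python3 - <<'E'
from h import *
st();c=snap('side');crop(c,230,170,330,290,6,'sd54.png');c=snap('scene','s54.png');c=snap('wrist','w54.png')
E
```

```text
clock: 76.58
eef_pos: [0.6693, -0.0537, 0.2088]
tool_rot: [0.469, -0.486, 0.53, -0.513]
ft_force: [-0.5, 0.5, 0.1]
grip_width: 0.0536
clock: 77.2
eef_pos: [0.5562, -0.0503, 0.3659]
tool_rot: [0.467, -0.484, 0.532, -0.515]
ft_force: [-0.2, -1.1, -0.1]
grip_width: 0.0535
77.2 [ 0.5562 -0.0503  0.3659] F [-0.2 -1.1 -0.1] w 0.0535 j [-0.09  0.27  0.38  1.59  0.01  1.51]
y [ 0.096 -0.002 -0.995] z [ 0.995 -0.033  0.096]
```

View pics/sd54.png

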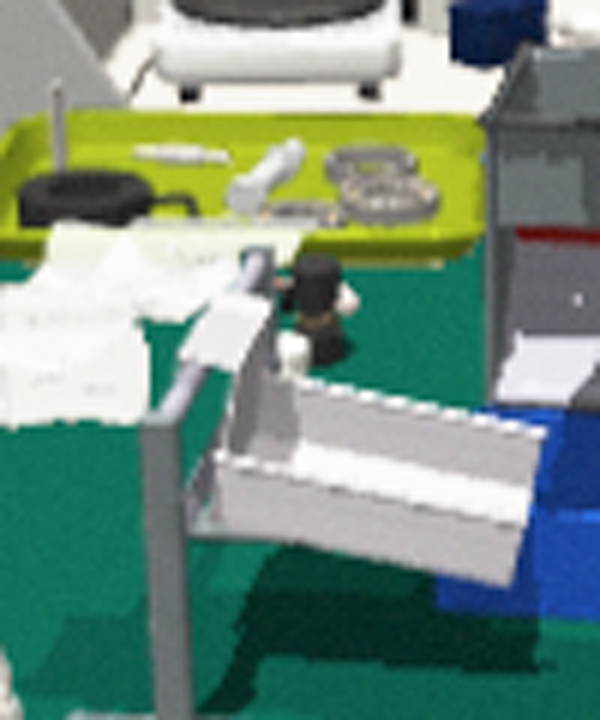

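View pics/s54.png

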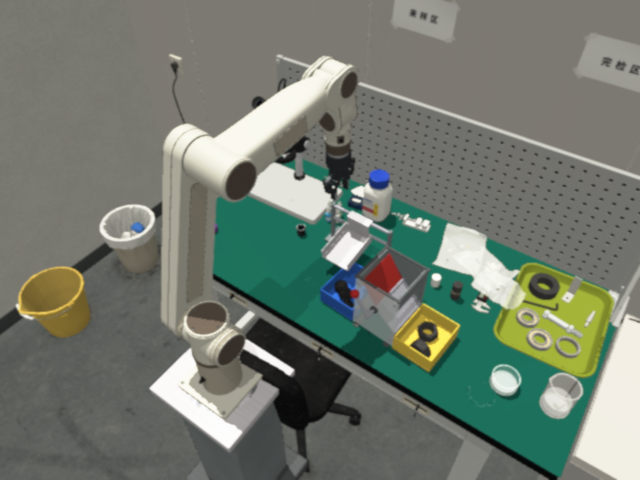

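View pics/w54.png

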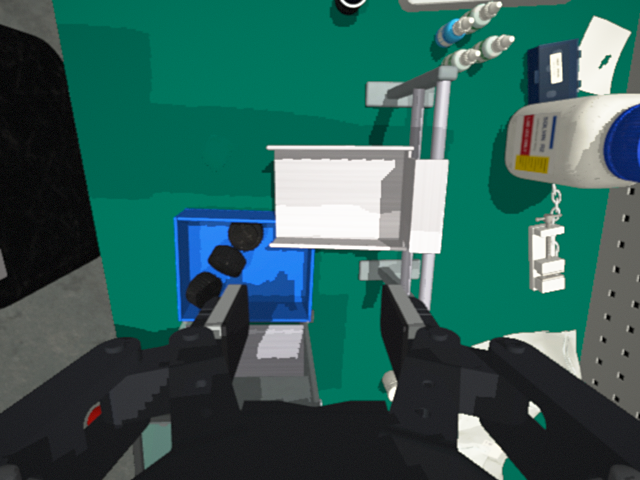

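The scoop hangs on the top bar, blue holds three knobs and yellow two nuts. One more stability check, then hand in.

```bash
python3 -m handwheel '[[0,0,0,0,0,0],[0,0,0,0,0,0],[0,0,0,0,0,0],[0,0,0,0,0,0],[0,0,0,0,0,0]]'; python3 - <<'E'
from h import *
c=snap('side','sd55.png')
E
```

```text
clock: 77.97
eef_pos: [0.5559, -0.0502, 0.3598]
tool_rot: [0.469, -0.486, 0.529, -0.513]
ft_force: [-0.2, 0.1, -0.1]
grip_width: 0.0535
```

View pics/sd55.png

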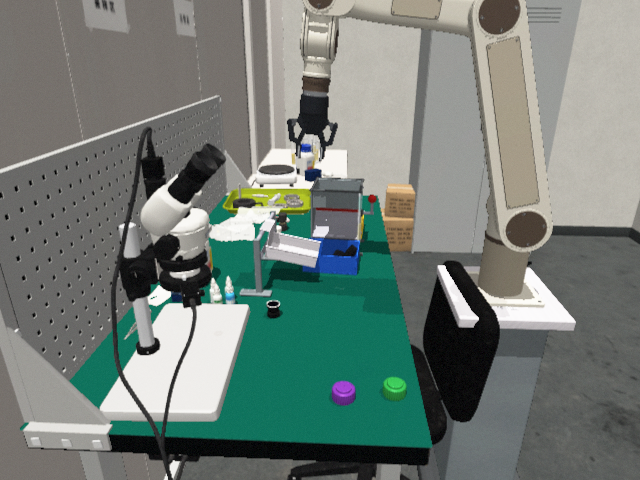

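The bench is clear of black parts. The purple (344,393) and green (395,388) knobs and the eyepiece (273,308) are where they were, and the scoop hangs still.

```bash
python3 -c "
from workcell import bot
print(bot.job_done())"
```

```text
the job is handed in; nothing more can be done
None
```

The job is finished and handed in at about 78 s. All three knobs are in the blue bin, both nuts are in the yellow bin, and the scoop hangs on the rack's top bar.

- **Sorting:** I loaded the knobs into the scoop, pushed the flap fully right (felt the stop at about 15 N) and poured them through. Then I loaded the nuts, pushed the flap fully left (about 16 N) and poured those.
- **Hanging:** I lowered the hanger over the top bar until the bar took the load, then let go. The scoop hung still for over a second before I handed in.
- **Last checks:** The final pictures show nothing in the wrong bin and no black parts left on the bench. The vial, gauge, eyepiece and the purple and green look-alikes are where they started. The gripper was clear of everything, with almost no force on the wrist.

Three things went slightly off along the way, none affecting the result:
- The first knob was set down against the scoop's side wall with a brief push of about 29 N and leaned there until it was poured.
- The scoop shifted a few millimetres on the bench while I was loading it.
- One move went the wrong way because I typed a sign wrong. It touched nothing.

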